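Set out the washed dough-machine parts to drain

TASK

The dough machine has been washed: lay both scraper blades flat in the black holder, one to a bay, each with its notch over the brass pin. Lay every roller from the wash rack across the sloping drainer, with its whole body on the board, resting on the uphill side of an orange chock of its own, clear of the lip and of the other rollers; put the chock down first and let go of a roller only when the chock will hold it, so that no roller runs away down the board. Leave the mug, bottle and bowl alone.

Things in the scene. Friction and masses are not known exactly. Their poses are not given: they have to be found in the camera images.
- drainer: sloping grey drainer board with a blue lip along its low edge, fixed; 320 mm long (x) by 170 mm wide (y). Origin on the bench under its middle, z up, level frame. Its top surface is a plane 40 mm above the bench at the origin, rising at 0.12 rad (6.9 degrees) towards its +x end, falling towards -x. The lip on the low edge (its inner face 152 mm from the middle along the slope) stands 14 mm above the surface. Rollers roll down it freely.
- rack: white wash rack, fixed, 275 by 150 mm, base plate 4 mm thick. Origin on the bench under its middle. Three cradles at x=-88, 0, +88 mm hold the rollers with their axes along the rack's y; each cradle is two ribs whose tops are 12 mm above the bench, 24 mm either side of the roller's axis. A roller lying in it has its axis 29 mm above the bench.
- roller_a: white plastic roller of the dough machine, 50 mm diameter, 120 mm long, with a dark steel stub axle (16 mm diameter, 8 mm long) at each end, 0.26 kg. Origin at its middle, on its axis; its y axis is the roller's axis (x and z turn as it rolls). Starts lying in a cradle of the wash rack; may be absent.
- roller_b: white plastic roller of the dough machine, 50 mm diameter, 120 mm long, with a dark steel stub axle (16 mm diameter, 8 mm long) at each end, 0.26 kg. Origin at its middle, on its axis; its y axis is the roller's axis (x and z turn as it rolls). Starts lying in a cradle of the wash rack; may be absent.
- roller_c: white plastic roller of the dough machine, 50 mm diameter, 120 mm long, with a dark steel stub axle (16 mm diameter, 8 mm long) at each end, 0.26 kg. Origin at its middle, on its axis; its y axis is the roller's axis (x and z turn as it rolls). Starts lying in a cradle of the wash rack; may be absent.
- mat: green mat, fixed, 270 mm (x) by 110 mm (y), 3 mm thick; origin on the bench under its middle. The chocks start on it.
- chock_1: orange rubber bar chock, 26 mm (x) by 80 mm (y), 12 mm high, 0.15 kg, loose; grips the drainer by friction. Origin at the middle of its underside, z up. The same either way round. Starts on the green mat.
- chock_2: orange rubber bar chock, 26 mm (x) by 80 mm (y), 12 mm high, 0.15 kg, loose; grips the drainer by friction. Origin at the middle of its underside, z up. The same either way round. Starts on the green mat.
- chock_3: orange rubber bar chock, 26 mm (x) by 80 mm (y), 12 mm high, 0.15 kg, loose; grips the drainer by friction. Origin at the middle of its underside, z up. The same either way round. Starts on the green mat.
- holder: black twin blade holder, fixed, 120 mm (x) by 130 mm (y). Origin on the bench under its middle. Two flat bays side by side, centred at y=+30 and y=-30 mm, their floor 12 mm above the bench, each 55 mm wide between walls 5 mm high, open at both x ends; one brass pin near the +x end of each bay. A blade lies centred in its bay (holder x=0) along the holder's x with its notched end to +x. Either blade fits either bay.
- pin_1 (a point): foot of the brass pin (7 mm diameter, 12 mm tall) in the bay at holder y=+30 mm: on the bay floor, at holder x=+43 mm. Axes as the holder's.
- pin_2 (a point): foot of the brass pin (7 mm diameter, 12 mm tall) in the bay at holder y=-30 mm: on the bay floor, at holder x=+43 mm. Axes as the holder's.
- blade_1: flat steel scraper blade, 100 mm (x) by 44 mm (y) by 5 mm thick, 0.12 kg, with an upright red grip rib along its middle (60 mm long in x from x=-32 to +28 mm, 10 mm thick in y, its top 29 mm above the blade's underside). Origin at the middle of its underside. An open notch 12 mm wide and 14 mm deep is cut into the middle of the +x end. Starts lying flat on the bench; sharp edges may be ignored.
- notch_1 (a point): middle of the notch of blade_1, 43 mm along +x from the blade's origin, at its underside; lies on the foot of the pin when the blade is seated.
- blade_2: flat steel scraper blade, 100 mm (x) by 44 mm (y) by 5 mm thick, 0.12 kg, with an upright red grip rib along its middle (60 mm long in x from x=-32 to +28 mm, 10 mm thick in y, its top 29 mm above the blade's underside). Origin at the middle of its underside. An open notch 12 mm wide and 14 mm deep is cut into the middle of the +x end. Starts lying flat on the bench; sharp edges may be ignored.
- notch_2 (a point): middle of the notch of blade_2, 43 mm along +x from the blade's origin, at its underside; lies on the foot of the pin when the blade is seated.
- mug: blue mug, 76 mm diameter, 90 mm high, standing on the bench; bystander. Origin under its middle.
- spray: green bottle, 64 mm diameter, 170 mm high, standing on the bench; bystander. Origin under its middle.
- bowl: steel bowl, 130 mm diameter, 60 mm high, standing on the bench; bystander. Origin under its middle.
There are look-alikes about, which are no part of the job. Leave any brown, purple or turquoise look-alike of the roller_b alone.

How it is judged:
By the outcome, as a careful person would: the job done as asked, in the order asked, and still so for the second after the job is handed in, with the robot touching nothing.
Of roller_a, roller_b, roller_c only 2 to 3 are there at a start; the rules pass over those that are not, and their reading is None.
At some moment in a run one of blade_1, blade_2 may be knocked a few centimetres aside while the robot is not near it.
It also fails if it takes over 210 s, if anything falls off the work surface, if the arm or the gripper's body presses on something with over 40 N, if the wrist force passes 120 N, or if a joint passes its speed limit or range.

ROBOT

A 6-joint arm with a two-finger parallel gripper is mounted at the origin on the work surface. World frame = base frame: x ahead of the robot, y to its left, z up, the work surface at z = 0. Lengths are in m, angles in degrees, forces in N, time in s.
With the tool pointing down it reaches from about 0.4 to 0.825 m from the base axis. Payload 7 kg.
Tool frame: the origin (TCP) lies midway between the tips of the shut fingers; the grasp point (between the pads) lies 19 mm behind it (r.hold_point_z is the distance from the TCP to the grasp point, in m); x points along the fingers, y is the direction in which the jaws open and shut, and the axes are right-handed (so a half turn about x gives the same grasp; the last joint's range is limited). The gripper opens to 88 mm and grips with 3 to 60 N. Pads are 19 mm wide; open, the fingers measure 130 mm over their backs; the gripper's body (78 mm by 193 mm) begins 47 mm behind the grasp point.
Start: joints at [91.679, 20.546, 0.682, 0, -70.136, -16.507], TCP at [0.173, 0.652, 0.227] pointing down, gripper open.
Joint ranges: [-176.03, 176.03], [-82.01, 121.73], [-58.28, 71.71], [-173.87, 95.51], [-174.79, -0.11], [-173.66, 173.66]. Speed limits (degrees/s): [136.94, 136.94, 172.46, 180, 180, 180].

INTERFACE

Orientations are given as [roll, pitch, yaw] about the fixed x, y, z axes, in that order (R = Rz(yaw) Ry(pitch) Rx(roll)).
In Python, from plant import r, viewer, order gives the robot as it stands. The module is installed in compiled form; this text tells all that it offers.
- The arm moves only by the shell command python3 -m creep 'ROWS' [FORCE]. ROWS is JSON, a list of rows, each an object of numbers: "ax", "ay", "az": the turn, a rotation vector about the tool's x, y, z in degrees; "tx", "ty", "tz": the shift along the tool's x, y, z in m; "fingers": the finger opening in m, from 0 to 0.0876. A call has 1 to 5 rows; each row is the pose to reach, as a shift and turn from the pose commanded when the call began, along the tool's axes at that moment; what a row does not reach only later rows make up. A row lasts 1/10 s, in which the tool goes at most 50 mm and 8.59 degrees, less where a joint would pass 70% of its speed; a pose out of reach is approached as far as the arm can. A call with a gripper value outside its range is refused whole. The fingers move at their own pace and stop on an object; FORCE is the grip in N (left out, the last holds). Time passes only in rows, so rows that repeat a pose let the fingers close. It gives the time, the measured TCP pose, the force and the opening at its end, in the units of the state.
- r.get_state(): the state, without advancing time (a new reading comes with each control period).
- viewer.capture(name): name is "scene" or "top"; returns a dict with "pixels" (420x560x3 uint8, blue, green, red), "depth" (420x560 float32, m along the optical axis (not along the pixel's ray), 0 where there is no reading), "fx", "fy", "cx", "cy" (pixels), "rvec" (rotation vector, rad) and "tvec" (3), from world to camera coordinates, as OpenCV has them. Camera axes: x right, y down, z forward; pixel columns grow to the right and rows downward; lengths in m; the calibration is good to about 2 mm. A picture is of the moment at which its call begins.
- order.close_job(): hands the job in, once; it reports no verdict.
The state is a dict: "time_s": time; "joints": joint angles; "qd": joint speeds; "joint_torque": joint torques, N m; "tcp_pos": TCP position; "eef_rot": TCP orientation; "contact_force": force on the tool from outside, world axes, zero at the start; "moment": the same for the moment, N m; "gripper_width": finger opening in m.
Only numpy, scipy, OpenCV 4.12 (cv2) and the standard library are available. Lean on these libraries where they do the work, as an engineer would, in place of code of your own. Each camera call takes 0.05 s, during which the arm holds its last target.

## Working session

There is one attempt and no reset: what is moved stays moved. The work goes in short steps, Python scripts to look and compute and a shell command to move; the robot and the scene stay as the last step left them, time stands still between calls to the robot, and variables do not carry over. Pictures are saved under pics/ and viewed, and the job is handed in when it is done.

```bash
mkdir -p pics; ls; python3 - <<'E'
from plant import r, viewer, order
import cv2,numpy as np
print(r.get_state(), r.hold_point_z)
for n in ("scene","top"):
    c=viewer.capture(n); cv2.imwrite(f"pics/{n}0.png",c["pixels"])
    R=cv2.Rodrigues(np.array(c["rvec"]))[0]; print(n,c["fx"],c["fy"],c["cx"],c["cy"],(-R.T@np.array(c["tvec"]).ravel()).round(3)); print(R.round(3))
E
```

```text
pics
{'time_s': 0.0, 'joints': array([ 9.16787109e+01,  2.05894877e+01,  6.34541996e-01, -1.83679154e-02,
       -7.01352690e+01, -1.65055060e+01]), 'qd': array([ 0.02498532, -0.01968572, -0.08476947,  0.05144971, -0.00772704,
       -0.04299316]), 'joint_torque': array([-2.26601669e-04, -5.82713056e+01,  2.93053490e+01,  6.99742064e+00,
        6.96349656e-03, -1.38752503e-04]), 'tcp_pos': array([0.17265834, 0.65205229, 0.22565601]), 'eef_rot': array([ 95.671456  ,  89.90814709, -99.1615942 ]), 'contact_force': array([-0.5392694 , -0.29490136,  0.18873639]), 'moment': array([-0.03790222,  0.03726133,  0.01067829]), 'gripper_width': 0.08759124550612098} 0.0188
scene 489.2167032117069 489.2167032117069 283.97773289364693 211.79521915006157 [ 0.978 -0.704  1.114]
[[ 0.806  0.592  0.015]
 [ 0.487 -0.648 -0.585]
 [-0.337  0.479 -0.811]]
top 424.5232698240663 424.5232698240663 278.73134434784737 207.8264620835828 [ 0.42  -0.065  1.425]
[[-0.016 -1.     0.003]
 [-0.996  0.016 -0.083]
 [ 0.083 -0.004 -0.997]]
```

View pics/scene0.png

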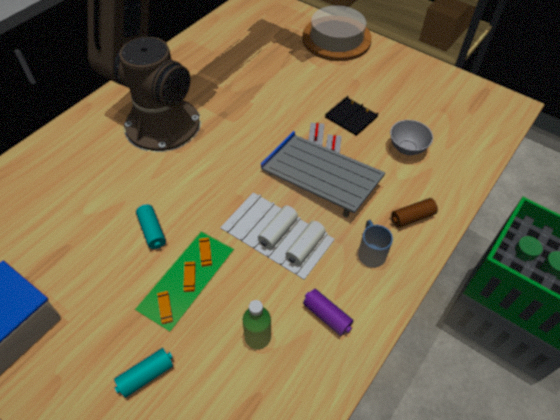

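View pics/top0.png

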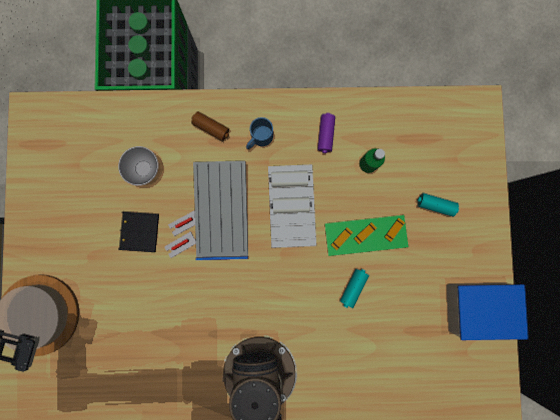

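The top view (rows up = world +x) shows two rollers at about (292,178) and (292,205) in the rack. The chocks are at (342,239), (365,233) and (394,230), the blades at (181,222) and (180,243), the holder at (139,231), and the drainer spans cols 195–247 with its lip at row 258. I'll build the measuring helper next.

```bash
cat > lib.py <<'E'
from plant import r, viewer, order
import cv2,numpy as np
from scipy.spatial.transform import Rotation as Ro
def cap(n):
    c=viewer.capture(n); c["R"]=cv2.Rodrigues(np.array(c["rvec"],float))[0]; c["t"]=np.array(c["tvec"],float).ravel()
    c["C"]=-c["R"].T@c["t"]; c["hsv"]=cv2.cvtColor(c["pixels"],cv2.COLOR_BGR2HSV); return c
def rays(c,uv):
    uv=np.atleast_2d(uv).astype(float)
    d=np.c_[(uv[:,0]-c["cx"])/c["fx"],(uv[:,1]-c["cy"])/c["fy"],np.ones(len(uv))]
    return d@c["R"]
def onz(c,uv,z):
    d=rays(c,uv); return c["C"]+d*((z-c["C"][2])/d[:,2])[:,None]
def pts(c,uv):
    uv=np.atleast_2d(uv).astype(int); Z=c["depth"][uv[:,1],uv[:,0]]
    return c["C"]+rays(c,uv)*Z[:,None]
def proj(c,P):
    q=np.atleast_2d(P)@c["R"].T+c["t"]; return np.c_[q[:,0]/q[:,2]*c["fx"]+c["cx"],q[:,1]/q[:,2]*c["fy"]+c["cy"]]
def blobs(m,amin=15):
    n,l,s,ce=cv2.connectedComponentsWithStats(m.astype(np.uint8),connectivity=8)
    return [(l==i) for i in range(1,n) if s[i,4]>=amin]
def uvof(m):
    y,x=np.nonzero(m); return np.c_[x,y]
def crop(c,name,x0,x1,y0,y1,k):
    im=cv2.resize(c["pixels"][y0:y1,x0:x1],None,fx=k,fy=k,interpolation=cv2.INTER_CUBIC); cv2.imwrite("pics/"+name,im)
def go(p,yaw=None,tilt=None):
    """print rows to reach TCP p with jaw dir at world yaw deg (mod 180); tilt = unit approach dir"""
    s=r.get_state(); R=Ro.from_euler('xyz',s["eef_rot"],degrees=True).as_matrix(); p0=np.array(s["tcp_pos"])
    t=R.T@(np.array(p)-p0); a=np.zeros(3)
    if yaw is not None:
        best=None
        for k in (0,180):
            y=np.radians(yaw+k); j=np.array([np.cos(y),np.sin(y),0]); d=np.array([0,0,-1.]) if tilt is None else np.array(tilt)/np.linalg.norm(tilt)
            j=j-d*(d@j); j/=np.linalg.norm(j); D=np.c_[d,j,np.cross(d,j)]
            v=Ro.from_matrix(R.T@D).as_rotvec(degrees=True)
            if best is None or np.linalg.norm(v)<np.linalg.norm(best): best=v
        a=best
    print("tcp",p0.round(4),"t=",s["time_s"],"j",np.round(s["joints"],0),"w",round(s["gripper_width"],4),"F",np.round(s["contact_force"],1))
    jy=np.degrees(np.arctan2(R[1,1],R[0,1])); print("jaw yaw",round(jy,2),"appr",R[:,0].round(3))
    print("MOVE tx %.4f ty %.4f tz %.4f ax %.2f ay %.2f az %.2f"%(*t,*a))
E
python3 - <<'E'
from lib import *
T=cap("top");S=cap("scene")
crop(T,"t1.png",110,270,150,270,5); crop(T,"t2.png",255,415,150,270,5)
crop(S,"s1.png",250,450,90,220,4); crop(S,"s2.png",130,340,190,330,3)
E
```

```text
(no output)
```

View pics/t1.png

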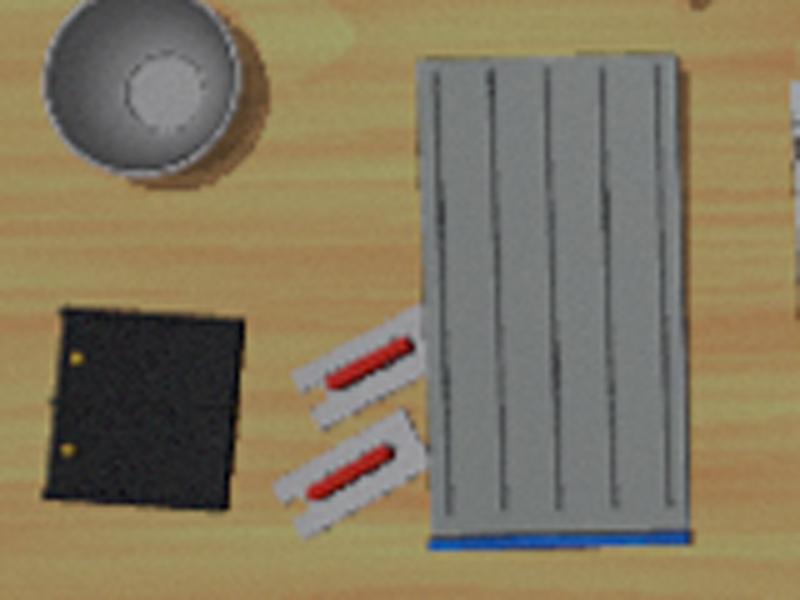

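View pics/t2.png

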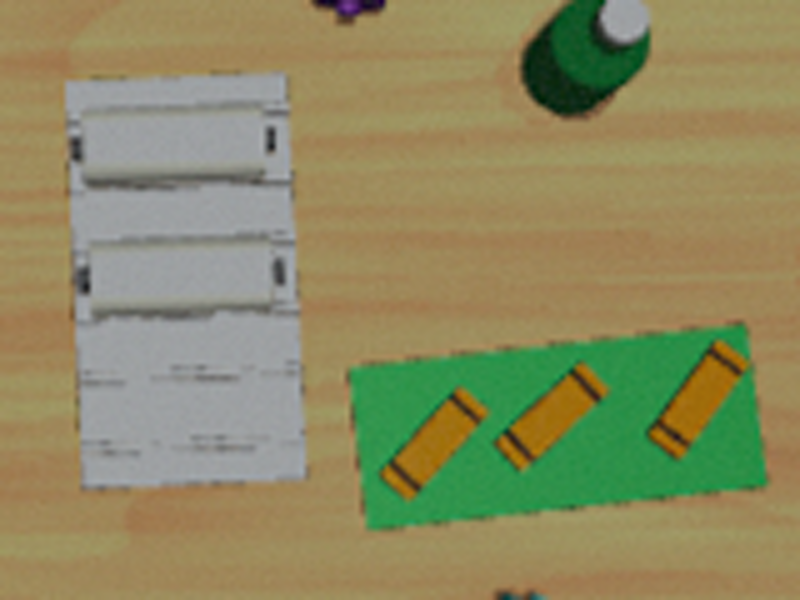

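View pics/s1.png

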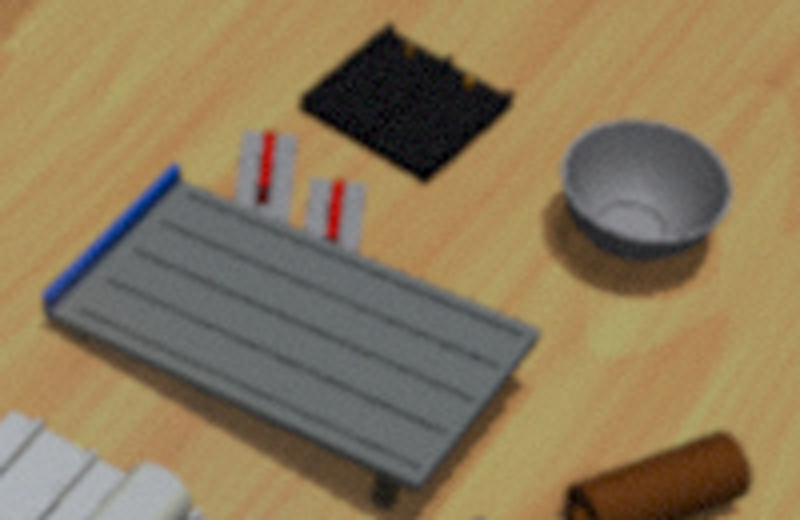

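View pics/s2.png

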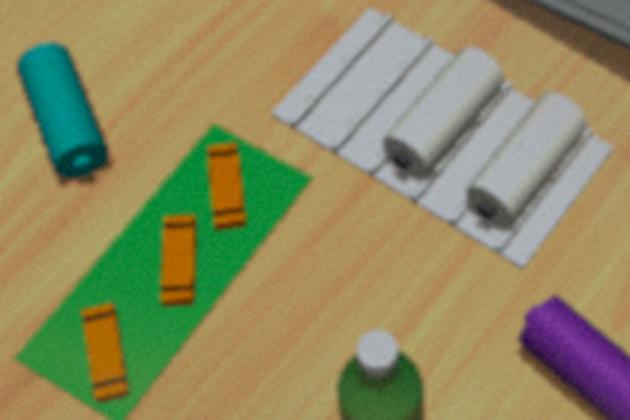

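The crops show the blade notches facing +y (left in the top view), and the holder's pins are at its left edge, so holder +x ≈ world +y. Both ribs stand about 30 mm clear of the drainer edge. Now measuring.

```bash
cat > meas.py <<'E'
from lib import *
def axis(P):
    m=P.mean(0); w,v=np.linalg.eigh(np.cov((P-m)[:,:2].T)); d=v[:,1]; return m,np.degrees(np.arctan2(d[1],d[0])),np.sqrt(w)
def chocks(c,z=0.015):
    h=c["hsv"]; m=(h[...,0]>10)&(h[...,0]<24)&(h[...,1]>215)&(h[...,2]>110)
    out=[]
    for b in blobs(cv2.morphologyEx(m.astype(np.uint8),cv2.MORPH_CLOSE,np.ones((3,3))),60):
        rc=cv2.minAreaRect(uvof(b).astype(np.float32)); bp=onz(c,cv2.boxPoints(rc),z); 
        P=onz(c,uvof(b),z); m_,a,w=axis(P); out.append((m_[:2].round(4),round(a,1),(w*np.sqrt(12)*1000).round(0),b.sum()))
    return out
def ribs(c,z=0.029):
    h=c["hsv"]; m=((h[...,0]<8)|(h[...,0]>172))&(h[...,1]>150)&(h[...,2]>80)
    out=[]
    for b in blobs(m,12):
        P=onz(c,uvof(b),z); m_,a,w=axis(P); out.append((m_[:2].round(4),round(a,1),(w*np.sqrt(12)*1000).round(0),b.sum(),uvof(b).mean(0).round(1)))
    return out
E
python3 - <<'E'
from meas import *
T=cap("top");S=cap("scene")
for n,c in (("top",T),("scene",S)):
    print(n)
    for x in chocks(c): print(" chock",x)
    for x in ribs(c): print(" rib",x)
    h=c["hsv"]
    # brass pins: find near holder
    x0,x1,y0,y1=(112,165,200,260) if n=="top" else (320,385,90,140)
    sub=np.zeros(h.shape[:2],bool); sub[y0:y1,x0:x1]=1
    blk=sub&(h[...,2]<70); 
    for b in blobs(blk,300):
        rc=cv2.minAreaRect(uvof(b).astype(np.float32)); bp=cv2.boxPoints(rc); print(" holder corners z.017",onz(c,bp,0.017)[:,:2].round(4).tolist(), "px",bp.round(1).tolist())
        hull=cv2.fillConvexPoly(np.zeros(h.shape[:2],np.uint8),cv2.convexHull(uvof(b).astype(np.int32)),1)>0
        pin=hull&(h[...,2]>75)&(h[...,1]>90)
        for q in blobs(pin,1):
            u=uvof(q); w=h[u[:,1],u[:,0],2].astype(float); cu=(u*w[:,None]).sum(0)/w.sum(); print("  pin",cu.round(2),q.sum(),"z.024",onz(c,cu,0.024).round(4),"z.018",onz(c,cu,0.018).round(4))
    lip=(h[...,0]>105)&(h[...,0]<122)&(h[...,1]>170); sub[:]=0
    if n=="top": sub[245:270,185:260]=1
    else: sub[125:175,255:300]=1
    u=uvof(lip&sub); print(" lip n",len(u), axis(onz(c,u,0.035)))
E
```

```text
top
 chock (array([ 0.4596, -0.4535]), np.float64(142.1), array([23., 75.]), np.int64(159))
 chock (array([ 0.4498, -0.3556]), np.float64(131.6), array([22., 76.]), np.int64(150))
 chock (array([ 0.433 , -0.2772]), np.float64(136.7), array([22., 75.]), np.int64(145))
 rib (array([0.4935, 0.2435]), np.float64(117.1), array([10., 58.]), np.int64(51), array([183.4, 222.4]))
 rib (array([0.4217, 0.2561]), np.float64(119.3), array([ 9., 58.]), np.int64(50), array([179.5, 244.3]))
 holder corners z.017 [[0.4085, 0.459], [0.5344, 0.4524], [0.5242, 0.3292], [0.3984, 0.3366]] px [[118.69999694824219, 249.3000030517578], [121.30000305175781, 211.1999969482422], [158.39999389648438, 213.6999969482422], [155.8000030517578, 251.8000030517578]]
  pin [121.32 217.75] 10 z.024 [[0.5122 0.4493 0.024 ]] z.018 [[0.5126 0.4515 0.018 ]]
  pin [135. 212.] 3 z.024 [[0.5306 0.4044 0.024 ]] z.018 [[0.531  0.4064 0.018 ]]
  pin [139.01 212.  ] 3 z.024 [[0.5303 0.3912 0.024 ]] z.018 [[0.5308 0.3931 0.018 ]]
  pin [149.99 213.  ] 3 z.024 [[0.5265 0.3549 0.024 ]] z.018 [[0.5269 0.3567 0.018 ]]
  pin [153. 213.] 
[... 2686 characters left out ...]
 pin [333. 122.] 1 z.024 [[0.4418 0.3173 0.024 ]] z.018 [[0.4388 0.3229 0.018 ]]
  pin [335. 123.] 1 z.024 [[0.4493 0.3173 0.024 ]] z.018 [[0.4464 0.3229 0.018 ]]
  pin [337.57 124.57] 2 z.024 [[0.4596 0.3163 0.024 ]] z.018 [[0.4567 0.3219 0.018 ]]
  pin [340. 126.] 1 z.024 [[0.4692 0.3156 0.024 ]] z.018 [[0.4664 0.3212 0.018 ]]
  pin [345. 129.] 1 z.024 [[0.4889 0.3138 0.024 ]] z.018 [[0.4862 0.3194 0.018 ]]
  pin [347. 130.] 1 z.024 [[0.4962 0.3139 0.024 ]] z.018 [[0.4936 0.3195 0.018 ]]
  pin [361.47 130.53] 2 z.024 [[0.5337 0.3394 0.024 ]] z.018 [[0.5313 0.3451 0.018 ]]
 lip n 98 (array([0.37612291, 0.12067757, 0.035     ]), np.float64(90.01987944641192), array([0.00241046, 0.0428266 ]))
```

```bash
cat >> meas.py <<'E'
def avg(n,k=8):
    cs=[cap(n) for _ in range(k)]; c=cs[0]
    f=np.mean([x["pixels"].astype(np.float32) for x in cs],0); c["f"]=f; c["pixels"]=f.round().astype(np.uint8)
    c["hsv"]=cv2.cvtColor(c["pixels"],cv2.COLOR_BGR2HSV)
    D=np.array([x["depth"] for x in cs]); D[D==0]=np.nan; c["depth"]=np.nan_to_num(np.nanmean(D,0)); return c
def tri(c1,u1,c2,u2):
    d1=rays(c1,u1)[0];d2=rays(c2,u2)[0]; A=np.c_[d1,-d2]; s=np.linalg.lstsq(A,c2["C"]-c1["C"],rcond=None)[0]
    a=c1["C"]+d1*s[0]; b=c2["C"]+d2*s[1]; return (a+b)/2,(a-b)
def wcen(c,uv,rad,f):
    x,y=np.round(uv).astype(int); Y,X=np.mgrid[y-rad:y+rad+1,x-rad:x+rad+1]; w=f(c["f"][y-rad:y+rad+1,x-rad:x+rad+1]); w=np.clip(w,0,None)
    return np.array([(X*w).sum(),(Y*w).sum()])/w.sum()
E
python3 - <<'E'
from meas import *
T=avg("top");S=avg("scene")
y=lambda p:(p[...,2]-p[...,0])-25
for a,b in (((124.7,221),(367.7,108.9)),((123,239.5),(355.1,101.5))):
    ua=wcen(T,a,2,y);ub=wcen(S,b,3,y); print("pin",ua.round(2),ub.round(2),*[x.round(4) for x in tri(T,ua,S,ub)], onz(T,ua,.022).round(4), onz(S,ub,.018).round(4))
for x in chocks(T):print(x)
for x in chocks(S):print(x)
for x in ribs(T):print(x)
for x in ribs(S):print(x)
# drainer plane
for c,poly in ((T,[(198,166),(241,166),(245,250),(201,250)]),(S,[(297,145),(375,172),(352,200),(272,165)])):
    m=cv2.fillConvexPoly(np.zeros((420,560),np.uint8),np.array(poly),1)>0
    P=pts(c,uvof(m)); A=np.c_[P[:,:2],np.ones(len(P))]; k=np.linalg.lstsq(A,P[:,2],rcond=None)[0]; print("plane",k.round(4),"rms",np.std(P[:,2]-A@k).round(4), "z at .53,.12",k@[.53,.12,1])
print("drainer top corners", onz(T,[(193.6,161.6),(245,161)],.059).round(4).tolist(), onz(T,[(196,258.5),(248,257)],.035).round(4).tolist())
m=np.zeros((420,560),bool); 
for n,c in(("T",T),):
    print("bench z",pts(c,[(170,180),(260,280),(300,300)])[:,2].round(4))
    for (u0,u1,v0,v1) in ((274,306,173,184),(276,308,200,211)):
        uu=np.array([(u,v) for u in range(u0,u1) for v in range(v0,v1)]);P=pts(c,uu); q=P[P[:,2]>.045]; print("roller",q.mean(0).round(4),q[:,1].min(),q[:,1].max(), P[:,2].max())
crop(T,"t3.png",265,320,155,255,6)
E
```

```text
pin [124.76 221.19] [368.4  107.79] [0.5006 0.4357 0.0303] [-0.0005 -0.0003 -0.0001] [[0.5008 0.4385 0.022 ]] [[0.4953 0.4489 0.018 ]]
pin [123.04 239.44] [355.34 100.33] [0.4432 0.4446 0.0244] [-0.005  -0.0037 -0.0014] [[0.4407 0.4434 0.022 ]] [[0.4423 0.4539 0.018 ]]
(array([ 0.4593, -0.453 ]), np.float64(141.7), array([24., 77.]), np.int64(168))
(array([ 0.4498, -0.3557]), np.float64(131.3), array([22., 76.]), np.int64(152))
(array([ 0.4322, -0.2766]), np.float64(136.6), array([21., 75.]), np.int64(147))
(array([ 0.4316, -0.2806]), np.float64(136.8), array([24., 79.]), np.int64(249))
(array([ 0.4484, -0.3592]), np.float64(130.3), array([25., 80.]), np.int64(290))
(array([ 0.4568, -0.4558]), np.float64(142.0), array([23., 79.]), np.int64(288))
(array([0.4933, 0.2434]), np.float64(117.1), array([ 9., 58.]), np.int64(49), array([183.4, 222.4]))
(array([0.4222, 0.2551]), np.float64(120.4), array([ 9., 58.]), np.int64(50), array([179.7, 244.2]))
(array([0.4215, 0.251 ]), np.float64(119.9), array([ 7., 65.]), np.int64(35), array([316.1, 130. ]))
(array([0.4921, 0.2407]), np.float64(117.3), array([ 8., 64.]), np.int64(37), array([333.4, 141.9]))
plane [ 0.12    0.0021 -0.0229] rms 0.0011 z at .53,.12 0.040914953063791656
plane [ 0.1191  0.0004 -0.0224] rms 0.0008 z at .53,.12 0.04078298357783113
drainer top corners [[0.6894, 0.204, 0.059], [0.6887, 0.0367, 0.059]] [[0.3749, 0.2008, 0.035], [0.377, 0.0317, 0.035]]
bench z [-0.0019  0.0011  0.0008]
roller [ 0.632  -0.1067  0.0523] -0.15843955412747512 -0.05664089256110178 0.056929233393069545
roller [ 0.5439 -0.1113  0.0524] -0.1630856652067804 -0.06180623585657305 0.057186318091846156
```

View pics/t3.png

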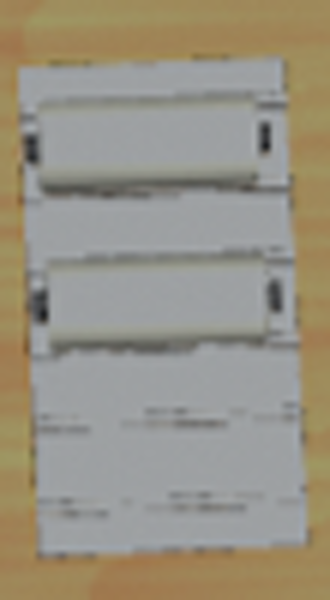

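```bash
python3 - <<'E'
from lib import *
go([0.4905,0.2455,0.12],27.2)
E
```

```text
tcp [0.1727 0.6525 0.2265] t= 1.1 j [ 92.  21.   1.  -0. -70. -17.] w 0.0875 F [ 0.7 -1.1 -0.5]
jaw yaw -104.83 appr [-0. -0. -1.]
MOVE tx 0.1065 ty 0.3121 tz -0.4114 ax 47.97 ay 0.00 az -0.00
```

```bash
M='python3 -m creep'; python3 -m creep '[{"tx":0.08,"ty":0.312,"tz":-0.411,"ax":48,"fingers":0.03},{"tx":0.08,"ty":0.312,"tz":-0.411,"ax":48,"fingers":0.03},{"tx":0.08,"ty":0.312,"tz":-0.411,"ax":48,"fingers":0.03},{"tx":0.08,"ty":0.312,"tz":-0.411,"ax":48,"fingers":0.03},{"tx":0.08,"ty":0.312,"tz":-0.411,"ax":48,"fingers":0.03}]' 20; python3 -c "
from lib import *
go([0.4905,0.2455,0.12],27.2)"
```

```text
tcp [0.1727 0.6525 0.2265] t= 1.1 j [ 92.  21.   1.  -0. -70. -17.] w 0.0875 F [ 0.7 -1.1 -0.5]
jaw yaw -104.83 appr [-0. -0. -1.]
MOVE tx 0.1065 ty 0.3121 tz -0.4114 ax 47.97 ay 0.00 az -0.00invalid input
```

```bash
python3 -m creep '[{"ax":48,"ay":0,"az":0,"tx":0.08,"ty":0.312,"tz":-0.411,"fingers":0.03},{"ax":48,"ay":0,"az":0,"tx":0.08,"ty":0.312,"tz":-0.411,"fingers":0.03},{"ax":48,"ay":0,"az":0,"tx":0.08,"ty":0.312,"tz":-0.411,"fingers":0.03},{"ax":48,"ay":0,"az":0,"tx":0.08,"ty":0.312,"tz":-0.411,"fingers":0.03},{"ax":48,"ay":0,"az":0,"tx":0.08,"ty":0.312,"tz":-0.411,"fingers":0.03}]' 20; python3 -c "
from lib import *
go([0.4905,0.2455,0.12],27.2)"
```

```text
time_s: 1.6
tcp_pos: [0.3256, 0.4561, 0.1883]
eef_rot: [-59.4, 90.0, 62.4]
contact_force: [2.0, 1.2, -0.7]
gripper_width: 0.0534
tcp [0.3256 0.4561 0.1883] t= 1.6 j [ 74.  11. -17.   0. -61. -43.] w 0.0534 F [ 2.   1.2 -0.7]
jaw yaw -148.12 appr [ 0.     0.001 -1.   ]
MOVE tx 0.0682 ty -0.0288 tz -0.2660 ax 4.68 ay 0.02 az 0.03
```

```bash
python3 -m creep '[{"ax":4.7,"ay":0,"az":0,"tx":0.06,"ty":-0.029,"tz":-0.266,"fingers":0.03},{"ax":4.7,"ay":0,"az":0,"tx":0.06,"ty":-0.029,"tz":-0.266,"fingers":0.03},{"ax":4.7,"ay":0,"az":0,"tx":0.06,"ty":-0.029,"tz":-0.266,"fingers":0.03},{"ax":4.7,"ay":0,"az":0,"tx":0.06,"ty":-0.029,"tz":-0.266,"fingers":0.03},{"ax":4.7,"ay":0,"az":0,"tx":0.06,"ty":-0.029,"tz":-0.266,"fingers":0.03}]' 20; python3 -c "
from meas import *
go([0.4905,0.2455,0.12],27.2)
S=cap('scene');T=cap('top')
crop(S,'s4.png',280,400,70,170,6)
crop(T,'t4.png',110,270,150,270,5)
print(ribs(S),ribs(T))"
```

```text
time_s: 2.1
tcp_pos: [0.4774, 0.2651, 0.1336]
eef_rot: [-74.0, 89.9, 43.5]
contact_force: [0.2, 0.8, -0.3]
gripper_width: 0.0303
tcp [0.4774 0.2651 0.1336] t= 2.1 j [ 50.  13. -23.   0. -54. -22.] w 0.0303 F [ 0.2  0.8 -0.3]
jaw yaw -152.48 appr [ 0.001  0.001 -1.   ]
MOVE tx 0.0136 ty -0.0025 tz -0.0235 ax 0.32 ay 0.02 az 0.06
[(array([0.4197, 0.2548]), np.float64(118.9), array([ 7., 66.]), np.int64(31), array([316.3, 129.1])), (array([0.4928, 0.2398]), np.float64(118.1), array([ 8., 59.]), np.int64(36), array([333.4, 142.1]))] [(array([0.497 , 0.2382]), np.float64(117.1), array([ 9., 46.]), np.int64(39), array([185. , 221.3]))]
```

View pics/s4.png

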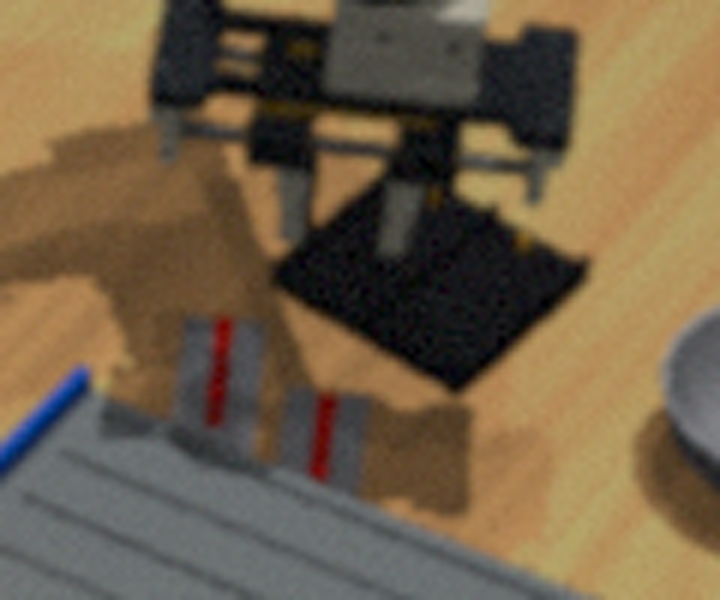

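View pics/t4.png

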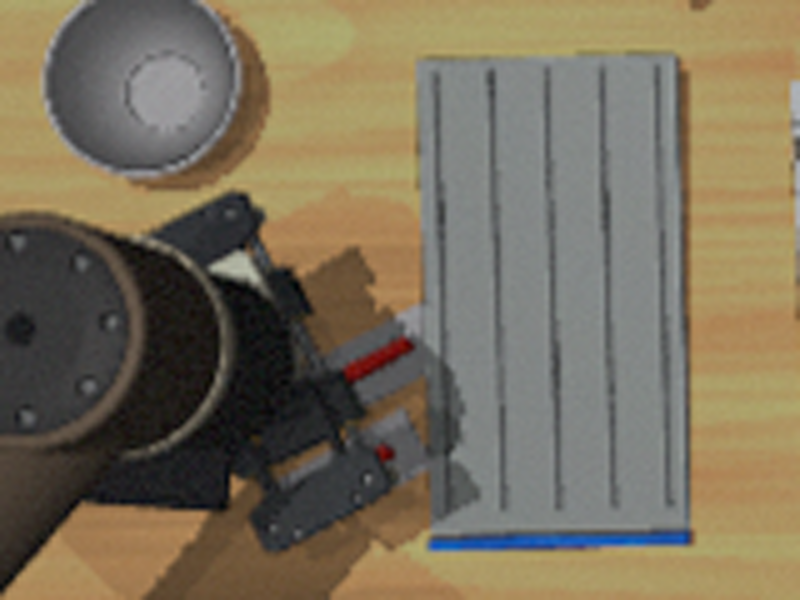

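The scene view shows the fingers straddling above the upper blade, with both ribs where they were. I'll descend in steps.

```bash
python3 -m creep '[{"ax":0.3,"ay":0,"az":0,"tx":0.04,"ty":-0.0025,"tz":-0.0235,"fingers":0.03},{"ax":0.3,"ay":0,"az":0,"tx":0.09,"ty":-0.0025,"tz":-0.0235,"fingers":0.03},{"ax":0.3,"ay":0,"az":0,"tx":0.09,"ty":-0.0025,"tz":-0.0235,"fingers":0.03}]' 20; python3 -c "
from meas import *
go([0.4905,0.2455,0.0075],27.2)"
```

```text
time_s: 2.5
tcp_pos: [0.4862, 0.2436, 0.0383]
eef_rot: [103.3, 89.4, -139.7]
contact_force: [-1.4, -0.8, -1.1]
gripper_width: 0.03
tcp [0.4862 0.2436 0.0383] t= 2.5 j [ 47.  20. -28.  -0. -42. -20.] w 0.03 F [-1.4 -0.8 -1.1]
jaw yaw -152.95 appr [-0.008 -0.007 -1.   ]
MOVE tx 0.0308 ty -0.0051 tz -0.0002 ax -0.15 ay -0.14 az -0.58
```

```bash
python3 -m creep '[{"ax":0,"ay":0,"az":0,"tx":0,"ty":0,"tz":0,"fingers":0.03},{"ax":0,"ay":0,"az":0,"tx":0,"ty":0,"tz":0,"fingers":0.03}]' 20; python3 -c "
from meas import *
go([0.4905,0.2455,0.0075],27.2)"
```

```text
time_s: 2.7
tcp_pos: [0.4905, 0.2486, 0.046]
eef_rot: [-80.6, 89.8, 36.7]
contact_force: [-0.6, 0.0, -0.4]
gripper_width: 0.0301
tcp [0.4905 0.2486 0.046 ] t= 2.7 j [ 47.  20. -28.   0. -42. -20.] w 0.0301 F [-0.6  0.  -0.4]
jaw yaw -152.71 appr [ 0.003  0.002 -1.   ]
MOVE tx 0.0385 ty 0.0016 tz -0.0028 ax 0.09 ay 0.03 az 0.19
```

```bash
python3 -m creep '[{"ax":0,"ay":0,"az":0,"tx":0.02,"ty":0.0015,"tz":-0.003,"fingers":0.03},{"ax":0,"ay":0,"az":0,"tx":0.0385,"ty":0.0015,"tz":-0.003,"fingers":0.03},{"ax":0,"ay":0,"az":0,"tx":0.0385,"ty":0.0015,"tz":-0.003,"fingers":0.03},{"ax":0,"ay":0,"az":0,"tx":0.0385,"ty":0.0015,"tz":-0.003,"fingers":0.03}]' 20; python3 -c "
from meas import *
go([0.4905,0.2455,0.0075],27.2)"
```

```text
time_s: 3.1
tcp_pos: [0.4901, 0.2447, 0.007]
eef_rot: [-76.2, 89.9, 41.1]
contact_force: [-0.2, -0.8, -0.3]
gripper_width: 0.0301
tcp [0.4901 0.2447 0.007 ] t= 3.1 j [ 47.  23. -30.   0. -37. -20.] w 0.0301 F [-0.2 -0.8 -0.3]
jaw yaw -152.74 appr [ 0.002  0.002 -1.   ]
MOVE tx -0.0005 ty -0.0007 tz 0.0005 ax 0.06 ay 0.03 az 0.13
```

Close on the rib.

```bash
python3 -m creep '[{"ax":0,"ay":0,"az":0,"tx":0,"ty":0,"tz":0,"fingers":0.004},{"ax":0,"ay":0,"az":0,"tx":0,"ty":0,"tz":0,"fingers":0.004},{"ax":0,"ay":0,"az":0,"tx":0,"ty":0,"tz":0,"fingers":0.004},{"ax":0,"ay":0,"az":0,"tx":0,"ty":0,"tz":0,"fingers":0.004}]' 25; python3 -c "
from meas import *
go([0.4905,0.2455,0.11],27.2)"
```

```text
time_s: 3.5
tcp_pos: [0.4901, 0.2442, 0.0059]
eef_rot: [-79.1, 89.9, 38.1]
contact_force: [-0.2, 1.1, 7.5]
gripper_width: 0.0095
tcp [0.4901 0.2442 0.0059] t= 3.5 j [ 47.  23. -30.   0. -37. -20.] w 0.0095 F [-0.2  1.1  7.5]
jaw yaw -152.77 appr [ 0.001  0.001 -1.   ]
MOVE tx -0.1041 ty -0.0011 tz 0.0010 ax 0.03 ay 0.02 az 0.10
```

```bash
python3 -m creep '[{"ax":0,"ay":0,"az":0,"tx":-0.02,"ty":0,"tz":0,"fingers":0.004},{"ax":0,"ay":0,"az":0,"tx":-0.06,"ty":0,"tz":0,"fingers":0.004},{"ax":0,"ay":0,"az":0,"tx":-0.06,"ty":0,"tz":0,"fingers":0.004},{"ax":0,"ay":0,"az":0,"tx":-0.06,"ty":0,"tz":0,"fingers":0.004}]' 25; python3 -c "
from meas import *
go([0.4976,0.3965,0.06],-4.6)"
```

```text
time_s: 3.9
tcp_pos: [0.4896, 0.2438, 0.0657]
eef_rot: [-61.6, 89.9, 55.6]
contact_force: [-0.2, -0.0, -2.2]
gripper_width: 0.0099
tcp [0.4896 0.2438 0.0657] t= 3.9 j [ 47.  18. -27.  -0. -45. -20.] w 0.0099 F [-0.2 -0.  -2.2]
jaw yaw -152.82 appr [ 0.001  0.001 -1.   ]
MOVE tx 0.0059 ty -0.0769 tz 0.1322 ax 31.78 ay 0.07 az 0.07
```

```bash
python3 -m creep '[{"ax":31.8,"ay":0,"az":0,"tx":0,"ty":-0.077,"tz":0.132,"fingers":0.004},{"ax":31.8,"ay":0,"az":0,"tx":0,"ty":-0.077,"tz":0.132,"fingers":0.004},{"ax":31.8,"ay":0,"az":0,"tx":0,"ty":-0.077,"tz":0.132,"fingers":0.004},{"ax":31.8,"ay":0,"az":0,"tx":0,"ty":-0.077,"tz":0.132,"fingers":0.004},{"ax":31.8,"ay":0,"az":0,"tx":0,"ty":-0.077,"tz":0.132,"fingers":0.004}]' 25;  python3 -m creep '[{"ax":0,"ay":0,"az":0,"tx":0,"ty":0,"tz":0,"fingers":0.004},{"ax":0,"ay":0,"az":0,"tx":0,"ty":0,"tz":0,"fingers":0.004}]' 25; python3 -c "
from meas import *
go([0.4976,0.3965,0.04],-4.6)
S=avg('scene',5);T=avg('top',5)
crop(S,'s5.png',310,400,70,145,8)
crop(T,'t5.png',100,200,190,265,8)
"
```

```text
time_s: 4.4
tcp_pos: [0.4965, 0.3966, 0.0628]
eef_rot: [142.9, 89.8, -131.7]
contact_force: [-1.1, -0.5, -1.7]
gripper_width: 0.0099
time_s: 4.6
tcp_pos: [0.4973, 0.3947, 0.0644]
eef_rot: [143.3, 89.9, -131.2]
contact_force: [1.0, -0.8, -1.3]
gripper_width: 0.01
tcp [0.4973 0.3947 0.0644] t= 4.6 j [ 56.  25. -16.  -0. -49. -61.] w 0.01 F [ 1.  -0.8 -1.3]
jaw yaw 175.48 appr [-0.001 -0.001 -1.   ]
MOVE tx 0.0244 ty -0.0002 tz 0.0018 ax 0.08 ay -0.07 az -0.05
```

View pics/s5.png

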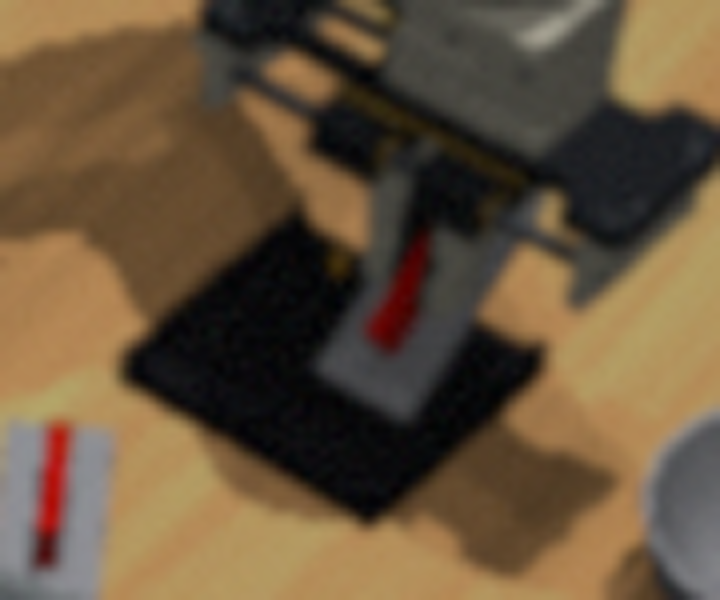

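View pics/t5.png

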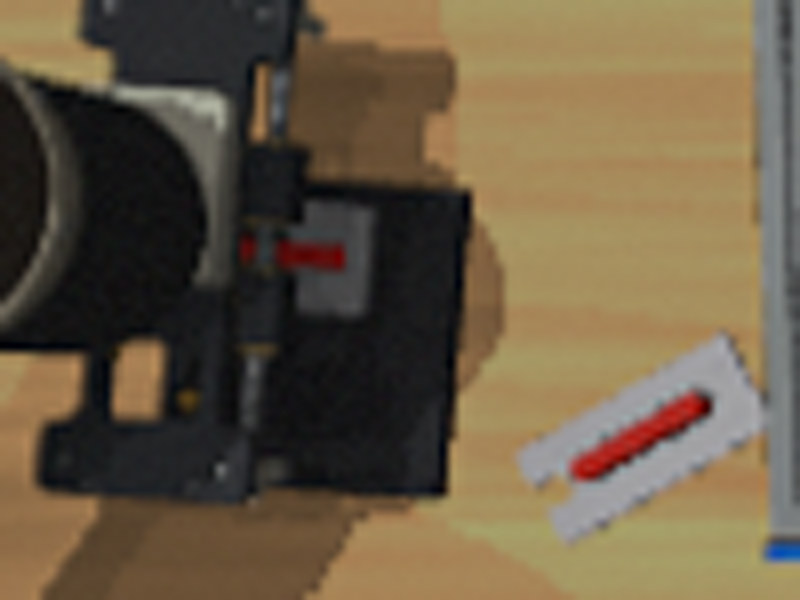

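```bash
python3 -c "
from meas import *
S=avg('scene',5);T=avg('top',5)
for c,uv in ((S,[(349.75,115.6),(360.6,123.1)]),(T,[(147.25,215.6),(145.25,229.75)])):
    P=onz(c,uv,.0634); print(P.round(4).tolist(), P.mean(0).round(4), np.linalg.norm(P[0]-P[1]).round(4))
    h=c['hsv']; m=((h[...,0]<8)|(h[...,0]>172))&(h[...,1]>150)&(h[...,2]>60)
    for b in blobs(m,5): print(' rib',uvof(b).mean(0), onz(c,uvof(b).mean(0),.0874).round(4), onz(c,uvof(b)[[uvof(b)[:,1].argmax(), uvof(b)[:,0].argmax()]],.0874).round(4).tolist())
# local edges
"

```

```text
[[0.4872, 0.3355, 0.0634], [0.5312, 0.3275, 0.0634]] [0.5092 0.3315 0.0634] 0.0447
 rib [359.41860465 107.39534884] [[0.503  0.3607 0.0874]] [[0.5077, 0.3387, 0.0874], [0.4943, 0.3905, 0.0874]]
 rib [316.16216216 130.27027027] [[0.4522 0.1986 0.0874]] [[0.4695, 0.1671, 0.0874], [0.4395, 0.2272, 0.0874]]
[[0.5152, 0.3518, 0.0634], [0.4699, 0.3578, 0.0634]] [0.4926 0.3548 0.0634] 0.0457
 rib [138.0952381  221.57142857] [[0.4952 0.3731 0.0874]] [[0.4906, 0.367, 0.0874], [0.4968, 0.3608, 0.0874]]
 rib [179.82692308 244.15384615] [[0.4221 0.2415 0.0874]] [[0.4074, 0.2659, 0.0874], [0.4347, 0.2159, 0.0874]]
```

```bash
python3 -c "
from meas import *
S=avg('scene',8);T=avg('top',8)
for u1,u2 in (((349.75,115.6),(147.25,215.6)),((360.6,123.1),(145.25,229.75))): pass
print(tri(S,(349.75,115.6),T,(145.25,229.75))); print(tri(S,(360.6,123.1),T,(147.25,215.6)))
q=np.array([(352,115),(354,117),(356,118),(358,119.5),(360,121)]).astype(int); print(pts(S,q).round(4))
q=np.array([(140,218),(143,218),(145,217),(141,226),(143,226),(140,227),(145,226)]).astype(int); print(pts(T,q).round(4))
print(pts(S,[(313,133),(322,131)]).round(4),pts(T,[(190,236),(192,240)]).round(4))
"

```

```text
(array([0.47138962, 0.36831748, 0.03000825]), array([0.00048168, 0.00035746, 0.00012856]))
(array([0.51704883, 0.3618309 , 0.02904572]), array([-0.00114072, -0.00083615, -0.00033551]))
[[0.4783 0.3701 0.0352]
 [0.488  0.3665 0.0348]
 [0.4944 0.3689 0.0324]
 [0.5031 0.3659 0.0353]
 [0.5118 0.3644 0.0329]]
[[0.5091 0.3808 0.0452]
 [0.5094 0.3733 0.0381]
 [0.5127 0.3676 0.0357]
 [0.4831 0.3784 0.0419]
 [0.4832 0.3734 0.0371]
 [0.4799 0.3811 0.0434]
 [0.4833 0.3677 0.0345]]
[[0.4092 0.2543 0.0057]
 [0.427  0.279  0.0057]] [[0.4488 0.226  0.0074]
 [0.4354 0.2195 0.0067]]
```

The depth readings show the blade has swung about 35° in the grip, rear end down at z≈0.03. I'll set it flat on the bay floor 15 mm short of the pin, so the floor levels it, then regrip at the centre of mass with more force.

```bash
python3 -c "
from meas import *
go([0.4962,0.3805,0.019],-4.6)"; python3 -m creep '[{"ax":0,"ay":0,"az":0,"tx":0,"ty":-0.0002,"tz":-0.014,"fingers":0.004},{"ax":0,"ay":0,"az":0,"tx":0.010,"ty":-0.0002,"tz":-0.014,"fingers":0.004},{"ax":0,"ay":0,"az":0,"tx":0.02,"ty":-0.0002,"tz":-0.014,"fingers":0.004},{"ax":0,"ay":0,"az":0,"tx":0.03,"ty":-0.0002,"tz":-0.014,"fingers":0.004},{"ax":0,"ay":0,"az":0,"tx":0.036,"ty":-0.0002,"tz":-0.014,"fingers":0.004}]' 15;  python3 -c "
from meas import *
go([0.4962,0.3805,0.019],-4.6)"
```

```text
tcp [0.4976 0.3962 0.0651] t= 6.4 j [ 56.  25. -16.   0. -49. -61.] w 0.0099 F [ 0.1  1.3 -1.7]
jaw yaw 175.4 appr [ 0. -0. -1.]
MOVE tx 0.0461 ty 0.0001 tz -0.0157 ax -0.00 ay -0.00 az 0.00
time_s: 6.9
tcp_pos: [0.4987, 0.3856, 0.0303]
eef_rot: [-36.2, 89.6, 49.3]
contact_force: [0.7, 4.0, 6.4]
gripper_width: 0.0099
tcp [0.4987 0.3856 0.0303] t= 6.9 j [ 55.  27. -18.   0. -45. -60.] w 0.0099 F [0.7 4.  6.4]
jaw yaw 175.49 appr [ 0.005  0.005 -1.   ]
MOVE tx 0.0112 ty 0.0022 tz -0.0053 ax 0.09 ay 0.33 az 0.24
```

```bash
python3 -m creep '[{"ax":0,"ay":0,"az":0,"tx":0.004,"ty":0.001,"tz":-0.003,"fingers":0.004},{"ax":0,"ay":0,"az":0,"tx":0.008,"ty":0.001,"tz":-0.003,"fingers":0.004},{"ax":0,"ay":0,"az":0,"tx":0.011,"ty":0.001,"tz":-0.003,"fingers":0.004},{"ax":0,"ay":0,"az":0,"tx":0.011,"ty":0.001,"tz":-0.003,"fingers":0.004}]' 10;  python3 -c "
from meas import *
go([0.4962,0.3805,0.019],-4.6)
T=avg('top',3);S=avg('scene',3);crop(T,'t6.png',100,200,190,265,8);crop(S,'s6.png',310,400,70,145,8)
q=np.array([(140,218),(143,218),(145,217),(141,226),(143,226),(140,227),(145,226)]).astype(int); print(pts(T,q).round(4))"
```

```text
time_s: 7.3
tcp_pos: [0.4956, 0.3794, 0.0181]
eef_rot: [-62.5, 90.0, 23.0]
contact_force: [0.3, 1.7, 4.3]
gripper_width: 0.0098
tcp [0.4956 0.3794 0.0181] t= 7.3 j [ 55.  27. -19.   0. -43. -60.] w 0.0098 F [0.3 1.7 4.3]
jaw yaw 175.41 appr [ 0.  0. -1.]
MOVE tx -0.0009 ty -0.0006 tz 0.0011 ax 0.01 ay 0.01 az 0.01
[[0.504  0.3552 0.1244]
 [0.5047 0.3503 0.111 ]
 [0.5079 0.345  0.1082]
 [0.48   0.3565 0.11  ]
 [0.48   0.3511 0.1077]
 [0.4771 0.3603 0.1079]
 [0.4799 0.3442 0.1098]]
```

View pics/t6.png

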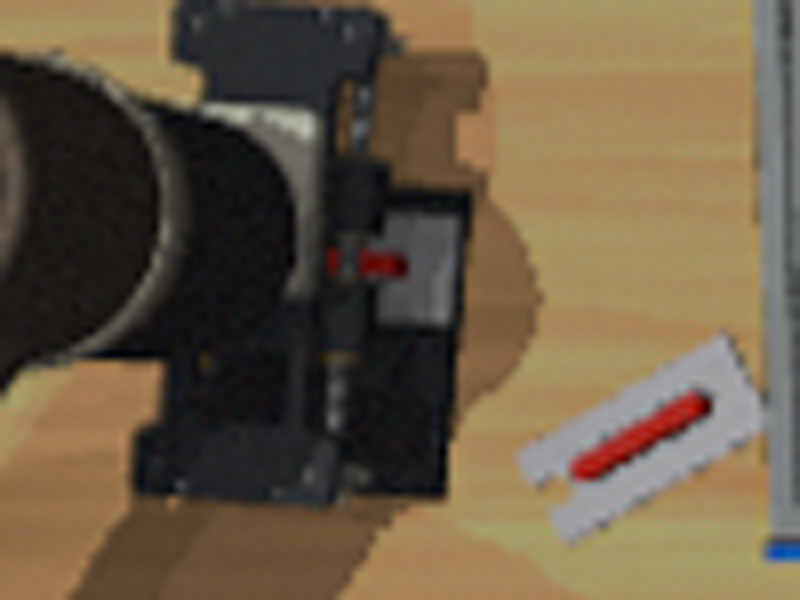

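View pics/s6.png

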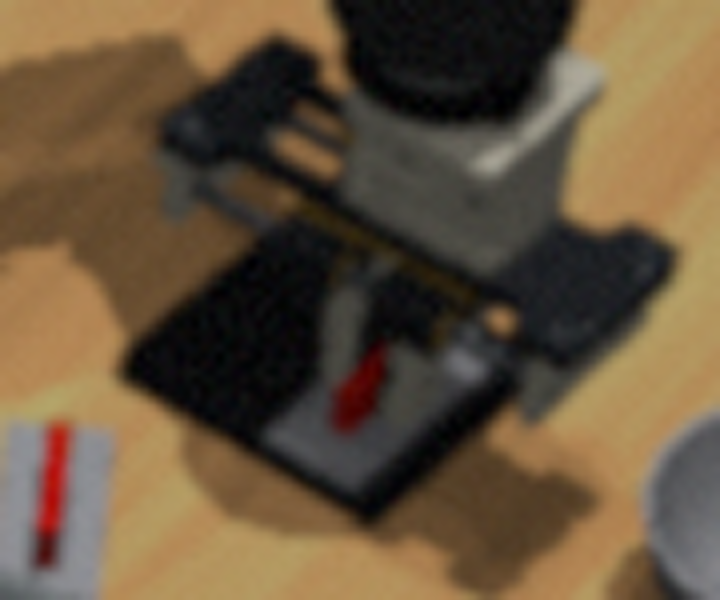

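```bash
python3 -c "
from meas import *
S=cap('scene');T=cap('top')
for c,uv,u2 in ((S,[(343.5,124.75),(354.75,131.25)],(353.1,123.5)),(T,[(158.2,216.9),(156.5,230.6)],(150.6,223.1))):
    print(onz(c,uv,.017).mean(0).round(4), onz(c,u2,.041).round(4))
"

```

```text
[0.4937 0.3321 0.017 ] [[0.5038 0.3338 0.041 ]]
[0.4909 0.3323 0.017 ] [[0.4921 0.3475 0.041 ]]
```

Blade flat, rear edge at (0.4925, 0.332), so the notch sits about 13 mm short of the pin. Regrip at 60 N and lift slowly.

```bash
python3 -m creep '[{"ax":0,"ay":0,"az":0,"tx":-0.0005,"ty":0,"tz":0,"fingers":0.02},{"ax":0,"ay":0,"az":0,"tx":-0.0005,"ty":0,"tz":0,"fingers":0.02},{"ax":0,"ay":0,"az":0,"tx":-0.0005,"ty":0,"tz":0,"fingers":0.004},{"ax":0,"ay":0,"az":0,"tx":-0.0005,"ty":0,"tz":0,"fingers":0.004},{"ax":0,"ay":0,"az":0,"tx":-0.0005,"ty":0,"tz":0,"fingers":0.004}]' 60; python3 -m creep '[{"ax":0,"ay":0,"az":0,"tx":-0.001,"ty":0,"tz":0,"fingers":0.004},{"ax":0,"ay":0,"az":0,"tx":-0.006,"ty":0,"tz":0,"fingers":0.004},{"ax":0,"ay":0,"az":0,"tx":-0.011,"ty":0,"tz":0,"fingers":0.004},{"ax":0,"ay":0,"az":0,"tx":-0.015,"ty":0,"tz":0,"fingers":0.004},{"ax":0,"ay":0,"az":0,"tx":-0.018,"ty":0,"tz":0,"fingers":0.004}]' 60; python3 -m creep '[{"ax":0,"ay":0,"az":0,"tx":0,"ty":0,"tz":0,"fingers":0.004},{"ax":0,"ay":0,"az":0,"tx":0,"ty":0,"tz":0,"fingers":0.004}]' 60;  python3 -c "
from meas import *
go([0.4966,0.3927,0.036],-4.6)
T=avg('top',3);S=avg('scene',3);crop(T,'t7.png',100,200,190,265,8);crop(S,'s7.png',310,400,70,145,8)"
```

```text
time_s: 8.2
tcp_pos: [0.4952, 0.3789, 0.0182]
eef_rot: [141.6, 89.9, -133.0]
contact_force: [0.2, -0.2, -0.4]
gripper_width: 0.0097
time_s: 8.7
tcp_pos: [0.4956, 0.3795, 0.0373]
eef_rot: [-32.9, 90.0, 52.5]
contact_force: [-0.3, 0.9, -0.9]
gripper_width: 0.0096
time_s: 8.9
tcp_pos: [0.4954, 0.3793, 0.0367]
eef_rot: [-5.8, 90.0, 79.6]
contact_force: [-0.8, -1.3, -0.6]
gripper_width: 0.0096
tcp [0.4954 0.3793 0.0367] t= 8.9 j [ 55.  26. -19.  -0. -45. -60.] w 0.0096 F [-0.8 -1.3 -0.6]
jaw yaw 175.4 appr [ 0.  0. -1.]
MOVE tx 0.0007 ty -0.0001 tz 0.0134 ax -0.00 ay 0.01 az 0.00
```

View pics/t7.png

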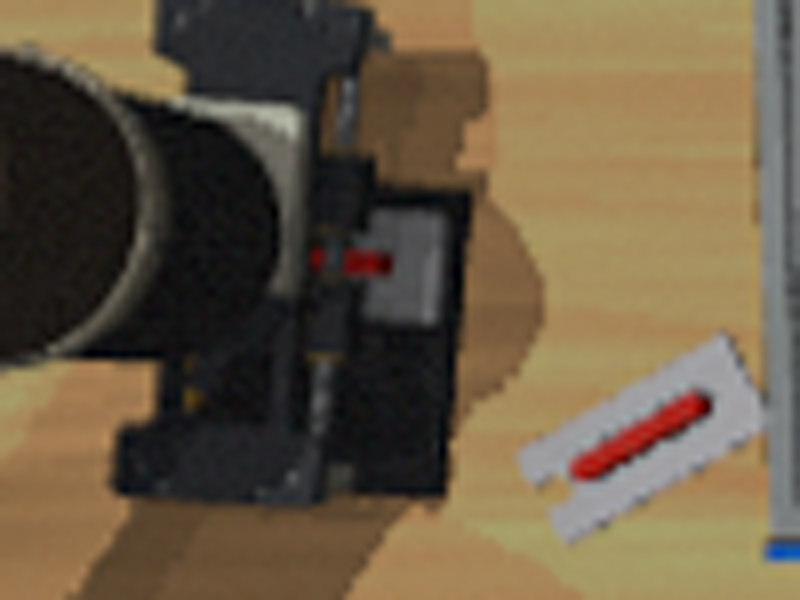

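View pics/s7.png

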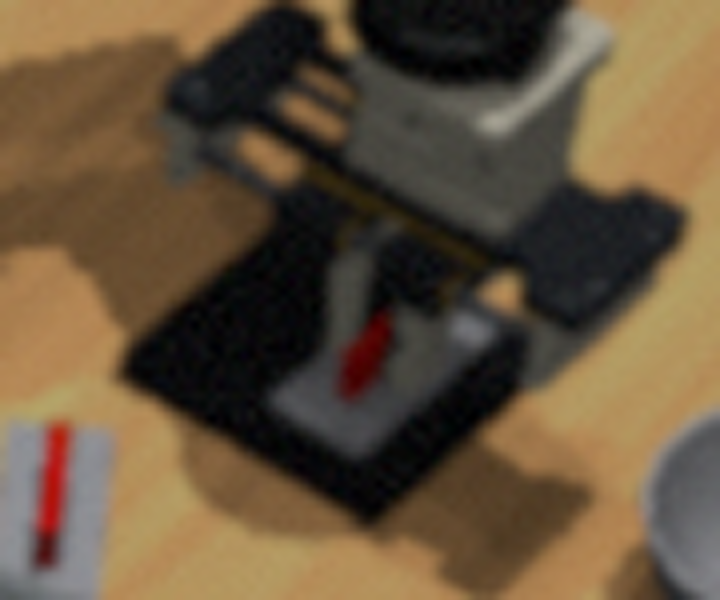

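```bash
python3 -c "
from meas import *
S=avg('scene',6);T=avg('top',6)
print(tri(S,(344.4,120),T,(154.4,230.6))); print(tri(S,(354.75,127.25),T,(156,216.5)))
q=np.array([(150,218),(153,218),(154,218),(149,228),(151,228),(153,228),(154,228)]); print(pts(T,q).round(4))
"

```

```text
(array([0.4687598 , 0.33830767, 0.0319858 ]), array([0.00188343, 0.00140656, 0.00047074]))
(array([0.51331225, 0.33211186, 0.03194873]), array([-0.00136306, -0.00101005, -0.00038006]))
[[0.5091 0.3508 0.037 ]
 [0.5091 0.3417 0.0345]
 [0.5089 0.3378 0.0367]
 [0.4763 0.3532 0.0389]
 [0.4763 0.3471 0.0376]
 [0.4763 0.3412 0.0355]
 [0.4762 0.3378 0.036 ]]
```

Blade is held nearly level now (plate top 0.034–0.037). Advance 13 mm over the pin.

```bash
python3 -m creep '[{"ax":0,"ay":0,"az":0,"tx":0,"ty":0,"tz":0.003,"fingers":0.004},{"ax":0,"ay":0,"az":0,"tx":0,"ty":0,"tz":0.007,"fingers":0.004},{"ax":0,"ay":0,"az":0,"tx":0,"ty":0,"tz":0.011,"fingers":0.004},{"ax":0,"ay":0,"az":0,"tx":0,"ty":0,"tz":0.0134,"fingers":0.004},{"ax":0,"ay":0,"az":0,"tx":0,"ty":0,"tz":0.0134,"fingers":0.004}]' 60; python3 -m creep '[{"ax":0,"ay":0,"az":0,"tx":0,"ty":0,"tz":0,"fingers":0.004},{"ax":0,"ay":0,"az":0,"tx":0,"ty":0,"tz":0,"fingers":0.004}]' 60;  python3 -c "
from meas import *
go([0.4966,0.3927,0.018],-4.6)
T=avg('top',3);S=avg('scene',3);crop(T,'t8.png',100,200,190,265,8);crop(S,'s8.png',310,400,70,145,8)"
```

```text
time_s: 10.3
tcp_pos: [0.4965, 0.3931, 0.0365]
eef_rot: [-55.5, 90.0, 29.9]
contact_force: [-0.5, -0.3, -1.2]
gripper_width: 0.0094
time_s: 10.5
tcp_pos: [0.4964, 0.3925, 0.0365]
eef_rot: [140.6, 90.0, -134.0]
contact_force: [0.2, 0.6, -1.0]
gripper_width: 0.0094
tcp [0.4964 0.3925 0.0365] t= 10.5 j [ 56.  27. -17.  -0. -46. -61.] w 0.0094 F [ 0.2  0.6 -1. ]
jaw yaw 175.4 appr [-0. -0. -1.]
MOVE tx 0.0185 ty -0.0002 tz 0.0002 ax -0.00 ay -0.01 az -0.01
```

View pics/s8.png

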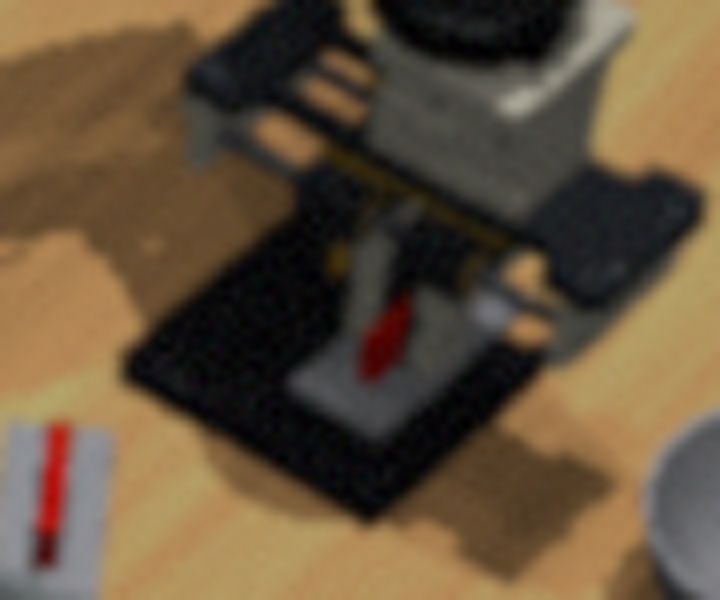

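```bash
python3 -m creep '[{"ax":0,"ay":0,"az":0,"tx":0.004,"ty":0,"tz":0,"fingers":0.004},{"ax":0,"ay":0,"az":0,"tx":0.007,"ty":0,"tz":0,"fingers":0.004},{"ax":0,"ay":0,"az":0,"tx":0.01,"ty":0,"tz":0,"fingers":0.004},{"ax":0,"ay":0,"az":0,"tx":0.01,"ty":0,"tz":0,"fingers":0.004}]' 60;  python3 -c "
from meas import *
go([0.4966,0.3927,0.018],-4.6)
T=avg('top',3);S=avg('scene',3);crop(T,'t9.png',100,200,190,265,8);crop(S,'s9.png',310,400,70,145,8)"
```

```text
time_s: 11.2
tcp_pos: [0.497, 0.3927, 0.0279]
eef_rot: [-66.9, 89.9, 18.5]
contact_force: [-4.4, -4.8, 12.1]
gripper_width: 0.0092
tcp [0.497  0.3927 0.0279] t= 11.2 j [ 56.  27. -18.   0. -45. -61.] w 0.0092 F [-4.4 -4.8 12.1]
jaw yaw 175.44 appr [ 0.001  0.    -1.   ]
MOVE tx 0.0099 ty 0.0004 tz -0.0001 ax 0.04 ay 0.03 az 0.06
```

View pics/s9.png

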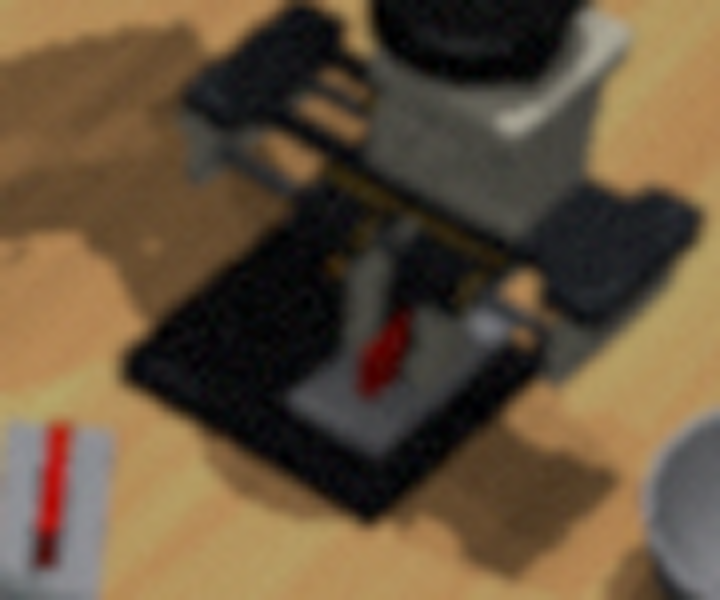

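Contact at 12 N about 10 mm above seating, so the notch isn't quite on the pin. I'll lift 8 mm and measure blade edges and pins at sub-pixel level from raw pixels (my crop readings had a half-pixel shift).

```bash
python3 -m creep '[{"ax":0,"ay":0,"az":0,"tx":-0.004,"ty":0,"tz":0,"fingers":0.004},{"ax":0,"ay":0,"az":0,"tx":-0.008,"ty":0,"tz":0,"fingers":0.004},{"ax":0,"ay":0,"az":0,"tx":-0.008,"ty":0,"tz":0,"fingers":0.004},{"ax":0,"ay":0,"az":0,"tx":-0.008,"ty":0,"tz":0,"fingers":0.004}]' 60;  python3 -c "
from meas import *
go([0.4966,0.3927,0.018],-4.6)
T=avg('top',10);S=avg('scene',10)
np.save('T.npy',T['f']);np.save('S.npy',S['f'])
g=T['f'].mean(2)
print('top cols 140..162'); 
for v in (217,219,221,225,227,229): print(v,g[v,142:162].round(0).astype(int).tolist())
print('rows 208..236')
for u in (147,149,151): print(u,g[208:236,u].round(0).astype(int).tolist())
print(pts(T,[(146,219),(149,219),(151,219),(146,228),(149,228),(151,228)])[:,2].round(4))
crop(T,'t10.png',110,170,200,260,10);crop(S,'s10.png',320,390,85,145,10)"
```

```text
time_s: 11.9
tcp_pos: [0.4964, 0.3926, 0.0343]
eef_rot: [134.9, 90.0, -139.7]
contact_force: [-0.4, -0.5, -1.7]
gripper_width: 0.0099
tcp [0.4964 0.3926 0.0343] t= 11.9 j [ 56.  27. -17.  -0. -46. -61.] w 0.0099 F [-0.4 -0.5 -1.7]
jaw yaw 175.4 appr [-0. -0. -1.]
MOVE tx 0.0163 ty -0.0002 tz 0.0001 ax -0.00 ay -0.01 az -0.01
top cols 140..162
217 [54, 74, 76, 74, 83, 85, 81, 81, 82, 62, 32, 19, 25, 27, 28, 21, 17, 104, 135, 137]
219 [67, 71, 71, 69, 78, 81, 80, 81, 83, 59, 28, 24, 26, 25, 25, 16, 32, 93, 98, 109]
221 [57, 47, 46, 61, 80, 83, 81, 81, 97, 58, 21, 25, 27, 29, 29, 14, 70, 96, 98, 94]
225 [69, 82, 83, 84, 82, 82, 81, 101, 95, 49, 17, 25, 26, 27, 27, 12, 91, 98, 97, 95]
227 [71, 77, 74, 80, 82, 82, 81, 101, 86, 41, 19, 24, 29, 25, 25, 23, 92, 100, 98, 97]
229 [50, 52, 51, 63, 66, 65, 72, 93, 66, 30, 21, 26, 26, 27, 19, 36, 86, 91, 89, 87]
rows 208..236
147 [79, 78, 80, 81, 60, 29, 20, 18, 72, 85, 84, 81, 82, 83, 84, 83, 83, 82, 82, 82, 84, 65, 34, 18, 17, 23, 22, 20]
149 [78, 78, 79, 79, 68, 38, 18, 17, 58, 81, 84, 81, 80, 81, 96, 102, 101, 101, 100, 101, 104, 93, 52, 20, 25, 26, 28, 27]
151 [77, 78, 79, 80, 68, 41, 18, 18, 54, 62, 58, 59, 58, 58, 58, 52, 49, 49, 46, 41, 37, 30, 25, 25, 25, 27, 27, 26]
[0.0334 0.0351 0.0321 0.0351 0.0356 0.0119]
```

View pics/t10.png

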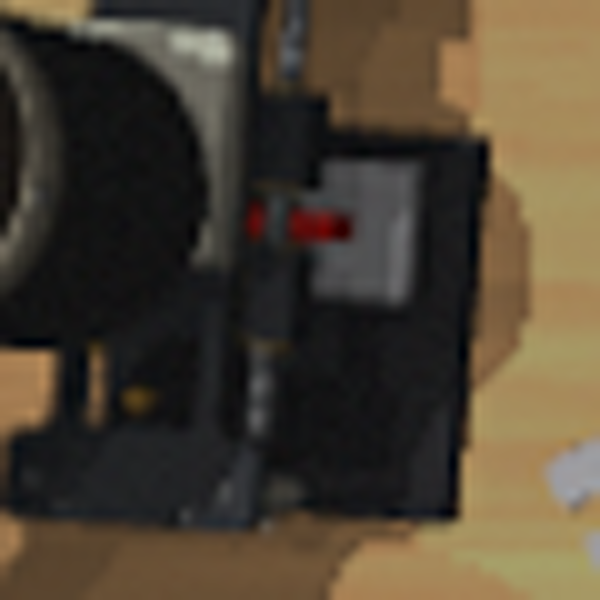

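View pics/s10.png

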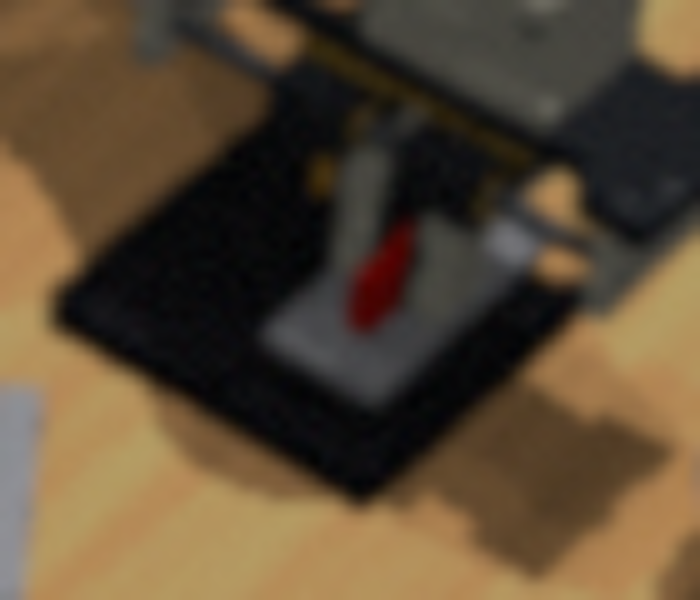

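```bash
python3 -c "
from meas import *
T=cap('top');T['f']=np.load('T.npy')
print('rear bottom edge',onz(T,(150.95,223),.0283).round(4))
print('side mid',onz(T,[(147,215.6),(147,229.5)],.032).round(4).tolist())
y=lambda p:(p[...,2]-p[...,0])-25
u=wcen(T,(123,239.4),2,y);print('pin1',u,onz(T,u,.02).round(4))
g=(T['f'][...,2]-T['f'][...,0]);print(g[235:245,118:128].round(0).astype(int))
"

```

```text
rear bottom edge [[0.4931 0.3501 0.0283]]
side mid [[0.5174, 0.3622, 0.032], [0.4718, 0.3618, 0.032]]
pin1 [123.20184422 239.37192624] [[0.441  0.4435 0.02  ]]
[[ 1 49 20 -2 -4  0  0 -2 -1 -2]
 [-7 60 29 -5 -2 -3 -3  0 -4  2]
 [-7 48 21 -5 -2 -2 -3 -5 -3 -2]
 [-6 57 27 -8 -4 13  9 -1  0  0]
 [-7 61 29 -7 35 56 44 19  2 -3]
 [ 4 46 21 -6 25 51 36 12 -1 -1]
 [17 41 21 -2  5 19 10  1 -3  0]
 [ 6 22  7 -5 -3 -4 -3 -3 -2 -1]
 [-5 -3 -3 -5 -3 -5 -5 -3 -3 -4]
 [-3 -3 -4 -4 -3 -3 -2 -3 -4 -4]]
```

```bash
python3 -c "
from meas import *
S=cap('scene')
a=onz(S,[(345.75,117.85),(357.35,125.35)],.0333);print(a.round(4).tolist(),a.mean(0).round(4))
print(onz(S,[(351.55,102.05),(366.9,109.6)],.018).round(4).tolist())
"

```

```text
[[0.4684, 0.3488, 0.0333], [0.5154, 0.3423, 0.0333]] [0.4919 0.3456 0.0333]
[[0.4367, 0.4391, 0.018], [0.4958, 0.4385, 0.018]]
```

```bash
python3 -m creep '[{"ax":0,"ay":0,"az":0,"tx":0.002,"ty":0.0012,"tz":-0.0025,"fingers":0.004},{"ax":0,"ay":0,"az":0,"tx":0.004,"ty":0.0012,"tz":-0.0025,"fingers":0.004},{"ax":0,"ay":0,"az":0,"tx":0.007,"ty":0.0012,"tz":-0.0025,"fingers":0.004},{"ax":0,"ay":0,"az":0,"tx":0.01,"ty":0.0012,"tz":-0.0025,"fingers":0.004},{"ax":0,"ay":0,"az":0,"tx":0.01,"ty":0.0012,"tz":-0.0025,"fingers":0.004}]' 60;  python3 -c "
from meas import *
go([0.4966,0.3927,0.018],-4.6)"
```

```text
time_s: 13.5
tcp_pos: [0.4949, 0.3899, 0.0239]
eef_rot: [144.8, 89.9, -129.8]
contact_force: [0.3, -0.5, -1.1]
gripper_width: 0.0091
tcp [0.4949 0.3899 0.0239] t= 13.5 j [ 56.  27. -18.  -0. -44. -61.] w 0.0091 F [ 0.3 -0.5 -1.1]
jaw yaw 175.39 appr [-0.001 -0.001 -1.   ]
MOVE tx 0.0059 ty -0.0015 tz 0.0029 ax -0.01 ay -0.05 az -0.03
```

No contact force with the underside now below the pin top, so the notch is on the pin. Lower to the floor.

```bash
python3 -m creep '[{"ax":0,"ay":0,"az":0,"tx":0.002,"ty":0,"tz":0,"fingers":0.004},{"ax":0,"ay":0,"az":0,"tx":0.004,"ty":0,"tz":0,"fingers":0.004},{"ax":0,"ay":0,"az":0,"tx":0.006,"ty":0,"tz":0,"fingers":0.004},{"ax":0,"ay":0,"az":0,"tx":0.006,"ty":0,"tz":0,"fingers":0.004}]' 60;  python3 -c "
from meas import *
go([0.4966,0.3927,0.018],-4.6)
T=avg('top',6);S=avg('scene',6)
crop(T,'t11.png',110,170,200,260,10);crop(S,'s11.png',320,390,85,145,10)"
```

```text
time_s: 13.9
tcp_pos: [0.4951, 0.3903, 0.0185]
eef_rot: [-178.4, 90.0, -92.9]
contact_force: [-0.6, 0.3, -1.5]
gripper_width: 0.0095
tcp [0.4951 0.3903 0.0185] t= 13.9 j [ 56.  28. -19.   0. -44. -61.] w 0.0095 F [-0.6  0.3 -1.5]
jaw yaw 175.41 appr [-0. -0. -1.]
MOVE tx 0.0005 ty -0.0013 tz 0.0025 ax 0.01 ay -0.01 az 0.00
```

View pics/s11.png

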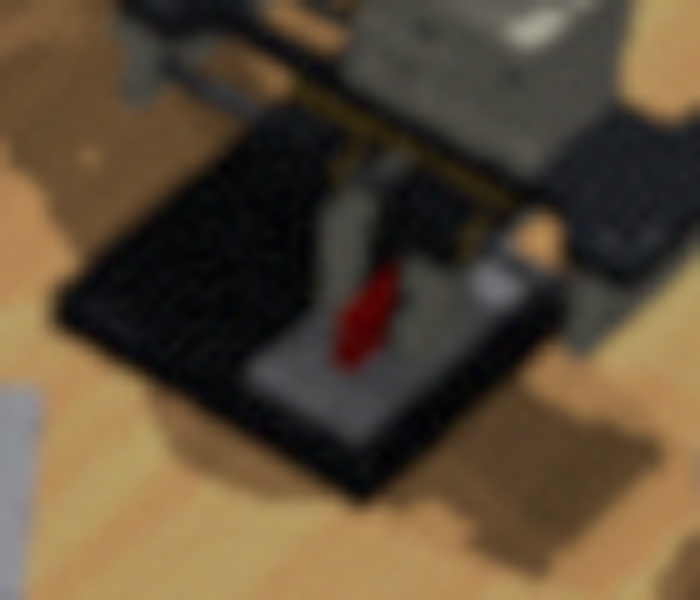

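```bash
python3 -m creep '[{"ax":0,"ay":0,"az":0,"tx":0.001,"ty":0,"tz":0,"fingers":0.004},{"ax":0,"ay":0,"az":0,"tx":0.001,"ty":0,"tz":0,"fingers":0.03},{"ax":0,"ay":0,"az":0,"tx":0.001,"ty":0,"tz":0,"fingers":0.03},{"ax":0,"ay":0,"az":0,"tx":0.001,"ty":0,"tz":0,"fingers":0.03},{"ax":0,"ay":0,"az":0,"tx":-0.04,"ty":0,"tz":0,"fingers":0.03}]' 25; python3 -m creep '[{"ax":0,"ay":0,"az":0,"tx":-0.05,"ty":0,"tz":-0.15,"fingers":0.03},{"ax":0,"ay":0,"az":0,"tx":-0.05,"ty":0,"tz":-0.15,"fingers":0.03},{"ax":0,"ay":0,"az":0,"tx":-0.05,"ty":0,"tz":-0.15,"fingers":0.03},{"ax":0,"ay":0,"az":0,"tx":-0.05,"ty":0,"tz":-0.15,"fingers":0.03}]' 25;  python3 -c "
from meas import *
T=avg('top',6);S=avg('scene',6)
go([0.4219-.002,0.253+.0035,0.1],30)
print(ribs(T));print(ribs(S))
crop(T,'t12.png',110,200,200,260,8);crop(S,'s12.png',310,390,85,145,10)"
```

```text
time_s: 15.0
tcp_pos: [0.4925, 0.3873, 0.0536]
eef_rot: [143.4, 89.4, -131.3]
contact_force: [0.5, 0.4, -1.5]
gripper_width: 0.0293
time_s: 15.4
tcp_pos: [0.4825, 0.2372, 0.1104]
eef_rot: [-32.4, 89.9, 52.9]
contact_force: [0.4, 0.5, -0.3]
gripper_width: 0.0299
tcp [0.483  0.2411 0.1081] t= 16.0 j [ 47.  14. -25.  -0. -50. -52.] w 0.0302 F [ 0.  -0.4  0.1]
jaw yaw 175.44 appr [-0.001 -0.001 -1.   ]
MOVE tx 0.0081 ty 0.0641 tz 0.0103 ax -34.56 ay -0.02 az -0.04
[(array([0.4312, 0.2401]), np.float64(125.8), array([ 8., 21.]), np.int64(15), array([184.3, 241.3]))]
[(array([0.419 , 0.2562]), np.float64(118.3), array([ 7., 66.]), np.int64(30), array([316.4, 128.7]))]
```

View pics/s12.png

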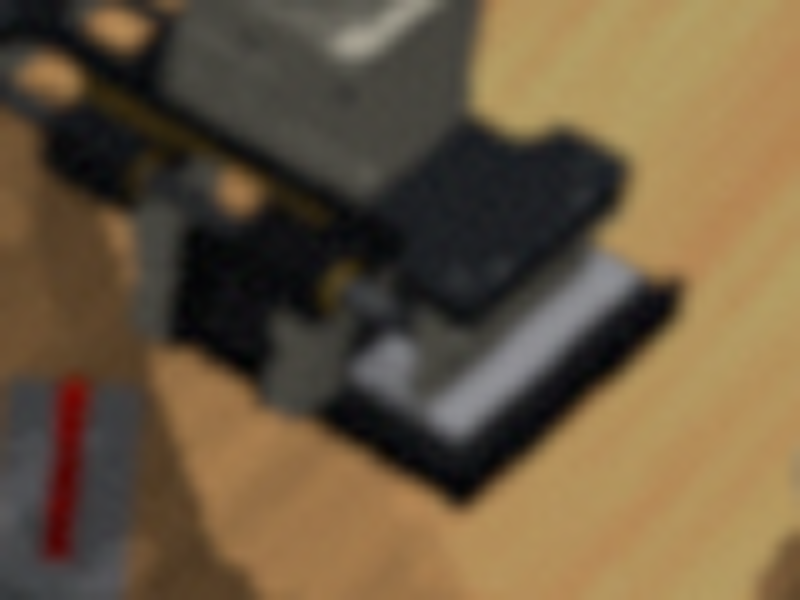

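View pics/t12.png

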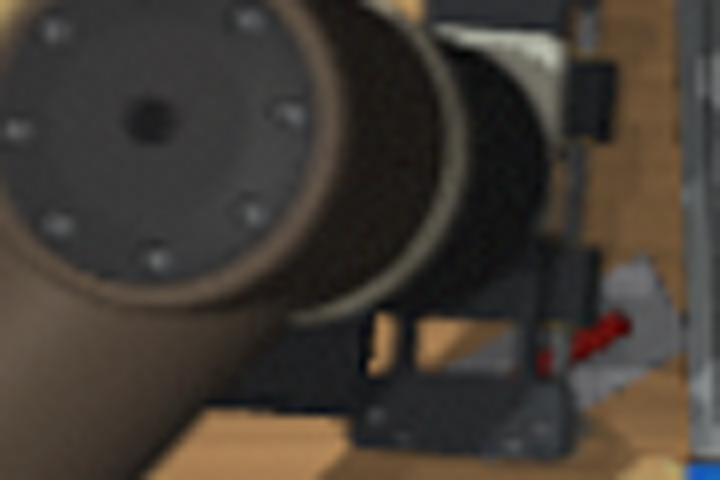

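```bash
python3 -m creep '[{"ax":-35,"ay":0,"az":0,"tx":-0.01,"ty":0.061,"tz":0.008,"fingers":0.03},{"ax":-35,"ay":0,"az":0,"tx":-0.01,"ty":0.061,"tz":0.008,"fingers":0.03},{"ax":-35,"ay":0,"az":0,"tx":-0.01,"ty":0.061,"tz":0.008,"fingers":0.03},{"ax":-35,"ay":0,"az":0,"tx":-0.01,"ty":0.061,"tz":0.008,"fingers":0.03},{"ax":-35,"ay":0,"az":0,"tx":-0.01,"ty":0.061,"tz":0.008,"fingers":0.03}]' 25; python3 -m creep '[{"ax":0,"ay":0,"az":0,"tx":0,"ty":0,"tz":0,"fingers":0.03},{"ax":0,"ay":0,"az":0,"tx":0,"ty":0,"tz":0,"fingers":0.03}]' 25;  python3 -c "
from meas import *
T=avg('top',6);S=avg('scene',6)
go([0.4218,0.2545,0.05],30)
print(ribs(T));print(ribs(S))
crop(T,'t13.png',110,200,200,260,8);crop(S,'s13.png',310,390,85,145,10)"
```

```text
time_s: 16.5
tcp_pos: [0.4228, 0.2539, 0.1187]
eef_rot: [-71.0, 90.0, 49.6]
contact_force: [-0.4, 0.2, -0.3]
gripper_width: 0.0302
time_s: 16.7
tcp_pos: [0.4229, 0.2536, 0.1184]
eef_rot: [105.8, 90.0, -134.0]
contact_force: [-0.3, -0.3, 0.3]
gripper_width: 0.0304
tcp [0.423  0.2536 0.1186] t= 17.3 j [ 54.   9. -30.   0. -50. -23.] w 0.0303 F [-0.7  0.4  1. ]
jaw yaw -149.61 appr [ 0.  0. -1.]
MOVE tx 0.0686 ty 0.0006 tz 0.0014 ax 0.39 ay -0.00 az 0.00
[(array([0.4993, 0.4128]), np.float64(82.0), array([ 5., 24.]), np.int64(12), array([131.8, 221.4])), (array([0.4318, 0.2397]), np.float64(126.8), array([ 9., 19.]), np.int64(15), array([184.5, 241.1]))]
[(array([0.4903, 0.4017]), np.float64(87.8), array([12., 61.]), np.int64(46), array([360.1, 112.6])), (array([0.423, 0.249]), np.float64(119.9), array([ 7., 54.]), np.int64(29), array([316.2, 130.6]))]
```

View pics/s13.png

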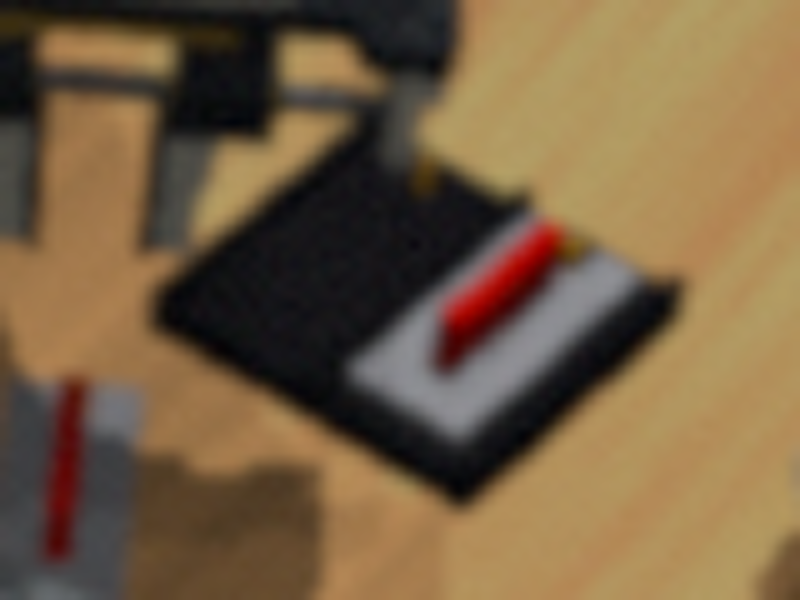

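View pics/t13.png

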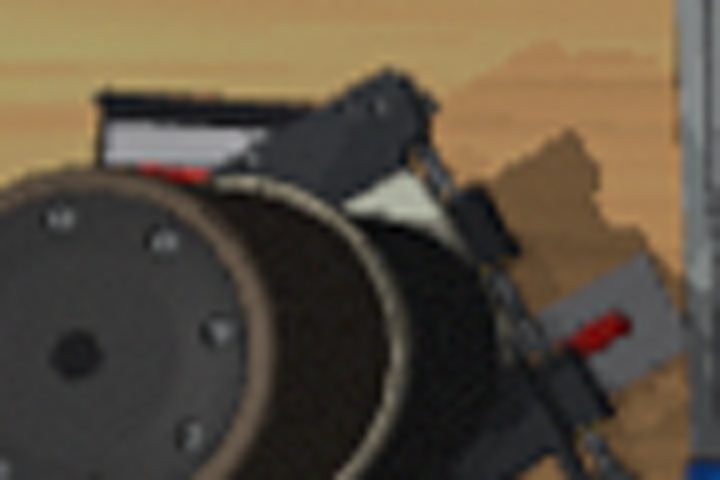

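The scene crop shows blade 1 flat in its bay with the brass pin in the notch at (572,247). Next is blade 2, gripped at the rib centre.

```bash
python3 -m creep '[{"ax":0.4,"ay":0,"az":0,"tx":0.04,"ty":0.0006,"tz":0.001,"fingers":0.03},{"ax":0.4,"ay":0,"az":0,"tx":0.08,"ty":0.0006,"tz":0.001,"fingers":0.03},{"ax":0.4,"ay":0,"az":0,"tx":0.1,"ty":0.0006,"tz":0.001,"fingers":0.03},{"ax":0.4,"ay":0,"az":0,"tx":0.111,"ty":0.0006,"tz":0.001,"fingers":0.03},{"ax":0.4,"ay":0,"az":0,"tx":0.111,"ty":0.0006,"tz":0.001,"fingers":0.03}]' 25; python3 -m creep '[{"ax":0,"ay":0,"az":0,"tx":0,"ty":0,"tz":0,"fingers":0.03},{"ax":0,"ay":0,"az":0,"tx":0,"ty":0,"tz":0,"fingers":0.03}]' 25;  python3 -c "
from meas import *
go([0.4218,0.2545,0.0068],30)
T=avg('top',3);S=avg('scene',3)
crop(T,'t14.png',150,210,215,260,10);crop(S,'s14.png',290,350,95,145,10)"
```

```text
time_s: 17.8
tcp_pos: [0.4216, 0.2537, 0.0067]
eef_rot: [117.3, 89.9, -122.7]
contact_force: [0.0, 0.8, 0.1]
gripper_width: 0.0298
time_s: 18.0
tcp_pos: [0.4224, 0.2548, 0.0084]
eef_rot: [-69.4, 89.9, 50.6]
contact_force: [-0.3, 0.3, 0.4]
gripper_width: 0.0304
tcp [0.4224 0.2548 0.0084] t= 18.0 j [ 54.  19. -37.   0. -34. -24.] w 0.0304 F [-0.3  0.3  0.4]
jaw yaw -149.99 appr [ 0.001  0.001 -1.   ]
MOVE tx 0.0016 ty 0.0006 tz 0.0001 ax 0.01 ay 0.03 az 0.09
```

View pics/s14.png

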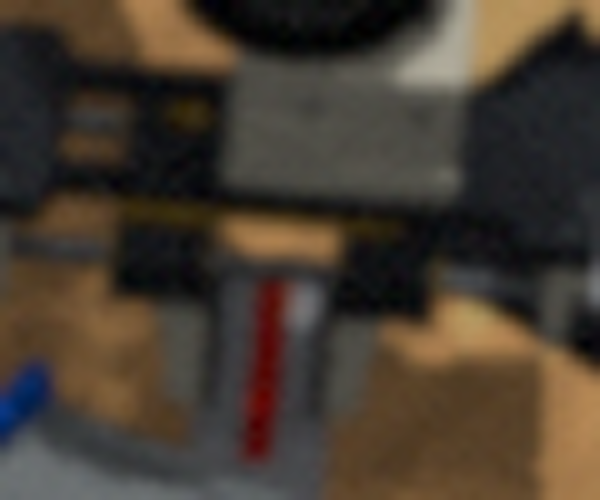

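View pics/t14.png

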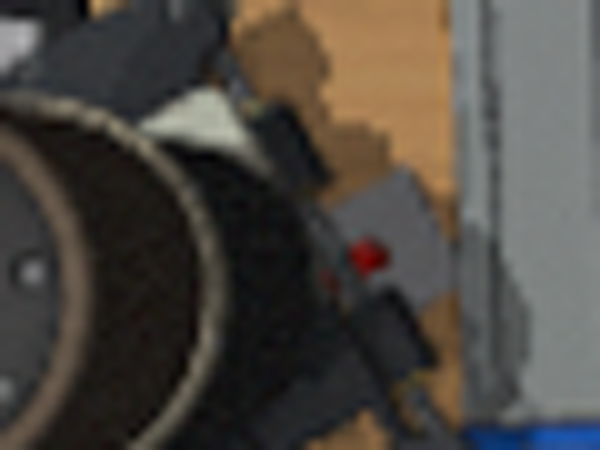

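```bash
python3 -m creep '[{"ax":0,"ay":0,"az":0,"tx":0.0016,"ty":0.0005,"tz":0,"fingers":0.03},{"ax":0,"ay":0,"az":0,"tx":0.0016,"ty":0.0005,"tz":0,"fingers":0.004},{"ax":0,"ay":0,"az":0,"tx":0.0016,"ty":0.0005,"tz":0,"fingers":0.004},{"ax":0,"ay":0,"az":0,"tx":0.0016,"ty":0.0005,"tz":0,"fingers":0.004},{"ax":0,"ay":0,"az":0,"tx":0.0016,"ty":0.0005,"tz":0,"fingers":0.004}]' 60; python3 -m creep '[{"ax":0,"ay":0,"az":0,"tx":0,"ty":0,"tz":0,"fingers":0.004},{"ax":0,"ay":0,"az":0,"tx":-0.006,"ty":0,"tz":0,"fingers":0.004},{"ax":0,"ay":0,"az":0,"tx":-0.016,"ty":0,"tz":0,"fingers":0.004},{"ax":0,"ay":0,"az":0,"tx":-0.03,"ty":0,"tz":0,"fingers":0.004},{"ax":0,"ay":0,"az":0,"tx":-0.035,"ty":0,"tz":0,"fingers":0.004}]' 60;  python3 -c "
from meas import *
T=avg('top',3);S=avg('scene',3)
go([0.4353-.0014,0.3951-.018,0.05],-4.6)
crop(T,'t15.png',150,210,215,260,10);crop(S,'s15.png',290,350,95,145,10)"
```

```text
time_s: 18.8
tcp_pos: [0.4215, 0.254, 0.006]
eef_rot: [-84.0, 90.0, 36.0]
contact_force: [-0.4, 0.6, -0.7]
gripper_width: 0.0098
time_s: 19.3
tcp_pos: [0.4221, 0.2546, 0.0428]
eef_rot: [-71.6, 89.9, 48.4]
contact_force: [0.4, 0.3, -0.8]
gripper_width: 0.0096
tcp [0.4212 0.2536 0.0406] t= 19.6 j [ 54.  16. -35.  -0. -39. -24.] w 0.0095 F [-0.5 -0.7 -0.8]
jaw yaw -150.01 appr [-0.001 -0.001 -1.   ]
MOVE tx -0.0095 ty -0.0728 tz 0.1006 ax 34.59 ay -0.03 az -0.04
```

View pics/s15.png

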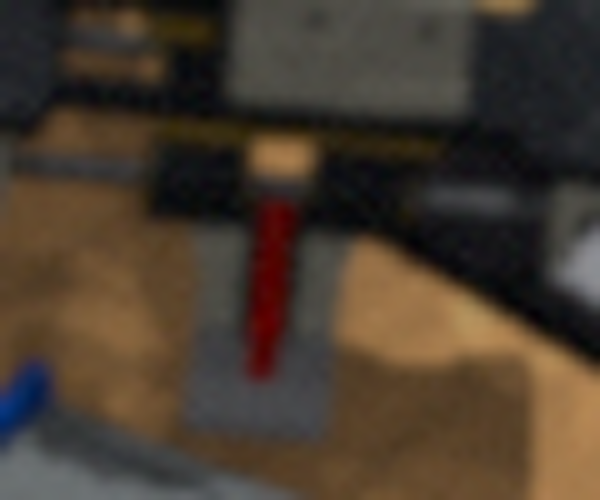

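```bash
python3 -c "
from meas import *
S=avg('scene',4); print(pts(S,[(310,136),(312,137),(318,137),(321,137),(311,133),(321,132)]).round(4).tolist())"
python3 -m creep '[{"ax":5,"ay":0,"az":0,"tx":-0.009,"ty":-0.01,"tz":0.014,"fingers":0.004},{"ax":12,"ay":0,"az":0,"tx":-0.009,"ty":-0.025,"tz":0.035,"fingers":0.004},{"ax":19,"ay":0,"az":0,"tx":-0.009,"ty":-0.04,"tz":0.056,"fingers":0.004},{"ax":26,"ay":0,"az":0,"tx":-0.009,"ty":-0.055,"tz":0.077,"fingers":0.004},{"ax":32,"ay":0,"az":0,"tx":-0.009,"ty":-0.067,"tz":0.093,"fingers":0.004}]' 60; python3 -m creep '[{"ax":2.6,"ay":0,"az":0,"tx":0,"ty":-0.0015,"tz":0.009,"fingers":0.004},{"ax":2.6,"ay":0,"az":0,"tx":0,"ty":-0.0015,"tz":0.009,"fingers":0.004},{"ax":2.6,"ay":0,"az":0,"tx":0,"ty":-0.0015,"tz":0.009,"fingers":0.004}]' 60
python3 -c "
from meas import *
go([0.4353-.0014,0.3951-.018,0.04],-4.6)
T=avg('top',6);S=avg('scene',6)
crop(T,'t16.png',110,170,205,265,10);crop(S,'s16.png',320,390,85,145,10)"
```

```text
[[0.4276, 0.2072, 0.0417], [0.434, 0.2087, 0.0401], [0.4473, 0.2221, 0.0374], [0.4567, 0.224, 0.0416], [0.4227, 0.2196, 0.0416], [0.4446, 0.2421, 0.0412]]
time_s: 20.3
tcp_pos: [0.4331, 0.3693, 0.0497]
eef_rot: [175.0, 90.0, -97.3]
contact_force: [1.0, 0.9, -0.5]
gripper_width: 0.0097
time_s: 20.6
tcp_pos: [0.4344, 0.3763, 0.0494]
eef_rot: [146.9, 89.9, -127.6]
contact_force: [0.5, -0.8, -1.3]
gripper_width: 0.0095
tcp [0.4344 0.3763 0.0494] t= 20.6 j [ 60.  21. -24.  -0. -44. -65.] w 0.0095 F [ 0.5 -0.8 -1.3]
jaw yaw 175.49 appr [-0.001 -0.001 -1.   ]
MOVE tx 0.0094 ty 0.0006 tz 0.0008 ax 0.09 ay -0.06 az -0.04
```

View pics/s16.png

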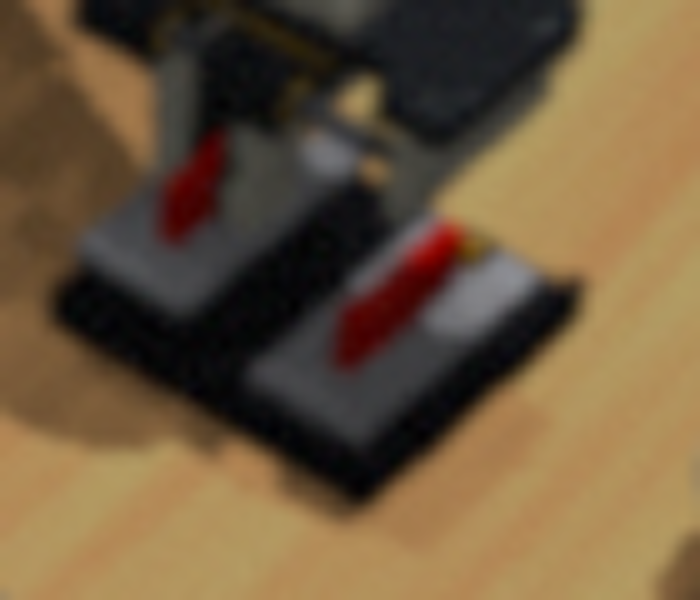

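View pics/t16.png

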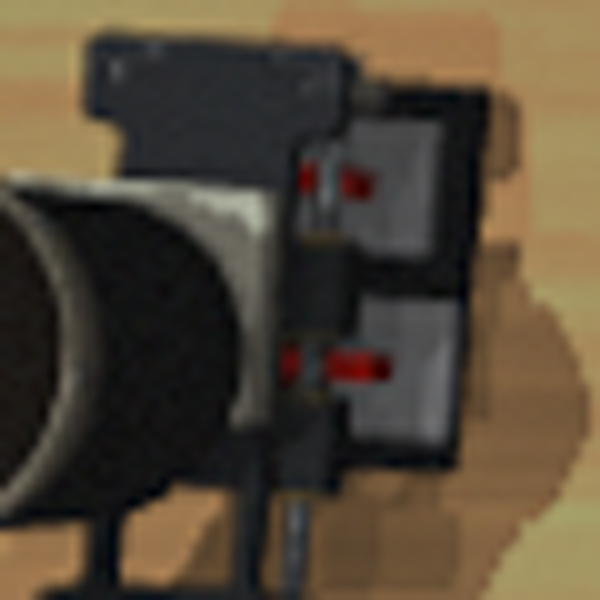

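```bash
python3 -c "
from meas import *
T=avg('top',8); g=T['f'].mean(2)
for v in (218,220,222,224,226,228): print(v,g[v,145:160].round(0).astype(int).tolist())
print()
for v in (236,238,240,242,244,246): print(v,g[v,145:162].round(0).astype(int).tolist())
for u in (148,150,152): print(u,g[210:254,u].round(0).astype(int).tolist())
"

```

```text
218 [71, 74, 74, 74, 74, 74, 74, 75, 69, 36, 21, 23, 16, 33, 78]
220 [71, 72, 71, 71, 69, 68, 78, 82, 56, 26, 16, 17, 14, 53, 80]
222 [37, 38, 54, 69, 72, 71, 81, 85, 52, 22, 22, 20, 12, 57, 77]
224 [35, 32, 56, 69, 77, 81, 83, 85, 48, 22, 21, 21, 10, 103, 126]
226 [73, 80, 75, 70, 79, 81, 82, 76, 43, 23, 22, 19, 12, 121, 130]
228 [62, 80, 75, 70, 81, 84, 83, 73, 38, 18, 18, 18, 18, 116, 125]

236 [25, 67, 73, 73, 78, 84, 85, 84, 86, 86, 60, 28, 70, 82, 97, 98, 98]
238 [49, 69, 73, 70, 78, 81, 79, 80, 81, 95, 54, 21, 71, 77, 90, 92, 91]
240 [55, 55, 44, 44, 77, 82, 81, 81, 94, 97, 48, 32, 74, 78, 92, 93, 94]
242 [44, 40, 27, 28, 77, 83, 81, 100, 106, 96, 45, 44, 77, 79, 94, 96, 95]
244 [69, 80, 82, 82, 83, 81, 79, 98, 105, 83, 35, 44, 71, 73, 87, 92, 91]
246 [69, 77, 75, 81, 83, 81, 80, 100, 105, 68, 18, 66, 74, 74, 87, 90, 89]
148 [124, 126, 94, 52, 33, 24, 25, 65, 74, 71, 71, 72, 69, 70, 69, 71, 70, 69, 70, 75, 45, 16, 18, 15, 30, 66, 73, 71, 70, 71, 44, 18, 28, 73, 82, 81, 81, 83, 57, 25, 15, 18, 78, 90]
150 [124, 126, 108, 60, 15, 19, 27, 64, 74, 71, 68, 70, 71, 77, 81, 82, 81, 81, 84, 86, 56, 24, 17, 18, 27, 73, 84, 82, 81, 82, 82, 84, 83, 83, 81, 81, 81, 83, 64, 32, 17, 15, 71, 83]
152 [124, 125, 106, 59, 21, 20, 18, 64, 75, 82, 82, 84, 85, 86, 85, 79, 76, 76, 73, 71, 48, 22, 21, 18, 31, 73, 84, 82, 80, 80, 81, 94, 100, 100, 98, 98, 100, 102, 77, 37, 16, 23, 53, 77]
```

```bash
python3 -c "
from meas import *
T=cap('top')
a=onz(T,(153.05,223.3),.012)[0]; a2=onz(T,[(150,216.6),(150,230.0)],.0155); b=onz(T,(154.7,241.5),.0434)[0]; b2=onz(T,[(150,234.5),(150,248.45)],.047)
h=np.array([np.cos(np.radians(85.4)),np.sin(np.radians(85.4))]);n=np.array([-h[1],h[0]])
print(a,a2,b,b2)
print('long diff (b-a)',(b-a)[:2]@h,'lat',(b2.mean(0)-a2.mean(0))[:2]@n)
"

```

```text
[0.49283469 0.34799632 0.012     ] [[0.5150987  0.35728568 0.0155    ]
 [0.47059407 0.35688729 0.0155    ]] [0.43209561 0.33298017 0.0434    ] [[0.45490943 0.34732729 0.047     ]
 [0.40993334 0.34692468 0.047     ]]
long diff (b-a) -0.019838991337485234 lat 0.059431539446573846
```

```bash
python3 -m creep '[{"ax":0,"ay":0,"az":0,"tx":0.002,"ty":0.0005,"tz":0.004,"fingers":0.004},{"ax":0,"ay":0,"az":0,"tx":0.006,"ty":0.0005,"tz":0.009,"fingers":0.004},{"ax":0,"ay":0,"az":0,"tx":0.01,"ty":0.0005,"tz":0.014,"fingers":0.004},{"ax":0,"ay":0,"az":0,"tx":0.012,"ty":0.0005,"tz":0.019,"fingers":0.004},{"ax":0,"ay":0,"az":0,"tx":0.012,"ty":0.0005,"tz":0.019,"fingers":0.004}]' 60; python3 -m creep '[{"ax":0,"ay":0,"az":0,"tx":0.0,"ty":0,"tz":0,"fingers":0.004},{"ax":0,"ay":0,"az":0,"tx":0.004,"ty":0,"tz":0,"fingers":0.004},{"ax":0,"ay":0,"az":0,"tx":0.008,"ty":0,"tz":0,"fingers":0.004},{"ax":0,"ay":0,"az":0,"tx":0.0115,"ty":0,"tz":0,"fingers":0.004},{"ax":0,"ay":0,"az":0,"tx":0.0115,"ty":0,"tz":0,"fingers":0.004}]' 60
python3 -c "
from meas import *
go([0.4353,0.3951,0.0185],-4.6)"
```

```text
time_s: 22.15
tcp_pos: [0.4358, 0.3965, 0.0373]
eef_rot: [162.0, 90.0, -112.5]
contact_force: [0.3, -0.9, -2.1]
gripper_width: 0.0096
time_s: 22.65
tcp_pos: [0.4356, 0.3954, 0.0258]
eef_rot: [149.3, 89.9, -125.3]
contact_force: [0.5, 0.2, -1.2]
gripper_width: 0.0097
tcp [0.4356 0.3954 0.0258] t= 22.65 j [ 61.  24. -24.  -0. -42. -66.] w 0.0097 F [ 0.5  0.2 -1.2]
jaw yaw 175.38 appr [-0.001 -0.001 -1.   ]
MOVE tx 0.0073 ty 0.0003 tz -0.0003 ax -0.02 ay -0.06 az -0.03
```

```bash
python3 -m creep '[{"ax":0,"ay":0,"az":0,"tx":0.003,"ty":0,"tz":0,"fingers":0.004},{"ax":0,"ay":0,"az":0,"tx":0.006,"ty":0,"tz":0,"fingers":0.004},{"ax":0,"ay":0,"az":0,"tx":0.0078,"ty":0,"tz":0,"fingers":0.004},{"ax":0,"ay":0,"az":0,"tx":0.0078,"ty":0,"tz":0,"fingers":0.004}]' 60; python3 -c "
from meas import *
go([0.4353,0.3951,0.0185],-4.6)"; python3 -m creep '[{"ax":0,"ay":0,"az":0,"tx":0.0,"ty":0,"tz":0,"fingers":0.03},{"ax":0,"ay":0,"az":0,"tx":0.0,"ty":0,"tz":0,"fingers":0.03},{"ax":0,"ay":0,"az":0,"tx":0.0,"ty":0,"tz":0,"fingers":0.03},{"ax":0,"ay":0,"az":0,"tx":-0.04,"ty":0,"tz":0,"fingers":0.03},{"ax":0,"ay":0,"az":0,"tx":-0.09,"ty":0,"tz":0,"fingers":0.03}]' 60
```

```text
time_s: 23.05
tcp_pos: [0.4357, 0.3957, 0.0183]
eef_rot: [151.8, 90.0, -122.8]
contact_force: [0.2, 0.8, -0.8]
gripper_width: 0.0096
tcp [0.4357 0.3957 0.0183] t= 23.05 j [ 61.  25. -24.  -0. -41. -66.] w 0.0096 F [ 0.2  0.8 -0.8]
jaw yaw 175.4 appr [-0. -0. -1.]
MOVE tx -0.0002 ty 0.0004 tz -0.0006 ax -0.00 ay -0.03 az -0.01
time_s: 23.55
tcp_pos: [0.4349, 0.3944, 0.1075]
eef_rot: [153.1, 89.7, -121.5]
contact_force: [0.6, 1.6, 0.2]
gripper_width: 0.0298
```

```bash
python3 -c "
from meas import *
go([0.44,0.05,0.2],20)"
```

```text
tcp [0.4349 0.3944 0.1075] t= 23.55 j [ 61.  18. -19.  -0. -53. -66.] w 0.0298 F [0.6 1.6 0.2]
jaw yaw 175.39 appr [-0.003 -0.005 -1.   ]
MOVE tx -0.0909 ty -0.0326 tz -0.3433 ax -24.61 ay -0.25 az -0.20
```

```bash
python3 -m creep '[{"ax":0,"ay":0,"az":0,"tx":-0.04,"ty":0,"tz":0,"fingers":0.05},{"ax":-5,"ay":0,"az":0,"tx":-0.08,"ty":-0.005,"tz":-0.04,"fingers":0.05},{"ax":-12,"ay":0,"az":0,"tx":-0.09,"ty":-0.01,"tz":-0.09,"fingers":0.05},{"ax":-18,"ay":0,"az":0,"tx":-0.09,"ty":-0.016,"tz":-0.14,"fingers":0.05},{"ax":-24,"ay":0,"az":0,"tx":-0.09,"ty":-0.02,"tz":-0.19,"fingers":0.05}]' 30; python3 -c "
from meas import *
go([0.44,-0.1,0.2],35)
T=avg('top',6);S=avg('scene',6)
crop(T,'t17.png',110,170,205,265,10);crop(S,'s17.png',320,390,85,145,10);print(ribs(T),ribs(S))"
```

```text
time_s: 24.05
tcp_pos: [0.4405, 0.2109, 0.1997]
eef_rot: [-64.1, 89.9, 45.6]
contact_force: [1.5, -0.3, -1.0]
gripper_width: 0.05
tcp [0.4405 0.2109 0.1997] t= 24.05 j [ 49.   4. -25.   0. -61. -29.] w 0.05 F [ 1.5 -0.3 -1. ]
jaw yaw -160.3 appr [ 0.002  0.002 -1.   ]
MOVE tx -0.0008 ty 0.1052 tz -0.2925 ax -15.30 ay 0.04 az 0.13
[] [(array([0.4295, 0.4058]), np.float64(87.5), array([12., 62.]), np.int64(47), array([344.7, 104.1])), (array([0.49  , 0.4014]), np.float64(87.5), array([12., 61.]), np.int64(46), array([360. , 112.6]))]
```

View pics/s17.png

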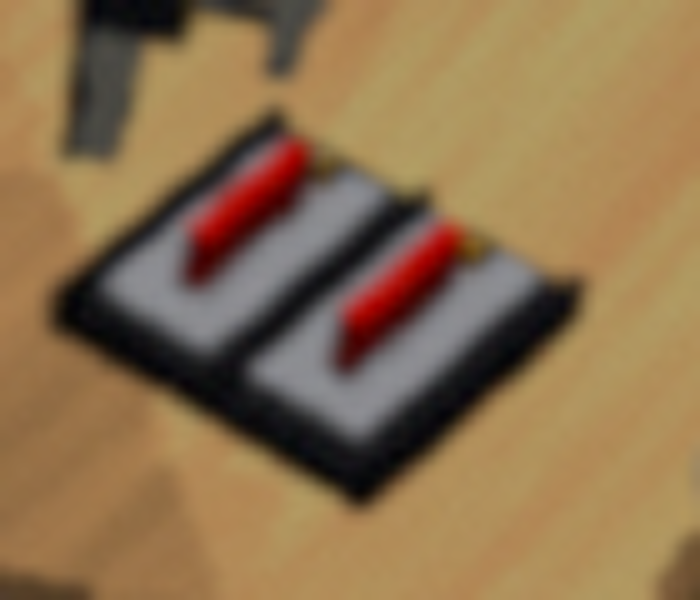

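View pics/t17.png

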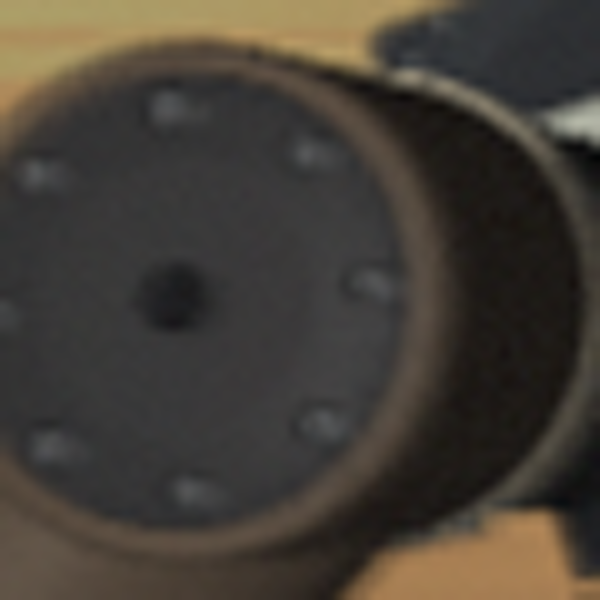

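Both blades are seated with pins showing in the notches at (322,165) and (474,247). On to the chocks.

```bash
python3 -m creep '[{"ax":-6,"ay":0,"az":0,"tx":0,"ty":0.016,"tz":-0.045,"fingers":0.05},{"ax":-12,"ay":0,"az":0,"tx":0,"ty":0.032,"tz":-0.09,"fingers":0.05},{"ax":-18,"ay":0,"az":0,"tx":0,"ty":0.048,"tz":-0.135,"fingers":0.05},{"ax":-24,"ay":0,"az":0,"tx":0,"ty":0.065,"tz":-0.18,"fingers":0.05},{"ax":-28,"ay":0,"az":0,"tx":0,"ty":0.08,"tz":-0.225,"fingers":0.05}]' 30; python3 -c "
from meas import *
go([0.432,-0.278,0.1],47)"
```

```text
time_s: 25.15
tcp_pos: [0.4395, -0.028, 0.1988]
eef_rot: [-119.0, 90.0, 18.7]
contact_force: [1.9, 0.6, 1.0]
gripper_width: 0.0499
tcp [ 0.4395 -0.028   0.1988] t= 25.15 j [ 22.  -1. -30.   0. -61.  26.] w 0.0499 F [1.9 0.6 1. ]
jaw yaw -132.29 appr [ 0.001  0.    -1.   ]
MOVE tx 0.0988 ty 0.1900 tz -0.1627 ax 0.71 ay -0.01 az 0.03
```

```bash
python3 -m creep '[{"ax":0.7,"ay":0,"az":0,"tx":0,"ty":0.038,"tz":-0.032,"fingers":0.05},{"ax":0.7,"ay":0,"az":0,"tx":0.02,"ty":0.076,"tz":-0.064,"fingers":0.05},{"ax":0.7,"ay":0,"az":0,"tx":0.05,"ty":0.114,"tz":-0.097,"fingers":0.05},{"ax":0.7,"ay":0,"az":0,"tx":0.08,"ty":0.152,"tz":-0.13,"fingers":0.05},{"ax":0.7,"ay":0,"az":0,"tx":0.099,"ty":0.19,"tz":-0.163,"fingers":0.05}]' 30;  python3 -m creep '[{"ax":0,"ay":0,"az":0,"tx":0,"ty":0,"tz":0,"fingers":0.05},{"ax":0,"ay":0,"az":0,"tx":0,"ty":0,"tz":0,"fingers":0.05}]' 30; python3 -c "
from meas import *
go([0.432,-0.278,0.005],47)
S=cap('scene'); print(chocks(S)); crop(S,'s18.png',150,250,200,330,4); T=cap('top'); cv2.imwrite('pics/t18.png',T['pixels'])"
```

```text
time_s: 25.65
tcp_pos: [0.4314, -0.2559, 0.108]
eef_rot: [19.7, 90.0, 156.5]
contact_force: [0.6, 0.5, 0.3]
gripper_width: 0.05
time_s: 25.85
tcp_pos: [0.4311, -0.2555, 0.1082]
eef_rot: [36.8, 89.9, 173.3]
contact_force: [-0.2, 0.5, 0.3]
gripper_width: 0.0496
tcp [ 0.4311 -0.2555  0.1082] t= 25.85 j [ -8.  11. -30.   0. -49.  55.] w 0.0496 F [-0.2  0.5  0.3]
jaw yaw -133.45 appr [-0.003  0.    -1.   ]
MOVE tx 0.1032 ty 0.0156 tz -0.0164 ax -0.45 ay 0.12 az -0.09
[(array([ 0.4354, -0.283 ]), np.float64(134.7), array([22., 74.]), np.int64(178)), (array([ 0.4488, -0.3596]), np.float64(131.5), array([25., 81.]), np.int64(291)), (array([ 0.456 , -0.4555]), np.float64(141.4), array([23., 76.]), np.int64(272))]
```

View pics/s18.png

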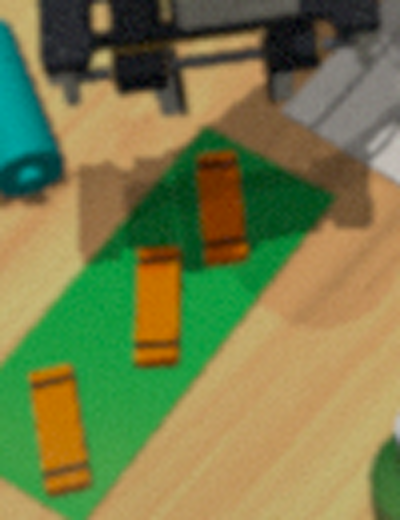

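View pics/t18.png

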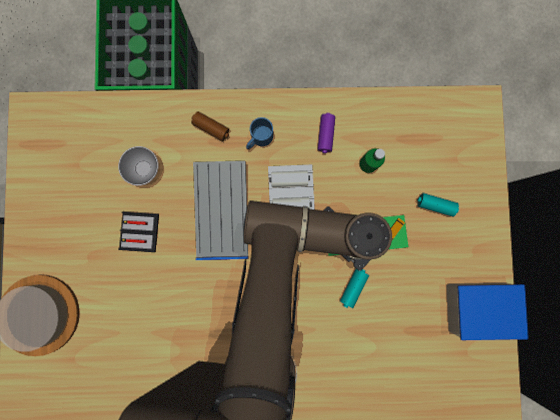

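```bash
python3 -m creep '[{"ax":-0.4,"ay":0,"az":0,"tx":0.03,"ty":0.0156,"tz":-0.0164,"fingers":0.05},{"ax":-0.4,"ay":0,"az":0,"tx":0.06,"ty":0.0156,"tz":-0.0164,"fingers":0.05},{"ax":-0.4,"ay":0,"az":0,"tx":0.085,"ty":0.0156,"tz":-0.0164,"fingers":0.05},{"ax":-0.4,"ay":0,"az":0,"tx":0.102,"ty":0.0156,"tz":-0.0164,"fingers":0.05},{"ax":-0.4,"ay":0,"az":0,"tx":0.102,"ty":0.0156,"tz":-0.0164,"fingers":0.05}]' 30;  python3 -m creep '[{"ax":0,"ay":0,"az":0,"tx":0,"ty":0,"tz":0,"fingers":0.05},{"ax":0,"ay":0,"az":0,"tx":0,"ty":0,"tz":0,"fingers":0.05}]' 30; python3 -c "
from meas import *
go([0.432,-0.278,0.005],47)
S=cap('scene'); print(chocks(S)); crop(S,'s19.png',150,250,200,330,4)"
```

```text
time_s: 26.45
tcp_pos: [0.4325, -0.2755, 0.0061]
eef_rot: [27.2, 89.8, 164.4]
contact_force: [0.5, 0.3, 0.3]
gripper_width: 0.05
time_s: 26.65
tcp_pos: [0.4345, -0.2768, 0.0088]
eef_rot: [-151.7, 89.8, -14.5]
contact_force: [0.3, 0.0, 0.4]
gripper_width: 0.0498
tcp [ 0.4345 -0.2768  0.0088] t= 26.65 j [-11.  20. -34.   0. -35.  58.] w 0.0498 F [0.3 0.  0.4]
jaw yaw -132.81 appr [ 0.003 -0.001 -1.   ]
MOVE tx 0.0038 ty 0.0026 tz 0.0010 ax 0.19 ay -0.13 az 0.07
[(array([ 0.441 , -0.2898]), np.float64(137.1), array([21., 53.]), np.int64(142)), (array([ 0.4488, -0.3602]), np.float64(132.0), array([26., 79.]), np.int64(290)), (array([ 0.4567, -0.4555]), np.float64(141.8), array([23., 78.]), np.int64(281))]
```

View pics/s19.png

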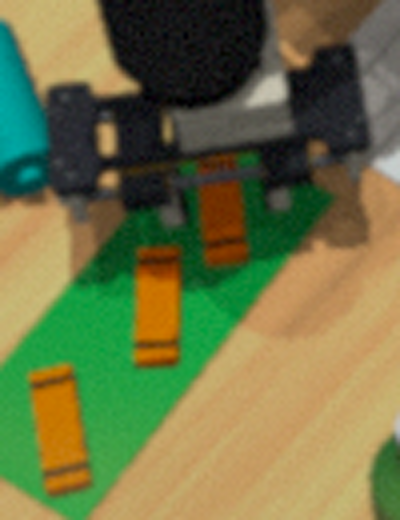

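```bash
python3 -m creep '[{"ax":0,"ay":0,"az":0,"tx":0.0035,"ty":0.0026,"tz":0.0,"fingers":0.05},{"ax":0,"ay":0,"az":0,"tx":0.0035,"ty":0.0026,"tz":0.0,"fingers":0.02},{"ax":0,"ay":0,"az":0,"tx":0.0035,"ty":0.0026,"tz":0.0,"fingers":0.015},{"ax":0,"ay":0,"az":0,"tx":0.0035,"ty":0.0026,"tz":0.0,"fingers":0.015},{"ax":0,"ay":0,"az":0,"tx":0.0035,"ty":0.0026,"tz":0.0,"fingers":0.015}]' 40; python3 -c "
from meas import *
go([0.447,0.118,0.12],0.5,[0.1197,0,-0.9928])"
```

```text
time_s: 27.2
tcp_pos: [0.4313, -0.2791, 0.0039]
eef_rot: [-157.2, 90.0, -20.1]
contact_force: [-0.3, -0.4, 0.8]
gripper_width: 0.0255
tcp [ 0.4313 -0.2791  0.0039] t= 27.2 j [-11.  21. -35.   0. -35.  58.] w 0.0255 F [-0.3 -0.4  0.8]
jaw yaw -132.91 appr [ 0. -0. -1.]
MOVE tx -0.1162 ty -0.3016 tz 0.2589 ax 46.53 ay 2.85 az -6.46
```

```bash
python3 -m creep '[{"ax":0,"ay":0,"az":0,"tx":-0.01,"ty":0,"tz":0,"fingers":0.015},{"ax":0,"ay":0,"az":0,"tx":-0.04,"ty":0,"tz":0,"fingers":0.015},{"ax":0,"ay":0,"az":0,"tx":-0.08,"ty":-0.01,"tz":0.01,"fingers":0.015},{"ax":5,"ay":0.3,"az":-0.7,"tx":-0.116,"ty":-0.04,"tz":0.034,"fingers":0.015},{"ax":10,"ay":0.6,"az":-1.4,"tx":-0.116,"ty":-0.07,"tz":0.06,"fingers":0.015}]' 40; python3 -c "
from meas import *
go([0.447,0.118,0.12],0.5,[0.1197,0,-0.9928])"
```

```text
time_s: 27.7
tcp_pos: [0.4379, -0.1869, 0.1246]
eef_rot: [-113.9, 88.0, 12.9]
contact_force: [2.0, 0.0, -1.1]
gripper_width: 0.0258
tcp [ 0.4379 -0.1869  0.1246] t= 27.7 j [  0.   6. -33.  -1. -49.  37.] w 0.0258 F [ 2.   0.  -1.1]
jaw yaw -143.15 appr [ 0.033  0.008 -0.999]
MOVE tx 0.0073 ty -0.1899 tz 0.2387 ax 36.29 ay 2.04 az -4.64
```

```bash
python3 -m creep '[{"ax":6,"ay":0.4,"az":-0.9,"tx":0,"ty":-0.03,"tz":0.037,"fingers":0.015},{"ax":13,"ay":0.8,"az":-1.8,"tx":0,"ty":-0.06,"tz":0.074,"fingers":0.015},{"ax":20,"ay":1.2,"az":-2.7,"tx":0,"ty":-0.09,"tz":0.112,"fingers":0.015},{"ax":27,"ay":1.6,"az":-3.6,"tx":0,"ty":-0.12,"tz":0.15,"fingers":0.015},{"ax":34,"ay":2,"az":-4.5,"tx":0,"ty":-0.15,"tz":0.188,"fingers":0.015}]' 40; python3 -m creep '[{"ax":0,"ay":0,"az":0,"tx":0,"ty":0,"tz":0,"fingers":0.015},{"ax":0,"ay":0,"az":0,"tx":0,"ty":0,"tz":0,"fingers":0.015}]' 40; python3 -c "
from meas import *
go([0.447,0.118,0.06],0.5,[0.1197,0,-0.9928])"
```

```text
time_s: 28.2
tcp_pos: [0.4411, 0.0131, 0.1225]
eef_rot: [-93.8, 84.2, 2.8]
contact_force: [0.4, 0.4, -1.6]
gripper_width: 0.0256
time_s: 28.4
tcp_pos: [0.441, 0.0124, 0.1221]
eef_rot: [-94.3, 84.2, 2.7]
contact_force: [0.1, -0.4, -1.4]
gripper_width: 0.0255
tcp [0.441  0.0124 0.1221] t= 28.4 j [ 30.   0. -42.   4. -43. -26.] w 0.0255 F [ 0.1 -0.4 -1.4]
jaw yaw -172.95 appr [ 0.1    0.005 -0.995]
MOVE tx 0.0629 ty -0.0126 tz 0.1045 ax 6.51 ay 0.35 az -1.10
```

```bash
python3 -m creep '[{"ax":3,"ay":0.2,"az":-0.5,"tx":0.0,"ty":-0.004,"tz":0.035,"fingers":0.015},{"ax":6,"ay":0.35,"az":-1.1,"tx":0.01,"ty":-0.008,"tz":0.07,"fingers":0.015},{"ax":6.5,"ay":0.35,"az":-1.1,"tx":0.035,"ty":-0.0126,"tz":0.1,"fingers":0.015},{"ax":6.5,"ay":0.35,"az":-1.1,"tx":0.06,"ty":-0.0126,"tz":0.1045,"fingers":0.015},{"ax":6.5,"ay":0.35,"az":-1.1,"tx":0.063,"ty":-0.0126,"tz":0.1045,"fingers":0.015}]' 40; python3 -m creep '[{"ax":0,"ay":0,"az":0,"tx":0,"ty":0,"tz":0,"fingers":0.015},{"ax":0,"ay":0,"az":0,"tx":0,"ty":0,"tz":0,"fingers":0.015}]' 40; python3 -c "
from meas import *
go([0.447,0.118,0.034],0.5,[0.1197,0,-0.9928])
T=cap('top');S=cap('scene');crop(T,'t20.png',180,260,150,270,5);crop(S,'s20.png',250,400,90,220,4)"
```

```text
time_s: 28.9
tcp_pos: [0.4465, 0.1157, 0.0572]
eef_rot: [-92.3, 83.4, -2.0]
contact_force: [-0.5, -1.6, -1.1]
gripper_width: 0.0253
time_s: 29.1
tcp_pos: [0.4482, 0.1163, 0.0603]
eef_rot: [-90.5, 83.1, -0.2]
contact_force: [-0.3, 0.3, -0.6]
gripper_width: 0.0256
tcp [0.4482 0.1163 0.0603] t= 29.1 j [ 43.   8. -47.   9. -31. -50.] w 0.0256 F [-0.3  0.3 -0.6]
jaw yaw -179.76 appr [ 0.12  -0.001 -0.993]
MOVE tx 0.0260 ty 0.0044 tz 0.0017 ax -0.26 ay -0.03 az 0.03
```

View pics/s20.png

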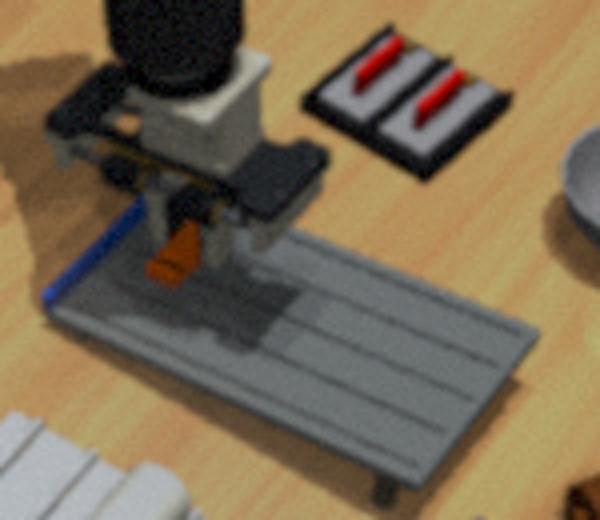

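```bash
python3 -m creep '[{"ax":-0.2,"ay":0,"az":0,"tx":0.008,"ty":0.001,"tz":0.0015,"fingers":0.015},{"ax":-0.2,"ay":0,"az":0,"tx":0.014,"ty":0.001,"tz":0.0015,"fingers":0.015},{"ax":-0.2,"ay":0,"az":0,"tx":0.019,"ty":0.001,"tz":0.0015,"fingers":0.015},{"ax":-0.2,"ay":0,"az":0,"tx":0.023,"ty":0.001,"tz":0.0015,"fingers":0.015},{"ax":-0.2,"ay":0,"az":0,"tx":0.025,"ty":0.001,"tz":0.0015,"fingers":0.015}]' 20; python3 -m creep '[{"ax":0,"ay":0,"az":0,"tx":0,"ty":0,"tz":0,"fingers":0.015},{"ax":0,"ay":0,"az":0,"tx":0,"ty":0,"tz":0,"fingers":0.015}]' 15; python3 -c "
from meas import *
go([0.447,0.118,0.032],0.5,[0.1197,0,-0.9928])
S=cap('scene');crop(S,'s21.png',250,350,100,180,6)"
```

```text
time_s: 29.7
tcp_pos: [0.4495, 0.1184, 0.0339]
eef_rot: [-91.1, 83.2, -0.6]
contact_force: [0.4, -0.0, -1.5]
gripper_width: 0.0259
time_s: 29.9
tcp_pos: [0.4497, 0.1187, 0.0345]
eef_rot: [-90.8, 83.1, -0.3]
contact_force: [-0.5, -0.4, -1.4]
gripper_width: 0.0257
tcp [0.4497 0.1187 0.0345] t= 29.9 j [ 43.  11. -49.  11. -26. -52.] w 0.0257 F [-0.5 -0.4 -1.4]
jaw yaw -179.49 appr [ 0.12  -0.001 -0.993]
MOVE tx 0.0021 ty 0.0030 tz -0.0006 ax -0.00 ay -0.04 az -0.01
```

View pics/s21.png

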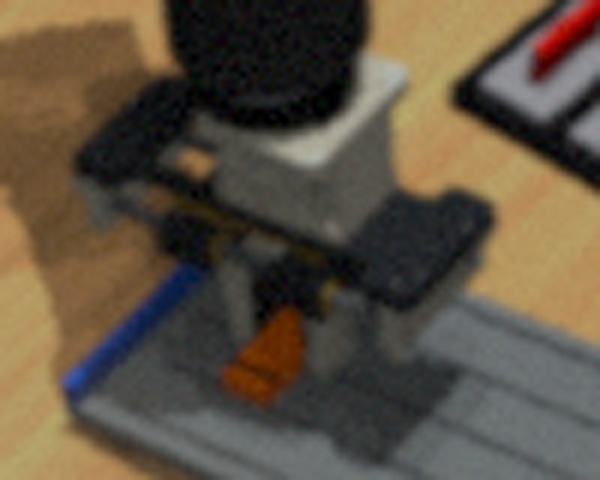

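```bash
python3 -m creep '[{"ax":0,"ay":0,"az":0,"tx":0.0015,"ty":0,"tz":0,"fingers":0.015},{"ax":0,"ay":0,"az":0,"tx":0.0025,"ty":0,"tz":0,"fingers":0.015},{"ax":0,"ay":0,"az":0,"tx":0.0025,"ty":0,"tz":0,"fingers":0.015}]' 15; python3 -c "
from meas import *
go([0.447,0.118,0.032],0.5,[0.1197,0,-0.9928])"
```

```text
time_s: 30.25
tcp_pos: [0.45, 0.1186, 0.0319]
eef_rot: [-90.8, 83.1, -0.3]
contact_force: [0.7, 0.0, -0.9]
gripper_width: 0.0259
tcp [0.45   0.1186 0.0319] t= 30.25 j [ 43.  11. -49.  11. -26. -52.] w 0.0259 F [ 0.7  0.  -0.9]
jaw yaw -179.5 appr [ 0.12  -0.001 -0.993]
MOVE tx -0.0004 ty 0.0030 tz -0.0006 ax -0.00 ay -0.03 az -0.01
```

```bash
python3 -m creep '[{"ax":0,"ay":0,"az":0,"tx":0.0005,"ty":0,"tz":0,"fingers":0.045},{"ax":0,"ay":0,"az":0,"tx":0.0005,"ty":0,"tz":0,"fingers":0.045},{"ax":0,"ay":0,"az":0,"tx":-0.01,"ty":0,"tz":0,"fingers":0.05},{"ax":0,"ay":0,"az":0,"tx":-0.05,"ty":0,"tz":0,"fingers":0.05},{"ax":0,"ay":0,"az":0,"tx":-0.1,"ty":0,"tz":0,"fingers":0.05}]' 15; python3 -m creep '[{"ax":-6,"ay":0,"az":1,"tx":-0.02,"ty":0,"tz":-0.05,"fingers":0.05},{"ax":-12,"ay":0,"az":2,"tx":-0.02,"ty":0,"tz":-0.1,"fingers":0.05},{"ax":-20,"ay":0,"az":4,"tx":-0.02,"ty":0,"tz":-0.15,"fingers":0.05},{"ax":-28,"ay":0,"az":5,"tx":-0.02,"ty":0,"tz":-0.2,"fingers":0.05},{"ax":-36,"ay":0,"az":6,"tx":-0.02,"ty":0,"tz":-0.24,"fingers":0.05}]' 15; python3 -c "
from meas import *
go([0.449,-0.358,0.15],41)
T=avg('top',4);S=avg('scene',4);crop(T,'t22.png',180,260,150,270,5);crop(S,'s22.png',250,350,100,200,6)
print(chocks(S,.045)); print(chocks(T,.045))"
```

```text
time_s: 30.75
tcp_pos: [0.4368, 0.1177, 0.1309]
eef_rot: [-92.3, 83.3, -1.8]
contact_force: [1.8, 1.3, 0.6]
gripper_width: 0.0494
time_s: 31.25
tcp_pos: [0.4384, -0.0883, 0.152]
eef_rot: [-161.8, 87.6, -39.8]
contact_force: [1.5, -0.2, 0.6]
gripper_width: 0.0498
tcp [ 0.4384 -0.0883  0.152 ] t= 31.25 j [ 16.   1. -36.   3. -52.  15.] w 0.0498 F [ 1.5 -0.2  0.6]
jaw yaw -148.01 appr [ 0.032 -0.027 -0.999]
MOVE tx 0.0096 ty 0.1339 tz -0.2342 ax -9.03 ay -2.34 az 0.57
[(array([0.4499, 0.1115]), np.float64(89.6), array([24., 77.]), np.int64(165)), (array([ 0.463 , -0.3685]), np.float64(131.0), array([25., 78.]), np.int64(292)), (array([ 0.4705, -0.4621]), np.float64(141.3), array([23., 75.]), np.int64(276))]
[(array([ 0.4586, -0.4452]), np.float64(142.7), array([23., 75.]), np.int64(163)), (array([ 0.4489, -0.3493]), np.float64(130.8), array([21., 74.]), np.int64(150)), (array([0.4529, 0.1235]), np.float64(93.9), array([17., 70.]), np.int64(106))]
```

View pics/s22.png

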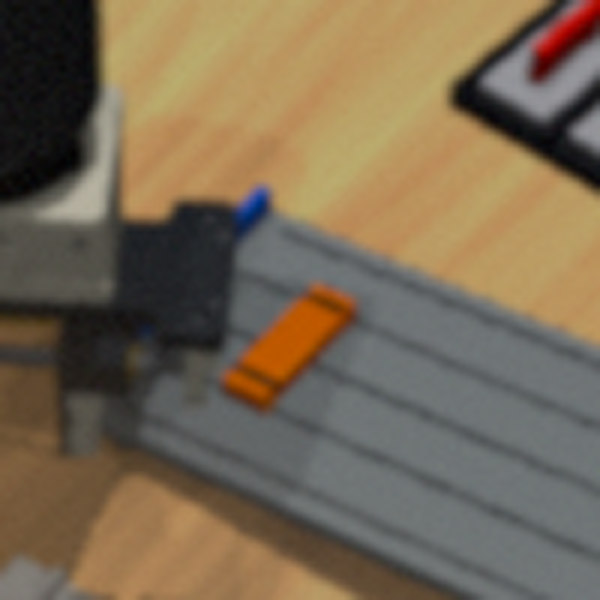

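Chock 1 lies flat across the drainer at about (0.450, 0.117), yaw ≈ 90°. Next chock.

```bash
python3 -m creep '[{"ax":-3,"ay":-0.8,"az":0.2,"tx":0,"ty":0.025,"tz":-0.043,"fingers":0.05},{"ax":-6,"ay":-1.6,"az":0.4,"tx":0,"ty":0.05,"tz":-0.086,"fingers":0.05},{"ax":-9,"ay":-2.3,"az":0.6,"tx":0,"ty":0.075,"tz":-0.129,"fingers":0.05},{"ax":-9,"ay":-2.3,"az":0.6,"tx":0,"ty":0.1,"tz":-0.172,"fingers":0.05},{"ax":-9,"ay":-2.3,"az":0.6,"tx":0,"ty":0.125,"tz":-0.21,"fingers":0.05}]' 30; python3 -m creep '[{"ax":0,"ay":0,"az":0,"tx":0,"ty":0,"tz":0,"fingers":0.05},{"ax":0,"ay":0,"az":0,"tx":0,"ty":0,"tz":0,"fingers":0.05}]' 15; python3 -c "
from meas import *
go([0.449,-0.358,0.06],41)"
```

```text
time_s: 32.15
tcp_pos: [0.4428, -0.3324, 0.1583]
eef_rot: [131.8, 89.9, -97.5]
contact_force: [1.2, 1.0, 0.8]
gripper_width: 0.05
time_s: 32.35
tcp_pos: [0.4419, -0.3312, 0.1576]
eef_rot: [67.8, 89.9, -161.7]
contact_force: [-0.0, 0.1, 0.3]
gripper_width: 0.05
tcp [ 0.4419 -0.3312  0.1576] t= 32.35 j [-16.  12. -20.   0. -57.  57.] w 0.05 F [-0.   0.1  0.3]
jaw yaw -139.42 appr [-0.002 -0.    -1.   ]
MOVE tx 0.0976 ty 0.0119 tz -0.0251 ax -0.42 ay 0.03 az -0.08
```

```bash
python3 -m creep '[{"ax":-0.4,"ay":0,"az":0,"tx":0.03,"ty":0.012,"tz":-0.025,"fingers":0.05},{"ax":-0.4,"ay":0,"az":0,"tx":0.075,"ty":0.012,"tz":-0.025,"fingers":0.05},{"ax":-0.4,"ay":0,"az":0,"tx":0.115,"ty":0.012,"tz":-0.025,"fingers":0.05},{"ax":-0.4,"ay":0,"az":0,"tx":0.14,"ty":0.012,"tz":-0.025,"fingers":0.05},{"ax":-0.4,"ay":0,"az":0,"tx":0.148,"ty":0.012,"tz":-0.025,"fingers":0.05}]' 30; python3 -m creep '[{"ax":0,"ay":0,"az":0,"tx":0,"ty":0,"tz":0,"fingers":0.05},{"ax":0,"ay":0,"az":0,"tx":0,"ty":0,"tz":0,"fingers":0.05}]' 15; python3 -c "
from meas import *
go([0.449,-0.358,0.004],41)
S=cap('scene'); crop(S,'s23.png',150,250,200,330,4)"
```

```text
time_s: 32.85
tcp_pos: [0.4479, -0.3555, 0.0077]
eef_rot: [38.0, 89.7, 169.2]
contact_force: [-0.4, -0.4, -0.8]
gripper_width: 0.05
time_s: 33.05
tcp_pos: [0.4505, -0.3577, 0.0117]
eef_rot: [170.2, 89.9, -58.7]
contact_force: [-0.2, 0.4, -0.9]
gripper_width: 0.0503
tcp [ 0.4505 -0.3577  0.0117] t= 33.05 j [-19.  24. -26.   0. -39.  60.] w 0.0503 F [-0.2  0.4 -0.9]
jaw yaw -138.83 appr [ 0.001 -0.002 -1.   ]
MOVE tx 0.0077 ty 0.0013 tz 0.0008 ax 0.17 ay -0.13 az -0.02
```

View pics/s23.png

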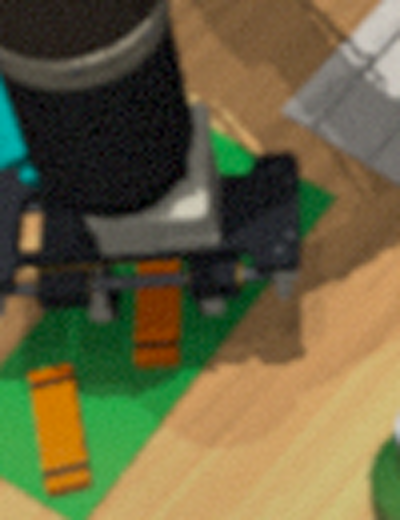

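```bash
python3 -m creep '[{"ax":0,"ay":0,"az":0,"tx":0.007,"ty":0.001,"tz":0.0,"fingers":0.05},{"ax":0,"ay":0,"az":0,"tx":0.0075,"ty":0.001,"tz":0.0,"fingers":0.02},{"ax":0,"ay":0,"az":0,"tx":0.0075,"ty":0.001,"tz":0.0,"fingers":0.015},{"ax":0,"ay":0,"az":0,"tx":0.0075,"ty":0.001,"tz":0.0,"fingers":0.015},{"ax":0,"ay":0,"az":0,"tx":0.0075,"ty":0.001,"tz":0.0,"fingers":0.015}]' 40; python3 -c "
from meas import *
go([0.578,0.118,0.12],0.5,[0.1197,0,-0.9928])"
```

```text
time_s: 33.6
tcp_pos: [0.449, -0.3591, 0.0033]
eef_rot: [161.2, 89.9, -67.7]
contact_force: [0.9, 0.3, 6.2]
gripper_width: 0.0259
tcp [ 0.449  -0.3591  0.0033] t= 33.6 j [-19.  25. -27.   0. -38.  60.] w 0.0259 F [0.9 0.3 6.2]
jaw yaw -138.92 appr [ 0.001 -0.002 -1.   ]
MOVE tx -0.1173 ty -0.4107 tz 0.2746 ax 40.53 ay 2.39 az -6.56
```

```bash
python3 -m creep '[{"ax":0,"ay":0,"az":0,"tx":-0.01,"ty":0,"tz":0,"fingers":0.015},{"ax":0,"ay":0,"az":0,"tx":-0.04,"ty":0,"tz":0,"fingers":0.015},{"ax":0,"ay":0,"az":0,"tx":-0.08,"ty":-0.01,"tz":0.007,"fingers":0.015},{"ax":5,"ay":0.3,"az":-0.8,"tx":-0.115,"ty":-0.04,"tz":0.027,"fingers":0.015},{"ax":9,"ay":0.6,"az":-1.5,"tx":-0.127,"ty":-0.08,"tz":0.053,"fingers":0.015}]' 40; python3 -c "
from meas import *
go([0.578,0.118,0.12],0.5,[0.1197,0,-0.9928])"
```

```text
time_s: 34.1
tcp_pos: [0.475, -0.2667, 0.1333]
eef_rot: [-112.7, 88.2, 9.1]
contact_force: [1.1, 1.1, -1.5]
gripper_width: 0.0254
tcp [ 0.475  -0.2667  0.1333] t= 34.1 j [ -9.  12. -24.  -1. -52.  41.] w 0.0254 F [ 1.1  1.1 -1.5]
jaw yaw -148.24 appr [ 0.031  0.005 -1.   ]
MOVE tx 0.0184 ty -0.2895 tz 0.2731 ax 31.20 ay 1.71 az -4.88
```

```bash
python3 -m creep '[{"ax":4,"ay":0.2,"az":-0.6,"tx":0,"ty":-0.035,"tz":0.033,"fingers":0.015},{"ax":8,"ay":0.4,"az":-1.2,"tx":0,"ty":-0.07,"tz":0.066,"fingers":0.015},{"ax":12,"ay":0.7,"az":-1.9,"tx":0,"ty":-0.105,"tz":0.1,"fingers":0.015},{"ax":16,"ay":0.9,"az":-2.5,"tx":0,"ty":-0.14,"tz":0.133,"fingers":0.015},{"ax":20,"ay":1.1,"az":-3.1,"tx":0,"ty":-0.175,"tz":0.166,"fingers":0.015}]' 40; python3 -c "
from meas import *
go([0.578,0.118,0.12],0.5,[0.1197,0,-0.9928])"
```

```text
time_s: 34.6
tcp_pos: [0.5334, -0.0308, 0.133]
eef_rot: [-95.8, 85.2, 6.0]
contact_force: [1.0, 0.2, -2.1]
gripper_width: 0.0256
tcp [ 0.5334 -0.0308  0.133 ] t= 34.6 j [ 19.   9. -29.   1. -47.  -8.] w 0.0256 F [ 1.   0.2 -2.1]
jaw yaw -168.11 appr [ 0.083  0.009 -0.996]
MOVE tx 0.0180 ty -0.0729 tz 0.1366 ax 11.34 ay 0.73 az -2.02
```

```bash
python3 -m creep '[{"ax":4,"ay":0.2,"az":-0.7,"tx":0,"ty":-0.02,"tz":0.038,"fingers":0.015},{"ax":8,"ay":0.5,"az":-1.4,"tx":0,"ty":-0.045,"tz":0.085,"fingers":0.015},{"ax":11.3,"ay":0.7,"az":-2,"tx":0.01,"ty":-0.065,"tz":0.122,"fingers":0.015},{"ax":11.3,"ay":0.7,"az":-2,"tx":0.018,"ty":-0.073,"tz":0.136,"fingers":0.015},{"ax":11.3,"ay":0.7,"az":-2,"tx":0.04,"ty":-0.073,"tz":0.136,"fingers":0.015}]' 40; python3 -m creep '[{"ax":0,"ay":0,"az":0,"tx":0,"ty":0,"tz":0,"fingers":0.015},{"ax":0,"ay":0,"az":0,"tx":0,"ty":0,"tz":0,"fingers":0.015}]' 40; python3 -c "
from meas import *
go([0.579,0.117,0.052],0.5,[0.1197,0,-0.9928])"
```

```text
time_s: 35.1
tcp_pos: [0.5814, 0.1189, 0.0989]
eef_rot: [-90.0, 83.0, 0.9]
contact_force: [0.4, -0.9, -1.9]
gripper_width: 0.0257
time_s: 35.3
tcp_pos: [0.5794, 0.1152, 0.0974]
eef_rot: [-91.1, 83.3, -0.4]
contact_force: [0.0, 0.7, -0.9]
gripper_width: 0.0254
tcp [0.5794 0.1152 0.0974] t= 35.3 j [ 33.  16. -28.   6. -41. -36.] w 0.0254 F [ 0.   0.7 -0.9]
jaw yaw -179.28 appr [ 0.117 -0.001 -0.993]
MOVE tx 0.0451 ty 0.0057 tz 0.0019 ax 0.22 ay -0.05 az -0.13
```

```bash
python3 -m creep '[{"ax":0.2,"ay":0,"az":-0.1,"tx":0.015,"ty":0.005,"tz":0.002,"fingers":0.015},{"ax":0.2,"ay":0,"az":-0.1,"tx":0.03,"ty":0.005,"tz":0.002,"fingers":0.015},{"ax":0.2,"ay":0,"az":-0.1,"tx":0.04,"ty":0.005,"tz":0.002,"fingers":0.015},{"ax":0.2,"ay":0,"az":-0.1,"tx":0.046,"ty":0.005,"tz":0.002,"fingers":0.015},{"ax":0.2,"ay":0,"az":-0.1,"tx":0.0475,"ty":0.005,"tz":0.002,"fingers":0.015}]' 20; python3 -m creep '[{"ax":0,"ay":0,"az":0,"tx":0,"ty":0,"tz":0,"fingers":0.015},{"ax":0,"ay":0,"az":0,"tx":0,"ty":0,"tz":0,"fingers":0.015},{"ax":0,"ay":0,"az":0,"tx":0,"ty":0,"tz":0,"fingers":0.015}]' 15; python3 -c "
from meas import *
go([0.579,0.117,0.048],0.5,[0.1197,0,-0.9928])"
```

```text
time_s: 35.8
tcp_pos: [0.5809, 0.1175, 0.0498]
eef_rot: [-90.5, 83.1, 0.0]
contact_force: [-0.7, 0.5, -1.2]
gripper_width: 0.0256
time_s: 36.1
tcp_pos: [0.5811, 0.1182, 0.0505]
eef_rot: [-90.1, 83.0, 0.4]
contact_force: [0.6, 0.3, -1.0]
gripper_width: 0.0254
tcp [0.5811 0.1182 0.0505] t= 36.1 j [ 33.  19. -31.   7. -34. -38.] w 0.0254 F [ 0.6  0.3 -1. ]
jaw yaw -179.47 appr [ 0.122  0.001 -0.993]
MOVE tx 0.0022 ty 0.0024 tz -0.0012 ax 0.02 ay 0.05 az 0.13
```

```bash
python3 -m creep '[{"ax":0,"ay":0,"az":0,"tx":0.0013,"ty":0,"tz":0,"fingers":0.015},{"ax":0,"ay":0,"az":0,"tx":0.0025,"ty":0,"tz":0,"fingers":0.015},{"ax":0,"ay":0,"az":0,"tx":0.0027,"ty":0,"tz":0,"fingers":0.015},{"ax":0,"ay":0,"az":0,"tx":0.0027,"ty":0,"tz":0,"fingers":0.015}]' 15; python3 -c "
from meas import *
go([0.579,0.117,0.048],0.5,[0.1197,0,-0.9928])"; python3 -m creep '[{"ax":0,"ay":0,"az":0,"tx":0.0003,"ty":0,"tz":0,"fingers":0.045},{"ax":0,"ay":0,"az":0,"tx":0.0003,"ty":0,"tz":0,"fingers":0.045},{"ax":0,"ay":0,"az":0,"tx":-0.01,"ty":0,"tz":0,"fingers":0.05},{"ax":0,"ay":0,"az":0,"tx":-0.05,"ty":0,"tz":0,"fingers":0.06},{"ax":0,"ay":0,"az":0,"tx":-0.1,"ty":0,"tz":0,"fingers":0.07}]' 15;
```

```text
time_s: 36.5
tcp_pos: [0.5811, 0.118, 0.0471]
eef_rot: [-90.4, 83.1, 0.2]
contact_force: [-0.1, -0.5, -0.9]
gripper_width: 0.0256
tcp [0.5811 0.118  0.0471] t= 36.5 j [ 33.  20. -31.   7. -34. -38.] w 0.0256 F [-0.1 -0.5 -0.9]
jaw yaw -179.47 appr [ 0.121  0.    -0.993]
MOVE tx -0.0011 ty 0.0019 tz -0.0010 ax 0.02 ay 0.02 az 0.07
time_s: 37.0
tcp_pos: [0.5676, 0.1173, 0.1464]
eef_rot: [-91.4, 83.3, -0.8]
contact_force: [1.6, 1.2, 0.5]
gripper_width: 0.0604
```

```bash
python3 -c "
from meas import *
go([0.544,-0.111,0.1],3)
T=avg('top',4);S=avg('scene',4);crop(T,'t24.png',180,330,110,270,4);crop(S,'s24.png',240,400,100,270,4)
print(chocks(S,.05)[:2]); print(chocks(T,.05))
print(onz(T,[(262,132),(247,148),(270,142)],.09).round(3).tolist())
print(onz(T,[(290.8,205.1)],.045))
P=pts(T,[(u,v) for u in range(245,278) for v in range(115,155)]);P=P[P[:,2]>.03];print('mug',P.min(0).round(3),P.max(0).round(3))"
```

```text
tcp [0.5676 0.1173 0.1464] t= 37.0 j [ 34.  12. -26.   5. -47. -36.] w 0.0604 F [1.6 1.2 0.5]
jaw yaw -179.46 appr [ 0.117 -0.002 -0.993]
MOVE tx 0.0437 ty 0.0310 tz -0.2279 ax -2.47 ay -0.30 az 6.73
[(array([0.4506, 0.1078]), np.float64(91.4), array([21., 74.]), np.int64(139)), (array([ 0.4735, -0.4636]), np.float64(142.0), array([23., 76.]), np.int64(288))]
[(array([ 0.4584, -0.4435]), np.float64(142.1), array([23., 75.]), np.int64(168)), (array([0.4495, 0.1169]), np.float64(88.7), array([22., 75.]), np.int64(162))]
[[0.776, -0.021, 0.09], [0.725, 0.028, 0.09], [0.743, -0.046, 0.09]]
[[ 0.54338191 -0.11035502  0.045     ]]
mug [ 0.734 -0.053  0.03 ] [0.825 0.034 0.094]
```

View pics/s24.png

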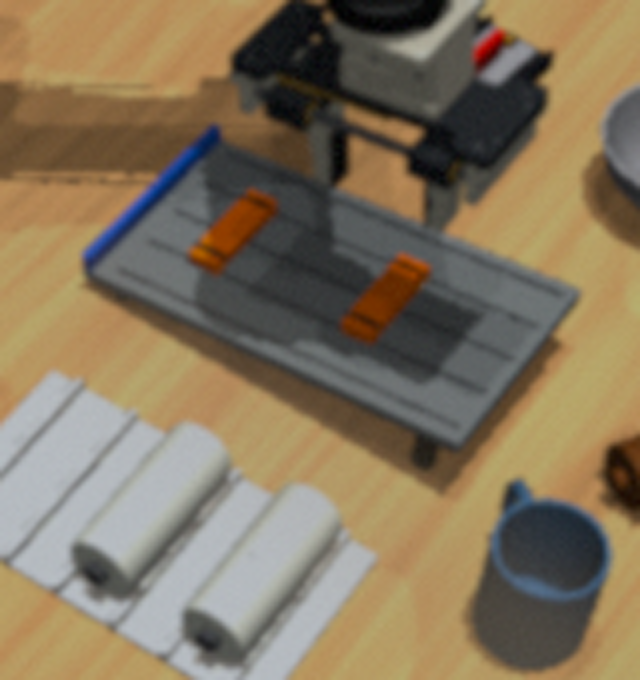

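Both chocks lie across the board with nothing else disturbed. I'll fetch the near roller for chock 1.

```bash
python3 -m creep '[{"ax":-0.5,"ay":0,"az":1.5,"tx":0,"ty":0.007,"tz":-0.05,"fingers":0.066},{"ax":-1,"ay":-0.1,"az":3,"tx":0,"ty":0.014,"tz":-0.1,"fingers":0.066},{"ax":-1.5,"ay":-0.2,"az":4.5,"tx":0,"ty":0.02,"tz":-0.15,"fingers":0.066},{"ax":-2,"ay":-0.3,"az":6,"tx":0.01,"ty":0.026,"tz":-0.2,"fingers":0.066},{"ax":-2.5,"ay":-0.3,"az":6.7,"tx":0.02,"ty":0.031,"tz":-0.228,"fingers":0.066}]' 30; python3 -m creep '[{"ax":0,"ay":0,"az":0,"tx":0,"ty":0,"tz":0,"fingers":0.066},{"ax":0,"ay":0,"az":0,"tx":0,"ty":0,"tz":0,"fingers":0.066}]' 15; python3 -c "
from meas import *
T=cap('top');print(onz(T,[(290.8,204.8),(289.2,178.3)],.03))
go([0.5435,-0.111,0.08],3)"
```

```text
time_s: 37.9
tcp_pos: [0.5422, -0.1131, 0.1221]
eef_rot: [-53.2, 89.8, 39.8]
contact_force: [1.0, -0.5, -0.4]
gripper_width: 0.0661
time_s: 38.1
tcp_pos: [0.5421, -0.1112, 0.1218]
eef_rot: [-50.8, 89.9, 42.1]
contact_force: [0.2, -0.5, 0.5]
gripper_width: 0.0662
[[ 0.54571346 -0.11086562  0.03      ]
 [ 0.63403998 -0.10719406  0.03      ]]
tcp [ 0.5425 -0.1104  0.1223] t= 38.15 j [  9.  14. -23.  -0. -53.  -6.] w 0.0662 F [0.4 0.6 0.4]
jaw yaw -177.0 appr [ 0.003  0.002 -1.   ]
MOVE tx 0.0423 ty -0.0008 tz -0.0007 ax -0.00 ay 0.09 az 0.17
```

```bash
python3 -m creep '[{"ax":0,"ay":0,"az":0,"tx":0.03,"ty":-0.002,"tz":0,"fingers":0.066},{"ax":0,"ay":0,"az":0,"tx":0.06,"ty":-0.002,"tz":0,"fingers":0.066},{"ax":0,"ay":0,"az":0,"tx":0.085,"ty":-0.002,"tz":0,"fingers":0.066},{"ax":0,"ay":0,"az":0,"tx":0.098,"ty":-0.002,"tz":0,"fingers":0.066},{"ax":0,"ay":0,"az":0,"tx":0.1015,"ty":-0.002,"tz":0,"fingers":0.066}]' 30; python3 -m creep '[{"ax":0,"ay":0,"az":0,"tx":0,"ty":0,"tz":0,"fingers":0.066},{"ax":0,"ay":0,"az":0,"tx":0,"ty":0,"tz":0,"fingers":0.066}]' 15; python3 -c "
from meas import *
go([0.5445,-0.111,0.020],3)
S=cap('scene');crop(S,'s25.png',210,350,180,280,5)"
```

```text
time_s: 38.65
tcp_pos: [0.5446, -0.1091, 0.0204]
eef_rot: [-53.7, 89.8, 39.4]
contact_force: [0.3, 0.0, 0.4]
gripper_width: 0.0662
time_s: 38.85
tcp_pos: [0.5462, -0.1096, 0.0227]
eef_rot: [-74.3, 89.6, 18.7]
contact_force: [0.6, -0.1, 0.0]
gripper_width: 0.0662
tcp [ 0.5462 -0.1096  0.0227] t= 38.85 j [  9.  22. -28.  -0. -39.  -6.] w 0.0662 F [ 0.6 -0.1  0. ]
jaw yaw -176.92 appr [ 0.006  0.002 -1.   ]
MOVE tx 0.0027 ty 0.0018 tz -0.0013 ax 0.08 ay 0.10 az 0.37
```

View pics/s25.png

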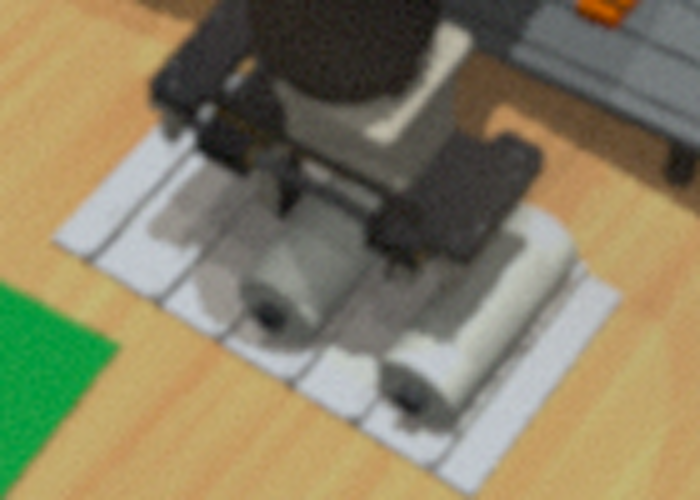

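Straddling the roller cleanly. Close.

```bash
python3 -m creep '[{"ax":0,"ay":0,"az":0,"tx":0.0025,"ty":0.001,"tz":-0.001,"fingers":0.06},{"ax":0,"ay":0,"az":0,"tx":0.0025,"ty":0.001,"tz":-0.001,"fingers":0.05},{"ax":0,"ay":0,"az":0,"tx":0.0025,"ty":0.001,"tz":-0.001,"fingers":0.035},{"ax":0,"ay":0,"az":0,"tx":0.0025,"ty":0.001,"tz":-0.001,"fingers":0.035},{"ax":0,"ay":0,"az":0,"tx":0.0025,"ty":0.001,"tz":-0.001,"fingers":0.035}]' 50; python3 -c "
from meas import *
go([0.5445,-0.111,0.020],3)"; python3 -m creep '[{"ax":0,"ay":0,"az":0,"tx":-0.005,"ty":0,"tz":0,"fingers":0.035},{"ax":0,"ay":0,"az":0,"tx":-0.02,"ty":0,"tz":0,"fingers":0.035},{"ax":0,"ay":0,"az":0,"tx":-0.045,"ty":0,"tz":0,"fingers":0.035},{"ax":0,"ay":0,"az":0,"tx":-0.075,"ty":0,"tz":0,"fingers":0.035},{"ax":0,"ay":0,"az":0,"tx":-0.1,"ty":0,"tz":0,"fingers":0.035}]' 50; python3 -c "
from meas import *
go([0.4825,0.118,0.12],0.5)
S=cap('scene');crop(S,'s26.png',210,350,140,280,4)"
```

```text
time_s: 39.4
tcp_pos: [0.5446, -0.1111, 0.0194]
eef_rot: [-71.3, 89.7, 21.8]
contact_force: [-1.6, -0.5, 3.1]
gripper_width: 0.0493
tcp [ 0.5446 -0.1111  0.0194] t= 39.4 j [  9.  22. -29.  -0. -39.  -5.] w 0.0493 F [-1.6 -0.5  3.1]
jaw yaw -176.96 appr [ 0.005  0.002 -1.   ]
MOVE tx -0.0006 ty 0.0001 tz 0.0001 ax 0.04 ay 0.10 az 0.29
time_s: 39.9
tcp_pos: [0.5432, -0.1112, 0.1201]
eef_rot: [-60.5, 89.8, 32.5]
contact_force: [0.7, -0.6, -3.1]
gripper_width: 0.0492
tcp [ 0.5432 -0.1112  0.1201] t= 39.9 j [  9.  15. -23.  -0. -52.  -5.] w 0.0492 F [ 0.7 -0.6 -3.1]
jaw yaw -176.97 appr [ 0.003  0.002 -1.   ]
MOVE tx 0.0004 ty 0.0485 tz 0.2321 ax 2.53 ay 0.12 az 0.20
```

View pics/s26.png

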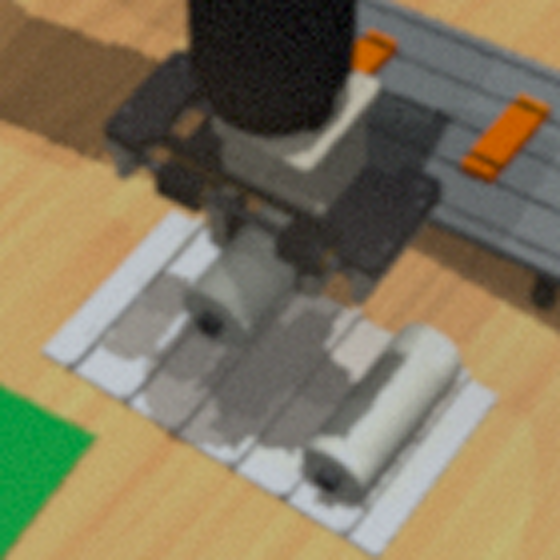

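```bash
python3 -m creep '[{"ax":0.3,"ay":0,"az":0,"tx":0,"ty":0.006,"tz":0.03,"fingers":0.035},{"ax":0.8,"ay":0,"az":0,"tx":0,"ty":0.015,"tz":0.07,"fingers":0.035},{"ax":1.3,"ay":0,"az":0,"tx":0,"ty":0.023,"tz":0.11,"fingers":0.035},{"ax":1.8,"ay":0,"az":0,"tx":0,"ty":0.031,"tz":0.15,"fingers":0.035},{"ax":2.3,"ay":0,"az":0,"tx":0,"ty":0.04,"tz":0.19,"fingers":0.035}]' 50; python3 -c "
from meas import *
go([0.4825,0.118,0.12],0.5)"
```

```text
time_s: 40.45
tcp_pos: [0.4926, 0.0776, 0.1189]
eef_rot: [-61.7, 89.8, 28.9]
contact_force: [1.3, -0.1, -3.4]
gripper_width: 0.0491
tcp [0.4926 0.0776 0.1189] t= 40.45 j [ 32.  10. -30.   0. -50. -31.] w 0.0491 F [ 1.3 -0.1 -3.4]
jaw yaw -179.31 appr [ 0.003  0.002 -1.   ]
MOVE tx -0.0010 ty 0.0096 tz 0.0406 ax 0.19 ay 0.11 az 0.20
```

```bash
python3 -m creep '[{"ax":0.2,"ay":0,"az":0,"tx":0,"ty":0.005,"tz":0.02,"fingers":0.035},{"ax":0.2,"ay":0,"az":0,"tx":0,"ty":0.0085,"tz":0.035,"fingers":0.035},{"ax":0.2,"ay":0,"az":0,"tx":0.015,"ty":0.0085,"tz":0.0405,"fingers":0.035},{"ax":0.2,"ay":0,"az":0,"tx":0.035,"ty":0.0085,"tz":0.0405,"fingers":0.035},{"ax":0.2,"ay":0,"az":0,"tx":0.05,"ty":0.0085,"tz":0.0405,"fingers":0.035}]' 50; python3 -m creep '[{"ax":0,"ay":0,"az":0,"tx":0,"ty":0,"tz":0,"fingers":0.035},{"ax":0,"ay":0,"az":0,"tx":0,"ty":0,"tz":0,"fingers":0.035},{"ax":0,"ay":0,"az":0,"tx":0,"ty":0,"tz":0,"fingers":0.035}]' 50; python3 -c "
from meas import *
go([0.483,0.118,0.0508],0.5)
T=cap('top');S=cap('scene');crop(T,'t27.png',180,260,190,270,7);crop(S,'s27.png',250,360,90,190,6)"
```

```text
time_s: 40.95
tcp_pos: [0.484, 0.1168, 0.0681]
eef_rot: [-61.1, 89.8, 29.5]
contact_force: [0.2, -0.1, -3.2]
gripper_width: 0.0488
time_s: 41.25
tcp_pos: [0.4855, 0.117, 0.07]
eef_rot: [-64.8, 89.7, 25.8]
contact_force: [-0.0, 0.5, -3.3]
gripper_width: 0.0492
tcp [0.4855 0.117  0.07  ] t= 41.25 j [ 36.  13. -33.   0. -43. -36.] w 0.0492 F [-0.   0.5 -3.3]
jaw yaw -179.46 appr [ 0.005  0.003 -1.   ]
MOVE tx 0.0192 ty 0.0026 tz 0.0009 ax 0.04 ay 0.14 az 0.30
```

View pics/s27.png

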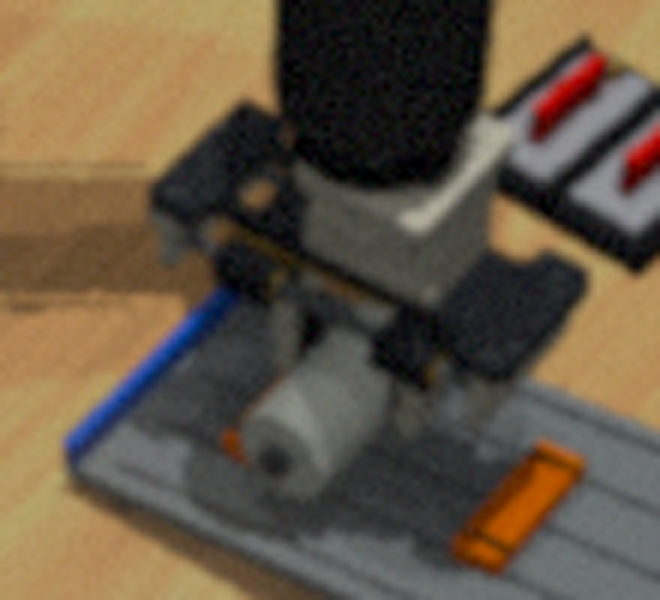

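View pics/t27.png

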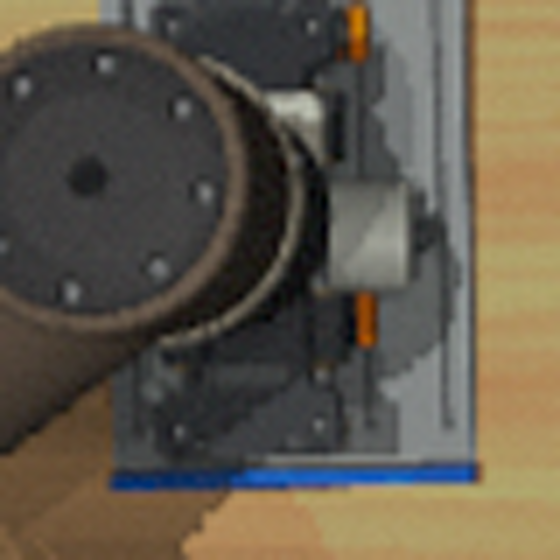

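```bash
python3 -m creep '[{"ax":0,"ay":0.1,"az":0.3,"tx":0.005,"ty":0.001,"tz":0.001,"fingers":0.035},{"ax":0,"ay":0.1,"az":0.3,"tx":0.01,"ty":0.001,"tz":0.001,"fingers":0.035},{"ax":0,"ay":0.1,"az":0.3,"tx":0.014,"ty":0.001,"tz":0.001,"fingers":0.035},{"ax":0,"ay":0.1,"az":0.3,"tx":0.016,"ty":0.001,"tz":0.001,"fingers":0.035},{"ax":0,"ay":0.1,"az":0.3,"tx":0.016,"ty":0.001,"tz":0.001,"fingers":0.035}]' 50; python3 -m creep '[{"ax":0,"ay":0,"az":0,"tx":0,"ty":0,"tz":0,"fingers":0.035},{"ax":0,"ay":0,"az":0,"tx":0,"ty":0,"tz":0,"fingers":0.035}]' 50; python3 -c "
from meas import *
go([0.483,0.118,0.0508],0.5)"
```

```text
time_s: 41.85
tcp_pos: [0.4838, 0.1177, 0.0528]
eef_rot: [98.8, 89.9, -170.7]
contact_force: [0.6, 0.0, -2.8]
gripper_width: 0.0489
time_s: 42.05
tcp_pos: [0.4842, 0.118, 0.0534]
eef_rot: [58.4, 90.0, 148.9]
contact_force: [-0.4, -0.4, -3.9]
gripper_width: 0.049
tcp [0.4842 0.118  0.0534] t= 42.05 j [ 36.  15. -34.  -0. -41. -36.] w 0.049 F [-0.4 -0.4 -3.9]
jaw yaw -179.46 appr [-0.001  0.    -1.   ]
MOVE tx 0.0026 ty 0.0012 tz 0.0000 ax 0.04 ay 0.02 az -0.04
```

```bash
python3 -m creep '[{"ax":0,"ay":0,"az":0,"tx":0.001,"ty":0,"tz":0,"fingers":0.035},{"ax":0,"ay":0,"az":0,"tx":0.002,"ty":0,"tz":0,"fingers":0.035},{"ax":0,"ay":0,"az":0,"tx":0.0025,"ty":0,"tz":0,"fingers":0.035},{"ax":0,"ay":0,"az":0,"tx":0.0025,"ty":0,"tz":0,"fingers":0.035}]' 50; python3 -c "
from meas import *
go([0.483,0.118,0.0508],0.5)"
```

```text
time_s: 42.45
tcp_pos: [0.484, 0.1178, 0.0507]
eef_rot: [77.2, 89.9, 167.7]
contact_force: [-0.1, 0.2, -3.8]
gripper_width: 0.049
tcp [0.484  0.1178 0.0507] t= 42.45 j [ 36.  15. -34.  -0. -41. -36.] w 0.049 F [-0.1  0.2 -3.8]
jaw yaw -179.47 appr [-0.001  0.    -1.   ]
MOVE tx -0.0001 ty 0.0010 tz 0.0002 ax 0.03 ay 0.01 az -0.06
```

```bash
python3 -m creep '[{"ax":0,"ay":0,"az":0,"tx":0.0008,"ty":0.0003,"tz":0,"fingers":0.035},{"ax":0,"ay":0,"az":0,"tx":0.0013,"ty":0.0003,"tz":0,"fingers":0.035},{"ax":0,"ay":0,"az":0,"tx":0.0013,"ty":0.0003,"tz":0,"fingers":0.035}]' 50; python3 -c "
from meas import *
go([0.483,0.118,0.0508],0.5)"
```

```text
time_s: 42.75
tcp_pos: [0.4839, 0.1179, 0.0499]
eef_rot: [62.7, 90.0, 153.3]
contact_force: [-1.7, 0.5, 3.6]
gripper_width: 0.049
tcp [0.4839 0.1179 0.0499] t= 42.75 j [ 36.  15. -34.  -0. -41. -36.] w 0.049 F [-1.7  0.5  3.6]
jaw yaw -179.45 appr [-0.001  0.    -1.   ]
MOVE tx -0.0009 ty 0.0009 tz 0.0001 ax 0.05 ay 0.02 az -0.03
```

Resting on the board. Now ease it downhill until it bears on the chock.

```bash
python3 -m creep '[{"ax":0,"ay":0,"az":0,"tx":-0.0004,"ty":0.001,"tz":0,"fingers":0.035},{"ax":0,"ay":0,"az":0,"tx":-0.0003,"ty":0.002,"tz":0,"fingers":0.035},{"ax":0,"ay":0,"az":0,"tx":-0.0003,"ty":0.002,"tz":0,"fingers":0.035},{"ax":0,"ay":0,"az":0,"tx":-0.0003,"ty":0.002,"tz":0,"fingers":0.035}]' 50; python3 -c "
from meas import *
go([0.483,0.118,0.0508],0.5)"
```

```text
time_s: 43.15
tcp_pos: [0.4816, 0.1179, 0.0496]
eef_rot: [79.9, 89.9, 170.4]
contact_force: [-0.5, 1.1, -1.9]
gripper_width: 0.0492
tcp [0.4816 0.1179 0.0496] t= 43.15 j [ 36.  15. -34.  -0. -41. -36.] w 0.0492 F [-0.5  1.1 -1.9]
jaw yaw -179.46 appr [-0.001  0.    -1.   ]
MOVE tx -0.0012 ty -0.0014 tz 0.0001 ax 0.04 ay 0.01 az -0.06
```

```bash
python3 -m creep '[{"ax":0,"ay":0,"az":0,"tx":0.0002,"ty":0.0008,"tz":0,"fingers":0.035},{"ax":0,"ay":0,"az":0,"tx":0.0003,"ty":0.0015,"tz":0,"fingers":0.035},{"ax":0,"ay":0,"az":0,"tx":0.0003,"ty":0.0015,"tz":0,"fingers":0.035}]' 50; python3 -c "
from meas import *
go([0.483,0.118,0.0508],0.5)
S=cap('scene');crop(S,'s28.png',250,360,90,190,6)"
```

```text
time_s: 43.45
tcp_pos: [0.4804, 0.118, 0.0495]
eef_rot: [43.0, 90.0, 133.6]
contact_force: [1.1, 0.7, -2.5]
gripper_width: 0.0491
tcp [0.4804 0.118  0.0495] t= 43.45 j [ 37.  15. -35.  -0. -41. -36.] w 0.0491 F [ 1.1  0.7 -2.5]
jaw yaw -179.46 appr [-0.  0. -1.]
MOVE tx -0.0013 ty -0.0026 tz -0.0000 ax 0.04 ay 0.03 az -0.03
```

View pics/s28.png

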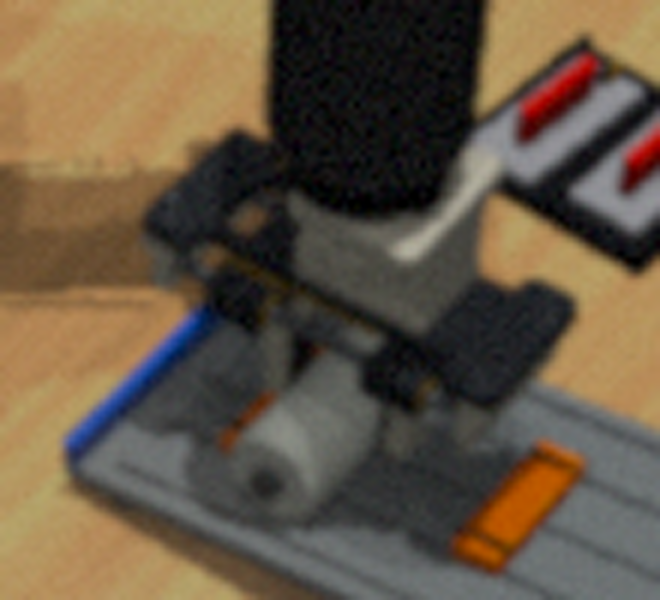

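```bash
python3 -m creep '[{"ax":0,"ay":0,"az":0,"tx":0.0008,"ty":0.0003,"tz":0,"fingers":0.035},{"ax":0,"ay":0,"az":0,"tx":0.0008,"ty":0.0003,"tz":0,"fingers":0.035}]' 50; python3 -m creep '[{"ax":0,"ay":0,"az":0,"tx":0,"ty":0,"tz":0,"fingers":0.055},{"ax":0,"ay":0,"az":0,"tx":0,"ty":0,"tz":0,"fingers":0.06},{"ax":0,"ay":0,"az":0,"tx":0,"ty":0,"tz":0,"fingers":0.064},{"ax":0,"ay":0,"az":0,"tx":0,"ty":0,"tz":0,"fingers":0.066},{"ax":0,"ay":0,"az":0,"tx":-0.01,"ty":0,"tz":0,"fingers":0.07}]' 50; python3 -c "
from meas import *
go([0.48,0.118,0.12],0.5)
S=cap('scene');crop(S,'s29.png',250,390,80,190,5)"
```

```text
time_s: 43.7
tcp_pos: [0.4805, 0.118, 0.0494]
eef_rot: [-18.7, 90.0, 71.8]
contact_force: [-1.1, -1.1, 4.7]
gripper_width: 0.0495
time_s: 44.2
tcp_pos: [0.4791, 0.1173, 0.0579]
eef_rot: [109.0, 89.8, -160.5]
contact_force: [0.3, 0.3, 0.1]
gripper_width: 0.0681
tcp [0.4791 0.1173 0.0579] t= 44.2 j [ 37.  14. -34.  -0. -42. -36.] w 0.0681 F [0.3 0.3 0.1]
jaw yaw -179.48 appr [-0.003 -0.001 -1.   ]
MOVE tx -0.0621 ty -0.0007 tz 0.0006 ax 0.02 ay -0.06 az -0.18
```

View pics/s29.png

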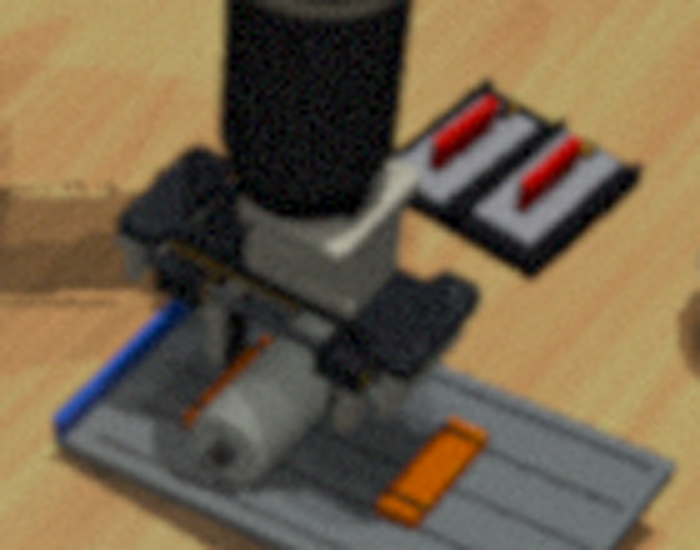

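Roller is holding against chock 1. The left blade may have shifted, so I'll lift clear and measure.

```bash
python3 -m creep '[{"ax":0,"ay":0,"az":0,"tx":-0.03,"ty":0,"tz":0,"fingers":0.07},{"ax":0,"ay":0,"az":0,"tx":-0.06,"ty":0,"tz":0,"fingers":0.07},{"ax":0,"ay":0,"az":0,"tx":-0.08,"ty":0,"tz":-0.03,"fingers":0.066},{"ax":0,"ay":0,"az":0,"tx":-0.08,"ty":-0.02,"tz":-0.08,"fingers":0.066},{"ax":0,"ay":0,"az":0,"tx":-0.08,"ty":-0.05,"tz":-0.13,"fingers":0.066}]' 50; python3 -c "
from meas import *
T=avg('top',4);S=avg('scene',4)
print(ribs(T,.041),ribs(S,.041)); crop(T,'t30.png',105,255,150,270,5);crop(S,'s30.png',320,390,85,145,10);crop(S,'s30b.png',250,390,80,220,5)"
```

```text
time_s: 44.75
tcp_pos: [0.5255, -0.002, 0.1408]
eef_rot: [-56.4, 89.8, 34.3]
contact_force: [1.5, 1.2, 0.3]
gripper_width: 0.066
[] [(array([0.4319, 0.3886]), np.float64(85.4), array([14., 65.]), np.int64(60), array([343. , 104.4])), (array([0.496 , 0.3889]), np.float64(88.5), array([12., 59.]), np.int64(49), array([360.1, 112.7]))]
```

View pics/s30.png

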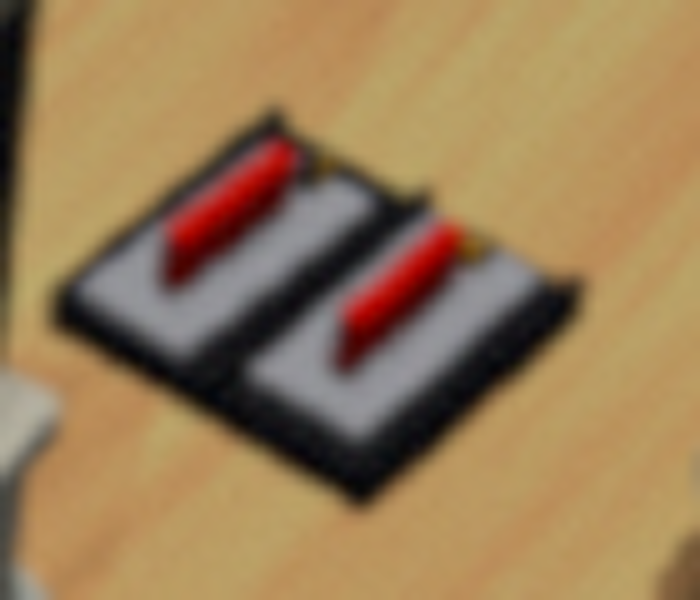

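View pics/t30.png

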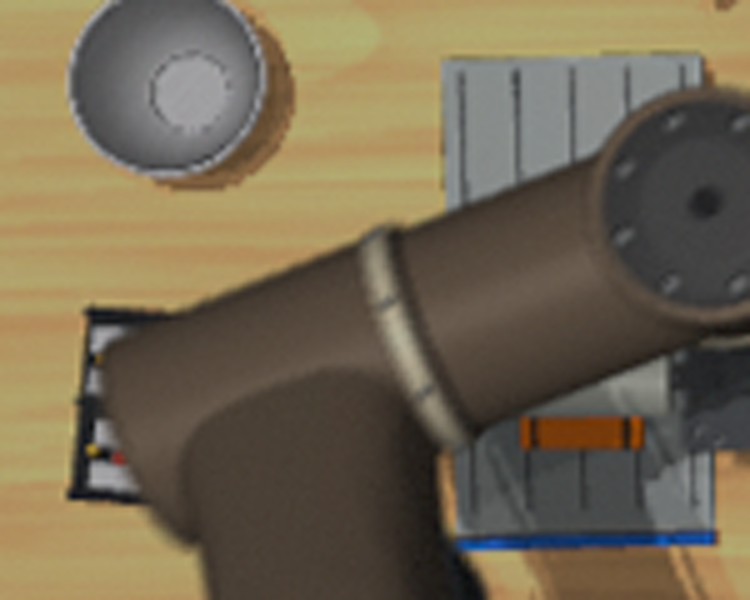

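View pics/s30b.png

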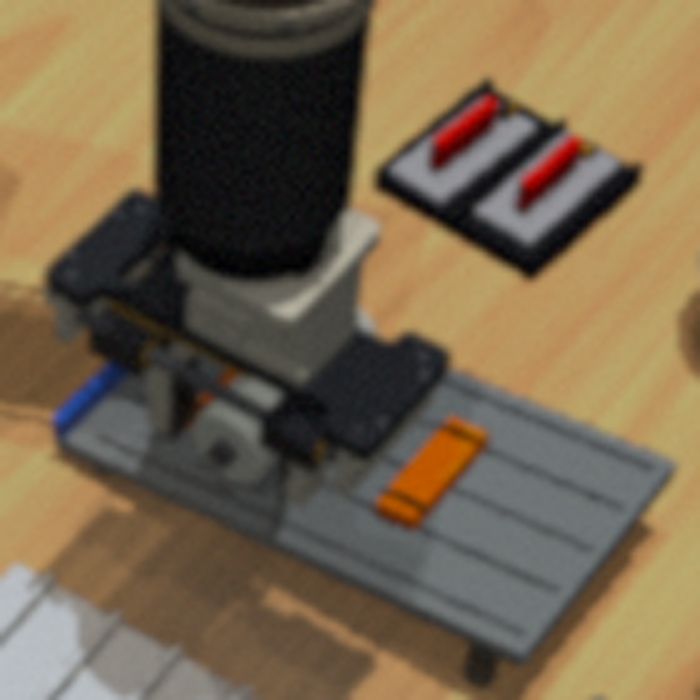

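The left blade has been knocked back about 8 mm off its pin: its rear corner moved from (100,280) to (75,290). I'll place the second roller first, then re-seat the blade.

```bash
python3 -c "
from meas import *
go([0.633,-0.108,0.12],3)"
```

```text
tcp [ 5.248e-01 -4.000e-04  1.388e-01] t= 45.15 j [ 21.  11. -25.  -0. -54. -21.] w 0.0659 F [-0.8  0.6 -0.2]
jaw yaw -179.38 appr [-0.001  0.    -1.   ]
MOVE tx 0.0187 ty -0.1071 tz -0.1088 ax -2.38 ay 0.02 az -0.04
```

```bash
python3 -m creep '[{"ax":-1,"ay":0,"az":0,"tx":0,"ty":-0.03,"tz":-0.03,"fingers":0.066},{"ax":-1.5,"ay":0,"az":0,"tx":0,"ty":-0.06,"tz":-0.06,"fingers":0.066},{"ax":-2.4,"ay":0,"az":0,"tx":0.01,"ty":-0.09,"tz":-0.09,"fingers":0.066},{"ax":-2.4,"ay":0,"az":0,"tx":0.02,"ty":-0.107,"tz":-0.109,"fingers":0.066},{"ax":-2.4,"ay":0,"az":0,"tx":0.045,"ty":-0.107,"tz":-0.109,"fingers":0.066}]' 50; python3 -m creep '[{"ax":0,"ay":0,"az":0,"tx":0,"ty":0,"tz":0,"fingers":0.066},{"ax":0,"ay":0,"az":0,"tx":0,"ty":0,"tz":0,"fingers":0.066}]' 50; python3 -c "
from meas import *
go([0.633,-0.108,0.020],3)
T=cap('top');S=cap('scene');crop(S,'s31.png',210,390,180,280,4);crop(T,'t31.png',230,330,110,260,4)"
```

```text
time_s: 45.65
tcp_pos: [0.6364, -0.1102, 0.0944]
eef_rot: [-99.0, 89.8, -6.1]
contact_force: [-0.8, 0.2, -0.6]
gripper_width: 0.0661
time_s: 45.85
tcp_pos: [0.6326, -0.1083, 0.0935]
eef_rot: [89.5, 89.9, -177.4]
contact_force: [1.0, 0.6, 0.3]
gripper_width: 0.0659
tcp [ 0.6326 -0.1083  0.0935] t= 45.85 j [  8.  24. -13.  -0. -53.  -5.] w 0.0659 F [1.  0.6 0.3]
jaw yaw -176.97 appr [-0.002 -0.    -1.   ]
MOVE tx 0.0735 ty -0.0006 tz 0.0003 ax 0.03 ay 0.00 az -0.13
```

View pics/s31.png

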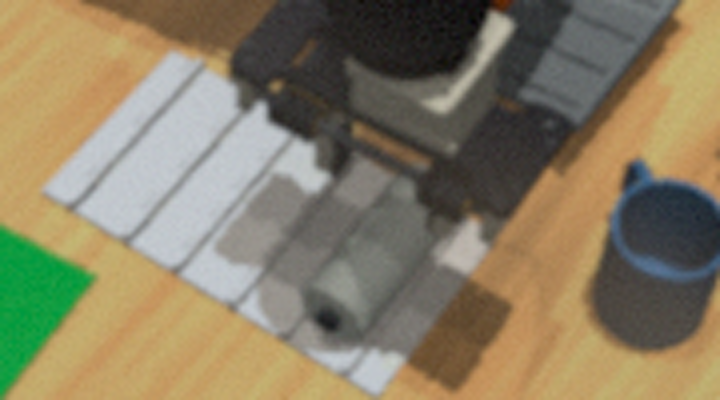

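View pics/t31.png

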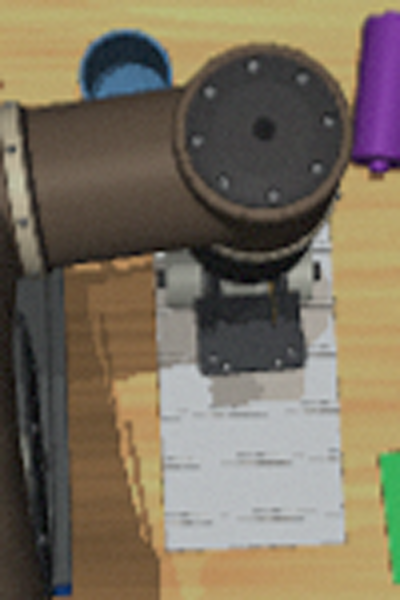

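```bash
python3 -m creep '[{"ax":0,"ay":0,"az":0,"tx":0.025,"ty":0,"tz":0,"fingers":0.066},{"ax":0,"ay":0,"az":0,"tx":0.05,"ty":0,"tz":0,"fingers":0.066},{"ax":0,"ay":0,"az":0,"tx":0.066,"ty":0,"tz":0,"fingers":0.066},{"ax":0,"ay":0,"az":0,"tx":0.0725,"ty":0,"tz":0,"fingers":0.066},{"ax":0,"ay":0,"az":0,"tx":0.0725,"ty":0,"tz":0,"fingers":0.066}]' 50; python3 -m creep '[{"ax":0,"ay":0,"az":0,"tx":0,"ty":0,"tz":0,"fingers":0.066},{"ax":0,"ay":0,"az":0,"tx":0,"ty":0,"tz":0,"fingers":0.066}]' 50; python3 -c "
from meas import *
go([0.633,-0.108,0.020],3)"
```

```text
time_s: 46.45
tcp_pos: [0.633, -0.1087, 0.0214]
eef_rot: [71.5, 90.0, 164.5]
contact_force: [0.1, 0.2, -0.7]
gripper_width: 0.0659
time_s: 46.65
tcp_pos: [0.6339, -0.1091, 0.0225]
eef_rot: [-77.4, 89.9, 15.6]
contact_force: [-0.3, -0.3, -0.5]
gripper_width: 0.0665
tcp [ 0.6339 -0.1091  0.0225] t= 46.65 j [  8.  28. -17.  -0. -45.  -5.] w 0.0665 F [-0.3 -0.3 -0.5]
jaw yaw -177.04 appr [ 0.001  0.    -1.   ]
MOVE tx 0.0025 ty 0.0008 tz 0.0011 ax -0.04 ay 0.02 az 0.08
```

```bash
python3 -m creep '[{"ax":0,"ay":0,"az":0,"tx":0.0025,"ty":0.0005,"tz":0.001,"fingers":0.06},{"ax":0,"ay":0,"az":0,"tx":0.0025,"ty":0.0005,"tz":0.001,"fingers":0.05},{"ax":0,"ay":0,"az":0,"tx":0.0025,"ty":0.0005,"tz":0.001,"fingers":0.035},{"ax":0,"ay":0,"az":0,"tx":0.0025,"ty":0.0005,"tz":0.001,"fingers":0.035},{"ax":0,"ay":0,"az":0,"tx":0.0025,"ty":0.0005,"tz":0.001,"fingers":0.035}]' 50; python3 -c "
from meas import *
go([0.633,-0.108,0.020],3)"; python3 -m creep '[{"ax":0,"ay":0,"az":0,"tx":-0.005,"ty":0,"tz":0,"fingers":0.035},{"ax":0,"ay":0,"az":0,"tx":-0.02,"ty":0,"tz":0,"fingers":0.035},{"ax":0,"ay":0,"az":0,"tx":-0.045,"ty":0,"tz":0,"fingers":0.035},{"ax":0,"ay":0,"az":0,"tx":-0.075,"ty":0,"tz":0,"fingers":0.035},{"ax":0,"ay":0,"az":0,"tx":-0.105,"ty":0,"tz":0,"fingers":0.035}]' 50; python3 -c "
from meas import *
go([0.615,0.118,0.13],0.5)"
```

```text
time_s: 47.15
tcp_pos: [0.6326, -0.1083, 0.0187]
eef_rot: [60.2, 90.0, 153.1]
contact_force: [0.2, 0.1, 1.3]
gripper_width: 0.0492
tcp [ 0.6326 -0.1083  0.0187] t= 47.15 j [  8.  29. -17.  -0. -45.  -5.] w 0.0492 F [0.2 0.1 1.3]
jaw yaw -177.05 appr [-0.001  0.    -1.   ]
MOVE tx -0.0013 ty -0.0004 tz 0.0002 ax -0.05 ay 0.02 az -0.03
time_s: 47.65
tcp_pos: [0.6321, -0.1084, 0.1253]
eef_rot: [76.0, 89.9, 168.9]
contact_force: [1.1, 0.7, -2.3]
gripper_width: 0.0491
tcp [ 0.6321 -0.1084  0.1253] t= 47.65 j [  8.  22. -11.  -0. -57.  -5.] w 0.0491 F [ 1.1  0.7 -2.3]
jaw yaw -177.07 appr [-0.001  0.    -1.   ]
MOVE tx -0.0046 ty 0.0055 tz 0.2270 ax 2.43 ay 0.02 az -0.07
```

```bash
python3 -m creep '[{"ax":0.3,"ay":0,"az":0,"tx":-0.004,"ty":0.001,"tz":0.03,"fingers":0.035},{"ax":0.8,"ay":0,"az":0,"tx":-0.004,"ty":0.002,"tz":0.07,"fingers":0.035},{"ax":1.3,"ay":0,"az":0,"tx":-0.004,"ty":0.003,"tz":0.11,"fingers":0.035},{"ax":1.8,"ay":0,"az":0,"tx":-0.004,"ty":0.004,"tz":0.15,"fingers":0.035},{"ax":2.3,"ay":0,"az":0,"tx":-0.004,"ty":0.0055,"tz":0.19,"fingers":0.035}]' 50; python3 -c "
from meas import *
go([0.615,0.118,0.085],0.5)"
```

```text
time_s: 48.15
tcp_pos: [0.617, 0.0826, 0.1288]
eef_rot: [5.2, 90.0, 95.8]
contact_force: [1.0, 0.0, -2.0]
gripper_width: 0.0491
tcp [0.617  0.0826 0.1288] t= 48.15 j [ 26.  20. -14.  -0. -56. -25.] w 0.0491 F [ 1.  0. -2.]
jaw yaw -179.4 appr [-0.     0.001 -1.   ]
MOVE tx 0.0438 ty 0.0016 tz 0.0354 ax 0.10 ay 0.04 az -0.00
```

```bash
python3 -m creep '[{"ax":0.1,"ay":0,"az":0,"tx":0,"ty":0.0016,"tz":0.02,"fingers":0.035},{"ax":0.1,"ay":0,"az":0,"tx":0.005,"ty":0.0016,"tz":0.033,"fingers":0.035},{"ax":0.1,"ay":0,"az":0,"tx":0.02,"ty":0.0016,"tz":0.0354,"fingers":0.035},{"ax":0.1,"ay":0,"az":0,"tx":0.035,"ty":0.0016,"tz":0.0354,"fingers":0.035},{"ax":0.1,"ay":0,"az":0,"tx":0.045,"ty":0.0016,"tz":0.0354,"fingers":0.035}]' 50; python3 -m creep '[{"ax":0,"ay":0,"az":0,"tx":0,"ty":0,"tz":0,"fingers":0.035},{"ax":0,"ay":0,"az":0,"tx":0,"ty":0,"tz":0,"fingers":0.035},{"ax":0,"ay":0,"az":0,"tx":0,"ty":0,"tz":0,"fingers":0.035}]' 50; python3 -c "
from meas import *
go([0.615,0.118,0.0655],0.5)
S=cap('scene');crop(S,'s32.png',250,400,90,220,4)"
```

```text
time_s: 48.65
tcp_pos: [0.6147, 0.116, 0.0817]
eef_rot: [92.3, 89.9, -177.2]
contact_force: [-0.4, -0.0, -2.9]
gripper_width: 0.0489
time_s: 48.95
tcp_pos: [0.6159, 0.1164, 0.0834]
eef_rot: [-29.0, 90.0, 61.5]
contact_force: [0.7, 0.3, -1.2]
gripper_width: 0.0487
tcp [0.6159 0.1164 0.0834] t= 48.95 j [ 29.  23. -16.  -0. -51. -28.] w 0.0487 F [ 0.7  0.3 -1.2]
jaw yaw -179.48 appr [ 0.     0.001 -1.   ]
MOVE tx 0.0179 ty 0.0009 tz 0.0016 ax 0.02 ay 0.04 az 0.02
```

View pics/s32.png

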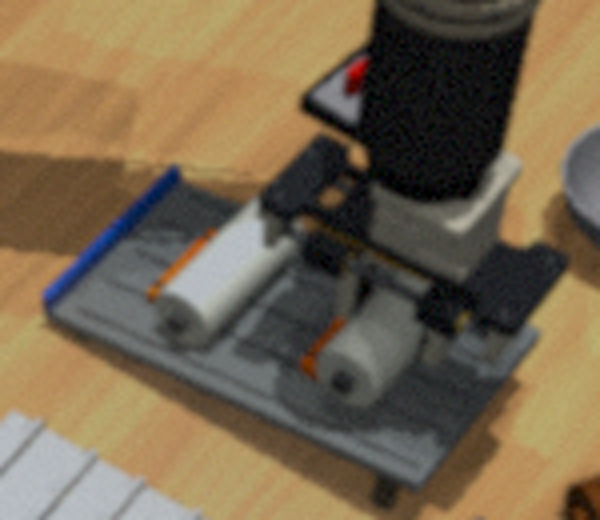

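```bash
python3 -m creep '[{"ax":0,"ay":0,"az":0,"tx":0.006,"ty":0.001,"tz":0.001,"fingers":0.035},{"ax":0,"ay":0,"az":0,"tx":0.012,"ty":0.001,"tz":0.001,"fingers":0.035},{"ax":0,"ay":0,"az":0,"tx":0.016,"ty":0.001,"tz":0.001,"fingers":0.035},{"ax":0,"ay":0,"az":0,"tx":0.0172,"ty":0.001,"tz":0.001,"fingers":0.035},{"ax":0,"ay":0,"az":0,"tx":0.0172,"ty":0.001,"tz":0.001,"fingers":0.035}]' 50; python3 -m creep '[{"ax":0,"ay":0,"az":0,"tx":0,"ty":0,"tz":0,"fingers":0.035},{"ax":0,"ay":0,"az":0,"tx":0,"ty":0,"tz":0,"fingers":0.035}]' 50; python3 -c "
from meas import *
go([0.615,0.118,0.065],0.5)"
```

```text
time_s: 49.5
tcp_pos: [0.6141, 0.1175, 0.0651]
eef_rot: [89.4, 89.9, 179.9]
contact_force: [0.4, 0.1, -2.2]
gripper_width: 0.0492
time_s: 49.7
tcp_pos: [0.6143, 0.1176, 0.0654]
eef_rot: [56.3, 90.0, 146.8]
contact_force: [-0.0, -0.3, -2.2]
gripper_width: 0.0489
tcp [0.6143 0.1176 0.0654] t= 49.7 j [ 29.  24. -17.  -0. -49. -28.] w 0.0489 F [-0.  -0.3 -2.2]
jaw yaw -179.46 appr [-0.001  0.    -1.   ]
MOVE tx 0.0004 ty -0.0007 tz 0.0004 ax 0.04 ay 0.02 az -0.04
```

```bash
python3 -m creep '[{"ax":0,"ay":0,"az":0,"tx":0.0007,"ty":0,"tz":0,"fingers":0.035},{"ax":0,"ay":0,"az":0,"tx":0.0014,"ty":0,"tz":0,"fingers":0.035},{"ax":0,"ay":0,"az":0,"tx":0.0014,"ty":0,"tz":0,"fingers":0.035}]' 50; python3 -c "
from meas import *
go([0.615,0.118,0.065],0.5)"
```

```text
time_s: 50.0
tcp_pos: [0.6144, 0.1176, 0.0648]
eef_rot: [22.1, 90.0, 112.7]
contact_force: [-2.4, -0.2, 4.6]
gripper_width: 0.049
tcp [0.6144 0.1176 0.0648] t= 50.0 j [ 29.  24. -17.  -0. -49. -28.] w 0.049 F [-2.4 -0.2  4.6]
jaw yaw -179.45 appr [-0.  0. -1.]
MOVE tx -0.0002 ty -0.0006 tz 0.0004 ax 0.05 ay 0.02 az -0.01
```

```bash
python3 -m creep '[{"ax":0,"ay":0,"az":0,"tx":-0.0004,"ty":0.001,"tz":0,"fingers":0.035},{"ax":0,"ay":0,"az":0,"tx":-0.0003,"ty":0.002,"tz":0,"fingers":0.035},{"ax":0,"ay":0,"az":0,"tx":-0.0002,"ty":0.0025,"tz":0,"fingers":0.035},{"ax":0,"ay":0,"az":0,"tx":-0.0002,"ty":0.0025,"tz":0,"fingers":0.035}]' 50; python3 -c "
from meas import *
go([0.615,0.118,0.065],0.5)"
```

```text
time_s: 50.4
tcp_pos: [0.6125, 0.1178, 0.0646]
eef_rot: [-47.2, 89.9, 43.4]
contact_force: [2.3, 0.8, 2.2]
gripper_width: 0.0487
tcp [0.6125 0.1178 0.0646] t= 50.4 j [ 29.  24. -17.  -0. -49. -28.] w 0.0487 F [2.3 0.8 2.2]
jaw yaw -179.44 appr [ 0.001  0.001 -1.   ]
MOVE tx -0.0004 ty -0.0025 tz 0.0002 ax 0.06 ay 0.04 az 0.04
```

```bash
python3 -m creep '[{"ax":0,"ay":0,"az":0,"tx":0.0001,"ty":0.0005,"tz":0,"fingers":0.035},{"ax":0,"ay":0,"az":0,"tx":0.0002,"ty":0.001,"tz":0,"fingers":0.035},{"ax":0,"ay":0,"az":0,"tx":0.0002,"ty":0.001,"tz":0,"fingers":0.035}]' 50; python3 -c "
from meas import *
go([0.615,0.118,0.065],0.5)
S=cap('scene');crop(S,'s33.png',290,390,130,210,6)"
```

```text
time_s: 50.7
tcp_pos: [0.6115, 0.1178, 0.0645]
eef_rot: [-46.6, 89.9, 43.9]
contact_force: [3.5, 0.3, 3.3]
gripper_width: 0.049
tcp [0.6115 0.1178 0.0645] t= 50.7 j [ 29.  24. -17.  -0. -49. -28.] w 0.049 F [3.5 0.3 3.3]
jaw yaw -179.44 appr [ 0.001  0.001 -1.   ]
MOVE tx -0.0005 ty -0.0035 tz 0.0002 ax 0.06 ay 0.04 az 0.05
```

View pics/s33.png

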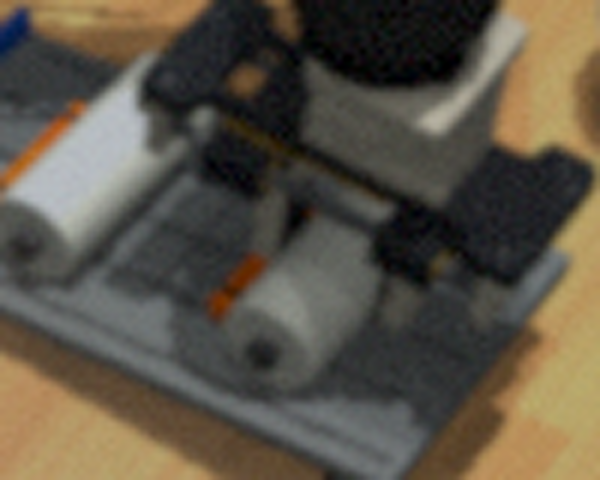

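Bearing on chock 2 now (Fx +3.5 N, touching in the picture). Release and lift.

```bash
python3 -m creep '[{"ax":0,"ay":0,"az":0,"tx":0,"ty":0,"tz":0,"fingers":0.055},{"ax":0,"ay":0,"az":0,"tx":0,"ty":0,"tz":0,"fingers":0.06},{"ax":0,"ay":0,"az":0,"tx":0,"ty":0,"tz":0,"fingers":0.064},{"ax":0,"ay":0,"az":0,"tx":0,"ty":0,"tz":0,"fingers":0.066},{"ax":0,"ay":0,"az":0,"tx":-0.01,"ty":0,"tz":0,"fingers":0.07}]' 50; python3 -m creep '[{"ax":0,"ay":0,"az":0,"tx":-0.03,"ty":0,"tz":0,"fingers":0.07},{"ax":0,"ay":0,"az":0,"tx":-0.06,"ty":0,"tz":0,"fingers":0.07},{"ax":0,"ay":0,"az":0,"tx":-0.09,"ty":0,"tz":0,"fingers":0.06},{"ax":0,"ay":0,"az":0,"tx":-0.12,"ty":0.04,"tz":0.03,"fingers":0.03},{"ax":0,"ay":0,"az":0,"tx":-0.12,"ty":0.08,"tz":0.05,"fingers":0.03}]' 30; python3 -c "
from meas import *
T=avg('top',4);S=avg('scene',4)
go([0.43,0.37,0.12],-4.6)
crop(T,'t34.png',105,255,150,270,5);crop(S,'s34.png',250,390,80,220,5);print(ribs(S,.041))"
```

```text
time_s: 51.25
tcp_pos: [0.6093, 0.1169, 0.0726]
eef_rot: [103.2, 89.7, -166.2]
contact_force: [-0.1, -0.1, -0.1]
gripper_width: 0.0688
time_s: 51.75
tcp_pos: [0.5338, 0.1667, 0.1975]
eef_rot: [-59.0, 89.7, 31.4]
contact_force: [0.0, 1.8, -0.3]
gripper_width: 0.0517
tcp [0.5325 0.1654 0.1936] t= 52.15 j [ 37.  11. -17.  -0. -62. -37.] w 0.0303 F [-0.8 -0.2 -0.6]
jaw yaw -179.51 appr [-0.001 -0.    -1.   ]
MOVE tx 0.0737 ty 0.1007 tz 0.2055 ax 5.09 ay -0.01 az -0.08
[]
```

View pics/s34.png

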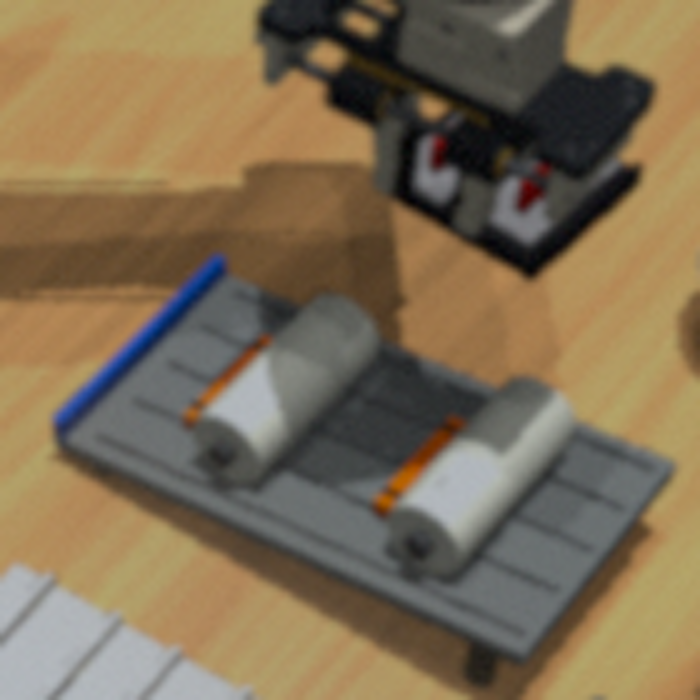

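```bash
python3 -c "
from meas import *
S=cap('scene')
o=np.array([320,85])-.45
for q in ([(100,280),(215,355)],[(75,290),(185,360)]):
    P=onz(S,np.array(q)/10+o,.017);print(P[:,:2].round(4).tolist(),P.mean(0).round(4))
print(onz(S,[(344.7,104.1),(343,104.4)],.041).round(4).tolist())"
```

```text
[[0.4056, 0.3537], [0.4541, 0.347]] [0.4298 0.3504 0.017 ]
[[0.4017, 0.3449], [0.4476, 0.3392]] [0.4247 0.342  0.017 ]
[[0.4355, 0.3933, 0.041], [0.4319, 0.3888, 0.041]]
```

Both rollers sit on the uphill side of their own chocks, well apart. Next, re-seat the knocked blade. It's about 7 mm back and 4 mm sideways, so I'll grip its rib on the original line and slide it forward along the floor.

```bash
python3 -m creep '[{"ax":1,"ay":0,"az":0,"tx":0,"ty":0.023,"tz":0.045,"fingers":0.03},{"ax":2,"ay":0,"az":0,"tx":0,"ty":0.045,"tz":0.09,"fingers":0.03},{"ax":3,"ay":0,"az":0,"tx":0.02,"ty":0.068,"tz":0.14,"fingers":0.03},{"ax":4,"ay":0,"az":0,"tx":0.05,"ty":0.088,"tz":0.18,"fingers":0.03},{"ax":5.1,"ay":0,"az":0,"tx":0.09,"ty":0.0975,"tz":0.22,"fingers":0.03}]' 15; python3 -m creep '[{"ax":0,"ay":0,"az":0,"tx":0,"ty":0,"tz":0,"fingers":0.03},{"ax":0,"ay":0,"az":0,"tx":0,"ty":0,"tz":0,"fingers":0.03}]' 15; python3 -c "
from meas import *
go([0.4351,0.3887,0.05],-4.6)
S=avg('scene',3);crop(S,'s35.png',310,390,75,145,8)"
```

```text
time_s: 52.7
tcp_pos: [0.4364, 0.373, 0.1173]
eef_rot: [-9.9, 89.9, 75.5]
contact_force: [1.1, -0.4, 0.4]
gripper_width: 0.0298
time_s: 52.9
tcp_pos: [0.4364, 0.3707, 0.1157]
eef_rot: [143.8, 89.8, -130.7]
contact_force: [0.1, -0.2, 1.2]
gripper_width: 0.0302
tcp [0.4364 0.3707 0.1157] t= 52.9 j [ 60.  17. -21.  -0. -53. -64.] w 0.0302 F [ 0.1 -0.2  1.2]
jaw yaw 175.49 appr [-0.002 -0.003 -1.   ]
MOVE tx 0.0656 ty 0.0026 tz 0.0180 ax 0.09 ay -0.18 az -0.13
```

View pics/s35.png

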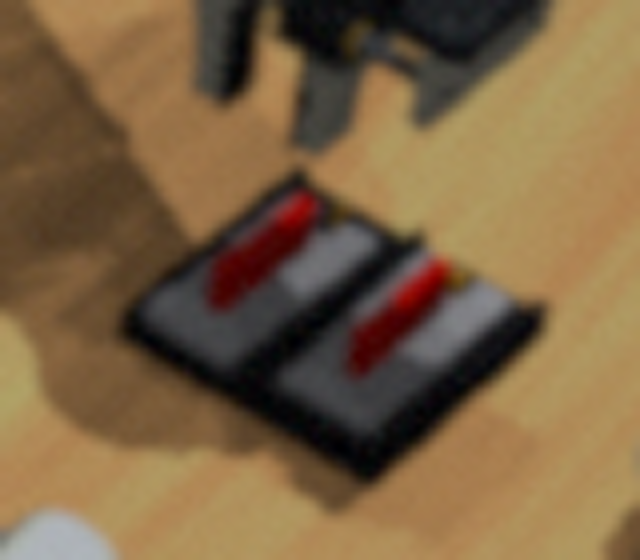

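```bash
python3 -m creep '[{"ax":0,"ay":0,"az":0,"tx":0.03,"ty":0.002,"tz":0.018,"fingers":0.03},{"ax":0,"ay":0,"az":0,"tx":0.06,"ty":0.002,"tz":0.018,"fingers":0.03},{"ax":0,"ay":0,"az":0,"tx":0.082,"ty":0.002,"tz":0.018,"fingers":0.03},{"ax":0,"ay":0,"az":0,"tx":0.094,"ty":0.002,"tz":0.018,"fingers":0.03},{"ax":0,"ay":0,"az":0,"tx":0.094,"ty":0.002,"tz":0.018,"fingers":0.03}]' 15; python3 -m creep '[{"ax":0,"ay":0,"az":0,"tx":0,"ty":0,"tz":0,"fingers":0.03},{"ax":0,"ay":0,"az":0,"tx":0,"ty":0,"tz":0,"fingers":0.03}]' 15; python3 -c "
from meas import *
go([0.4351,0.3887,0.0188],-4.6)
S=avg('scene',3);crop(S,'s36.png',310,390,75,145,8)"
```

```text
time_s: 53.55
tcp_pos: [0.4362, 0.3878, 0.0225]
eef_rot: [128.3, 89.9, -146.4]
contact_force: [-0.5, -0.4, 0.7]
gripper_width: 0.0301
time_s: 53.75
tcp_pos: [0.4368, 0.3897, 0.0248]
eef_rot: [-9.5, 89.9, 75.9]
contact_force: [-0.6, 0.6, 0.6]
gripper_width: 0.03
tcp [0.4368 0.3897 0.0248] t= 53.75 j [ 61.  24. -24.  -0. -42. -65.] w 0.03 F [-0.6  0.6  0.6]
jaw yaw 175.43 appr [ 0.001  0.002 -1.   ]
MOVE tx 0.0060 ty 0.0016 tz -0.0012 ax 0.03 ay 0.14 az 0.02
```

View pics/s36.png

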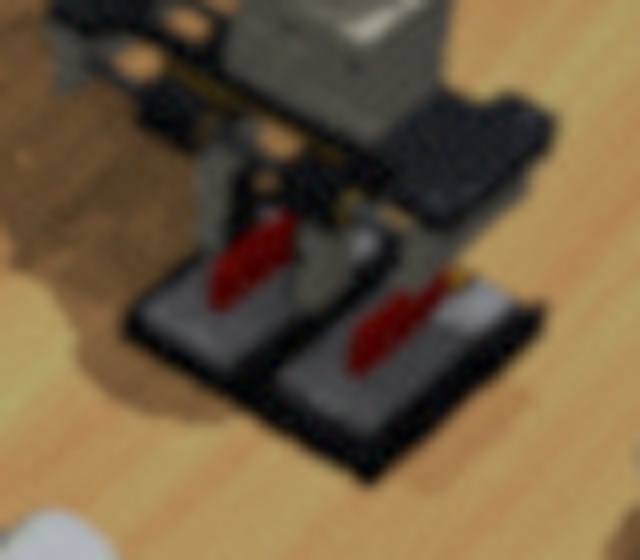

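```bash
python3 -m creep '[{"ax":0,"ay":0,"az":0,"tx":0.004,"ty":0.0012,"tz":-0.001,"fingers":0.03},{"ax":0,"ay":0,"az":0,"tx":0.0058,"ty":0.0012,"tz":-0.001,"fingers":0.03},{"ax":0,"ay":0,"az":0,"tx":0.0058,"ty":0.0012,"tz":-0.001,"fingers":0.02},{"ax":0,"ay":0,"az":0,"tx":0.0058,"ty":0.0012,"tz":-0.001,"fingers":0.012},{"ax":0,"ay":0,"az":0,"tx":0.0058,"ty":0.0012,"tz":-0.001,"fingers":0.004}]' 20; python3 -m creep '[{"ax":0,"ay":0,"az":0,"tx":0,"ty":0,"tz":0,"fingers":0.004},{"ax":0,"ay":0,"az":0,"tx":0,"ty":0,"tz":0,"fingers":0.004}]' 25; python3 -c "
from meas import *
go([0.4351,0.3887,0.0188],-4.6)
S=avg('scene',3);crop(S,'s37.png',310,390,75,145,8);print(r.get_state()['moment'])"
```

```text
time_s: 54.4
tcp_pos: [0.4344, 0.388, 0.0174]
eef_rot: [97.9, 89.9, -176.6]
contact_force: [-3.8, 0.6, 2.2]
gripper_width: 0.0116
time_s: 54.6
tcp_pos: [0.4344, 0.388, 0.0174]
eef_rot: [96.0, 89.9, -178.6]
contact_force: [-1.4, -0.8, 1.2]
gripper_width: 0.01
tcp [0.4344 0.388  0.0174] t= 54.6 j [ 61.  24. -25.  -0. -41. -65.] w 0.01 F [-1.4 -0.8  1.2]
jaw yaw 175.43 appr [-0.001 -0.    -1.   ]
MOVE tx -0.0014 ty -0.0006 tz 0.0008 ax 0.03 ay -0.01 az -0.07
[-0.06022052  0.63610661  0.07871315]
```

View pics/s37.png

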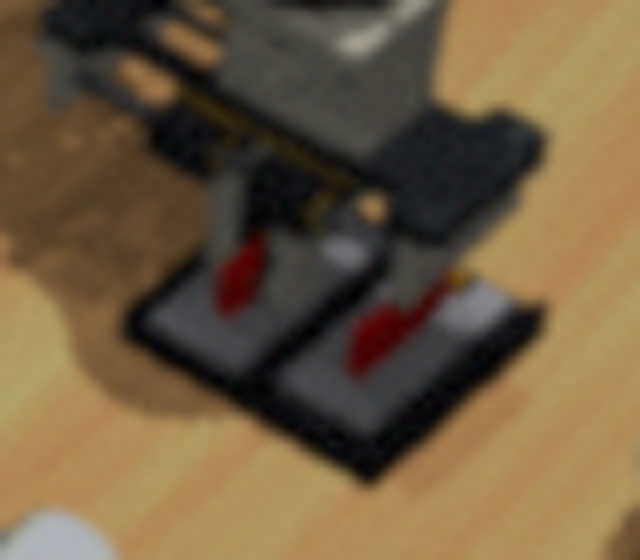

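```bash
python3 -c "
from meas import *
S=cap('scene')
h=np.array([np.cos(np.radians(85.4)),np.sin(np.radians(85.4))])
def f(k,o,A,B):
    o=np.array(o)-.5+.5/k
    a=onz(S,np.array(A)/k+o,.017).mean(0)[:2];b=onz(S,np.array(B)/k+o,.017).mean(0)[:2];print(a.round(4),b.round(4),((a-b)@h).round(4))
f(8,(310,75),[(143,315),(240,378)],[(273,385),(368,440)])
f(10,(320,85),[(100,280),(215,355)],[(245,375),(355,442)])
f(10,(320,85),[(75,290),(185,360)],[(245,375),(355,442)])
"
```

```text
[0.4291 0.3407] [0.4905 0.3402] -0.0044
[0.4298 0.3504] [0.4886 0.3428] 0.0028
[0.4247 0.342 ] [0.4886 0.3428] -0.0059
```

```bash
python3 -m creep '[{"ax":0,"ay":0,"az":0,"tx":-0.001,"ty":-0.0006,"tz":0.0005,"fingers":0.004},{"ax":0,"ay":0,"az":0,"tx":-0.0012,"ty":-0.0006,"tz":0.002,"fingers":0.004},{"ax":0,"ay":0,"az":0,"tx":-0.0012,"ty":-0.0006,"tz":0.004,"fingers":0.004},{"ax":0,"ay":0,"az":0,"tx":-0.0012,"ty":-0.0006,"tz":0.006,"fingers":0.004},{"ax":0,"ay":0,"az":0,"tx":-0.0012,"ty":-0.0006,"tz":0.006,"fingers":0.004}]' 40; python3 -c "
from meas import *
go([0.4357,0.3957,0.0188],-4.6)"
```

```text
time_s: 55.3
tcp_pos: [0.4358, 0.3944, 0.0185]
eef_rot: [69.8, 90.0, 155.3]
contact_force: [0.3, -0.3, -0.8]
gripper_width: 0.0099
tcp [0.4358 0.3944 0.0185] t= 55.3 j [ 61.  25. -24.  -0. -41. -66.] w 0.0099 F [ 0.3 -0.3 -0.8]
jaw yaw 175.45 appr [-0.001  0.    -1.   ]
MOVE tx -0.0003 ty 0.0002 tz 0.0012 ax 0.05 ay 0.02 az -0.05
```

```bash
python3 -m creep '[{"ax":0,"ay":0,"az":0,"tx":0,"ty":0,"tz":0.001,"fingers":0.004},{"ax":0,"ay":0,"az":0,"tx":0,"ty":0,"tz":0.002,"fingers":0.004},{"ax":0,"ay":0,"az":0,"tx":0,"ty":0,"tz":0.0025,"fingers":0.004},{"ax":0,"ay":0,"az":0,"tx":0,"ty":0,"tz":0.0025,"fingers":0.004}]' 40; python3 -c "
from meas import *
go([0.4357,0.3957,0.0188],-4.6)"
```

```text
time_s: 55.7
tcp_pos: [0.4359, 0.3965, 0.0186]
eef_rot: [93.6, 89.9, 179.1]
contact_force: [0.3, 0.2, -0.2]
gripper_width: 0.0098
tcp [0.4359 0.3965 0.0186] t= 55.7 j [ 61.  25. -24.  -0. -41. -66.] w 0.0098 F [ 0.3  0.2 -0.2]
jaw yaw 175.44 appr [-0.001  0.    -1.   ]
MOVE tx -0.0002 ty 0.0002 tz -0.0008 ax 0.04 ay -0.00 az -0.05
```

```bash
python3 -m creep '[{"ax":0,"ay":0,"az":0,"tx":0,"ty":0,"tz":0.001,"fingers":0.004},{"ax":0,"ay":0,"az":0,"tx":0,"ty":0,"tz":0.0015,"fingers":0.004},{"ax":0,"ay":0,"az":0,"tx":0,"ty":0,"tz":0.0015,"fingers":0.004}]' 40; python3 -c "
from meas import *
go([0.4357,0.3957,0.0188],-4.6)
S=avg('scene',4);crop(S,'s38.png',310,390,75,145,8)"
```

```text
time_s: 56.0
tcp_pos: [0.4358, 0.3967, 0.0185]
eef_rot: [140.9, 89.9, -133.6]
contact_force: [-0.1, -5.0, 2.0]
gripper_width: 0.0096
tcp [0.4358 0.3967 0.0185] t= 56.0 j [ 61.  25. -24.  -0. -41. -66.] w 0.0096 F [-0.1 -5.   2. ]
jaw yaw 175.41 appr [-0.002 -0.002 -1.   ]
MOVE tx -0.0003 ty 0.0000 tz -0.0011 ax 0.01 ay -0.11 az -0.09
```

View pics/s38.png

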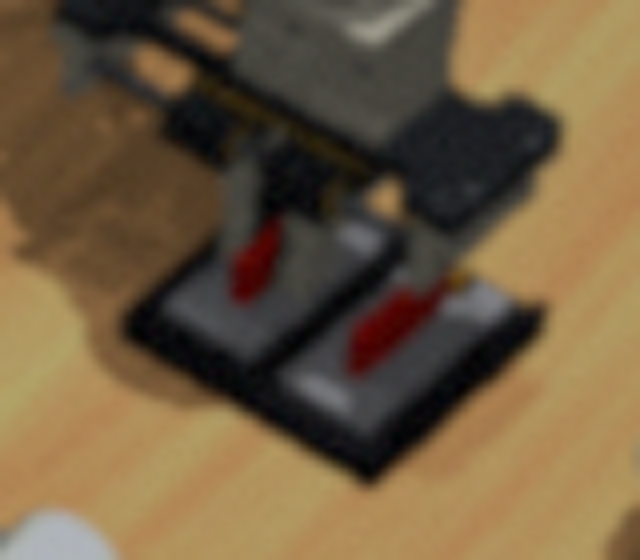

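The tool felt −5 N in y at 0.3967, which is the notch bottom meeting the pin. Back off 3.5 mm to centre, then release.

```bash
python3 -m creep '[{"ax":0,"ay":0,"az":0,"tx":0,"ty":0,"tz":-0.002,"fingers":0.004},{"ax":0,"ay":0,"az":0,"tx":0,"ty":0,"tz":-0.004,"fingers":0.004},{"ax":0,"ay":0,"az":0,"tx":0,"ty":0,"tz":-0.0045,"fingers":0.004},{"ax":0,"ay":0,"az":0,"tx":0,"ty":0,"tz":-0.0045,"fingers":0.004}]' 40; python3 -c "
from meas import *
go([0.4357,0.3932,0.0188],-4.6)"
```

```text
time_s: 56.6
tcp_pos: [0.4358, 0.3938, 0.0187]
eef_rot: [42.0, 89.9, 127.5]
contact_force: [0.3, -0.1, -1.3]
gripper_width: 0.0096
tcp [0.4358 0.3938 0.0187] t= 56.6 j [ 61.  25. -24.  -0. -41. -66.] w 0.0096 F [ 0.3 -0.1 -1.3]
jaw yaw 175.44 appr [-0.001  0.001 -1.   ]
MOVE tx -0.0001 ty 0.0000 tz -0.0006 ax 0.04 ay 0.04 az -0.04
```

```bash
python3 -m creep '[{"ax":0,"ay":0,"az":0,"tx":0.0004,"ty":0,"tz":-0.0004,"fingers":0.004},{"ax":0,"ay":0,"az":0,"tx":0.0004,"ty":0,"tz":-0.0004,"fingers":0.03},{"ax":0,"ay":0,"az":0,"tx":0.0004,"ty":0,"tz":-0.0004,"fingers":0.03},{"ax":0,"ay":0,"az":0,"tx":0.0004,"ty":0,"tz":-0.0004,"fingers":0.03},{"ax":0,"ay":0,"az":0,"tx":-0.03,"ty":0,"tz":-0.0004,"fingers":0.03}]' 20; python3 -m creep '[{"ax":0,"ay":0,"az":0,"tx":-0.05,"ty":0,"tz":0,"fingers":0.03},{"ax":0,"ay":0,"az":0,"tx":-0.1,"ty":0,"tz":0,"fingers":0.03},{"ax":0,"ay":0,"az":0,"tx":-0.13,"ty":0.01,"tz":-0.04,"fingers":0.03},{"ax":0,"ay":0,"az":0,"tx":-0.13,"ty":0.01,"tz":-0.09,"fingers":0.03},{"ax":0,"ay":0,"az":0,"tx":-0.13,"ty":0.01,"tz":-0.14,"fingers":0.03}]' 20; python3 -m creep '[{"ax":0,"ay":0,"az":0,"tx":0,"ty":0,"tz":-0.05,"fingers":0.03},{"ax":0,"ay":0,"az":0,"tx":0,"ty":0,"tz":-0.1,"fingers":0.03},{"ax":0,"ay":0,"az":0,"tx":0,"ty":0,"tz":-0.15,"fingers":0.03},{"ax":0,"ay":0,"az":0,"tx":0,"ty":0,"tz":-0.2,"fingers":0.03},{"ax":0,"ay":0,"az":0,"tx":0,"ty":0,"tz":-0.25,"fingers":0.03}]' 20; python3 -m creep '[{"ax":0,"ay":0,"az":0,"tx":0,"ty":0,"tz":-0.05,"fingers":0.03},{"ax":0,"ay":0,"az":0,"tx":0,"ty":0,"tz":-0.1,"fingers":0.03},{"ax":0,"ay":0,"az":0,"tx":0,"ty":0,"tz":-0.15,"fingers":0.03},{"ax":0,"ay":0,"az":0,"tx":0,"ty":0,"tz":-0.2,"fingers":0.03},{"ax":0,"ay":0,"az":0,"tx":0,"ty":0,"tz":-0.2,"fingers":0.03}]' 20;  python3 -c "
from meas import *
go([0.4357,0.3932,0.0188],-4.6)
T=avg('top',8);S=avg('scene',6);crop(S,'s39.png',320,390,85,145,10);crop(T,'t39.png',105,255,150,270,5);cv2.imwrite('pics/T39.png',T['pixels']);np.save('T39.npy',T['f'])
print(ribs(T,.041))"
```

```text
time_s: 57.1
tcp_pos: [0.4341, 0.3909, 0.0455]
eef_rot: [142.3, 89.6, -132.3]
contact_force: [0.2, -1.2, -0.1]
gripper_width: 0.0296
time_s: 57.6
tcp_pos: [0.4145, 0.2544, 0.1798]
eef_rot: [-12.9, 89.8, 72.7]
contact_force: [0.4, -0.4, -0.4]
gripper_width: 0.0298
time_s: 58.1
tcp_pos: [0.3943, 0.0043, 0.179]
eef_rot: [-22.0, 89.9, 63.5]
contact_force: [1.0, 0.2, -0.4]
gripper_width: 0.0303
time_s: 58.6
tcp_pos: [0.3774, -0.1985, 0.1785]
eef_rot: [105.8, 89.9, -169.2]
contact_force: [-0.9, -0.6, -0.4]
gripper_width: 0.0298
tcp [ 0.3774 -0.1985  0.1785] t= 58.6 j [ -1.  -1. -33.   0. -58.  -4.] w 0.0298 F [-0.9 -0.6 -0.4]
jaw yaw 174.98 appr [-0.001 -0.    -1.   ]
MOVE tx 0.1594 ty -0.0066 tz 0.5946 ax -0.42 ay -0.02 az -0.08
[(array([0.4957, 0.3959]), np.float64(85.1), array([ 8., 62.]), np.int64(48), array([135.7, 222.2])), (array([0.4359, 0.3961]), np.float64(85.9), array([ 8., 63.]), np.int64(45), array([135.5, 240.6]))]
```

View pics/s39.png

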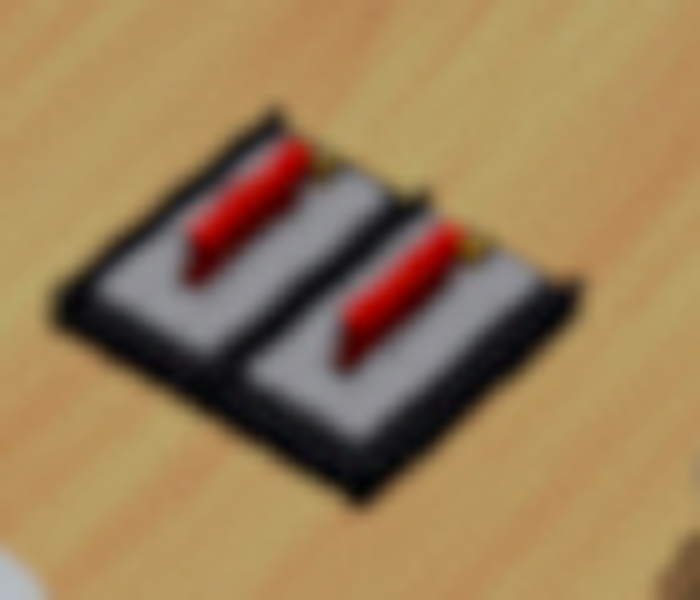

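View pics/t39.png

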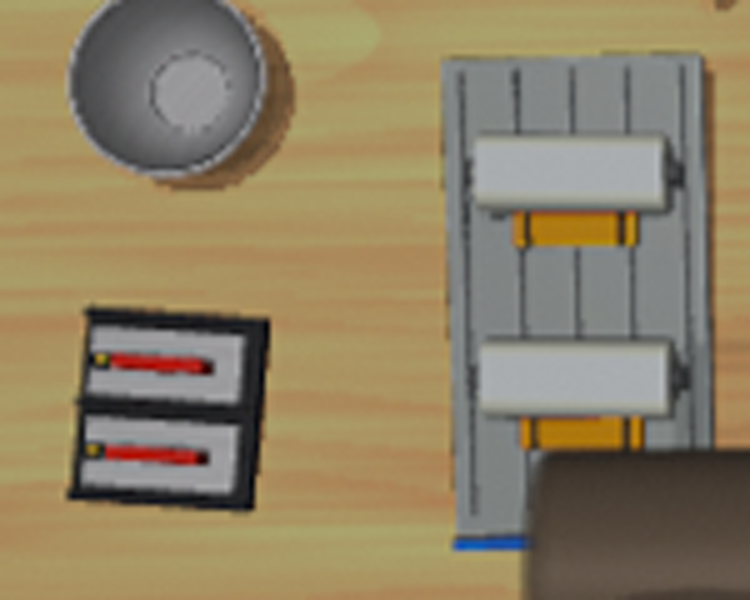

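```bash
python3 -c "
import numpy as np
from meas import *
T=cap('top'); f=np.load('T39.npy'); g=f.mean(2); y=f[...,2]-f[...,0]
h=np.array([np.cos(np.radians(85.4)),np.sin(np.radians(85.4))])
def edge(v,a,b,hi,lo):
    s=g[v,a:b];m=(hi+lo)/2
    i=[k for k in range(len(s)-1) if s[k]>m>=s[k+1]][0]; return a+i+(s[i]-m)/(s[i]-s[i+1])
for vs in ((218,220,222,224,226),(236,238,240,242,244)):
    out=[]
    for v in vs:
        s=g[v,147:162]; out.append(edge(v,148,160,s[:4].mean(),s.min()))
    u=np.mean(out);P=onz(T,(u,np.mean(vs)),.0145)[0]; print(np.round(out,2),P.round(4),'long',(P[:2]@h).round(4))
print(y[217:225,119:130].round(0).astype(int)); print(y[235:244,119:130].round(0).astype(int))
for b,(a,e) in enumerate((((124.7,221),2),((123,239.4),2))):
    u=wcen(dict(f=f),a,2,lambda p:(p[...,2]-p[...,0])*(p[...,1]>p[...,2]*.55)-20);P=onz(T,u,.022)[0];print(u.round(2),P.round(4),(P[:2]@h).round(4))
"
```

```text
[153.45 153.14 153.23 153.26 152.77] [0.497  0.3469 0.0145] long 0.3856
[152.28 152.19 151.93 151.82 151.77] [0.4374 0.3503 0.0145] long 0.3842
[[ 76  77  71  28  -4  -2  -2  -2  -2  -2  -1]
 [ 75  77  62  24  -5  -2  -2  -2  -1  -4  -2]
 [ 76  77  64  25  -5  -4  -4  -5  -5  -6  -6]
 [ 74  75  53  16  -7  16  25   1  23  44  40]
 [ 75  76  48  12  -8 108 119  56  97 135 139]
 [ 74  76  42   5  -9  71  77  36 110 150 161]
 [ 72  75  37  -2  -5  -1  -4  -6  44  65  85]
 [ 74  76  40  -1  -2  -3  -4  -5   0   1   0]]
[[ 69  33  -4  -1  -2  -4  -2  -2  -2  -2  -2]
 [ 70  34  -4  -1  -1  -2  -2  -2  -2  -2  -3]
 [ 62  24  -6  -4  -2  -3  -3  -3  -4  -4  -3]
 [ 57  21  -8  -7   3  -2  -7   6   7  -5  -9]
 [ 61  24  -8  72 111  74  11  85  93  89  91]
 [ 53  15  -8  52  94  61  -4 139 166 165 160]
 [ 46  12  -6   2  20   4 -11 104 129 112 150]
 [ 39   6  -5  -4  -3  -5  -6  13  17  10  20]
 [ 36   0  -4  -3  -2  -2  -3  -5  -5  -4  -6]]
[124.92 221.43] [0.5   0.438 0.022] 0.4767
[123.03 239.43] [0.4408 0.4434 0.022 ] 0.4773
```

Top view: blade 2 (lower bay) is within about 0.5 mm of its pin, and blade 1 sits about 2 mm forward in its notch. There's ample time, so I'll centre it the same way, by feel.

```bash
python3 -m creep '[{"ax":0,"ay":0,"az":0,"tx":0,"ty":-0.01,"tz":0.05,"fingers":0.03},{"ax":0,"ay":0,"az":0,"tx":0,"ty":-0.02,"tz":0.1,"fingers":0.03},{"ax":0,"ay":0,"az":0,"tx":0,"ty":-0.03,"tz":0.15,"fingers":0.03},{"ax":0,"ay":0,"az":0,"tx":0,"ty":-0.04,"tz":0.195,"fingers":0.03},{"ax":0,"ay":0,"az":0,"tx":0,"ty":-0.05,"tz":0.24,"fingers":0.03}]' 20; python3 -m creep '[{"ax":0,"ay":0,"az":0,"tx":0,"ty":0,"tz":0.05,"fingers":0.03},{"ax":0,"ay":0,"az":0,"tx":0,"ty":-0.005,"tz":0.1,"fingers":0.03},{"ax":0,"ay":0,"az":0,"tx":0,"ty":-0.01,"tz":0.15,"fingers":0.03},{"ax":0,"ay":0,"az":0,"tx":0,"ty":-0.015,"tz":0.2,"fingers":0.03},{"ax":0,"ay":0,"az":0,"tx":0,"ty":-0.02,"tz":0.24,"fingers":0.03}]' 20;  python3 -c "
from meas import *
go([0.4951,0.3903,0.1],-4.6)"
```

```text
time_s: 59.85
tcp_pos: [0.4482, 0.0441, 0.1789]
eef_rot: [3.0, 90.0, 88.5]
contact_force: [1.8, 0.2, 0.5]
gripper_width: 0.0297
time_s: 60.35
tcp_pos: [0.4871, 0.2822, 0.1785]
eef_rot: [60.1, 90.0, 145.6]
contact_force: [1.6, -0.2, 0.2]
gripper_width: 0.0297
tcp [0.4871 0.2822 0.1785] t= 60.35 j [ 50.  12. -18.  -0. -60. -54.] w 0.0297 F [ 1.6 -0.2  0.2]
jaw yaw 175.5 appr [-0.001  0.    -1.   ]
MOVE tx 0.0785 ty 0.0004 tz 0.1083 ax 0.10 ay 0.02 az -0.04
```

```bash
python3 -m creep '[{"ax":0.1,"ay":0,"az":0,"tx":0,"ty":0,"tz":0.04,"fingers":0.03},{"ax":0.1,"ay":0,"az":0,"tx":0.02,"ty":0,"tz":0.08,"fingers":0.03},{"ax":0.1,"ay":0,"az":0,"tx":0.05,"ty":0,"tz":0.105,"fingers":0.03},{"ax":0.1,"ay":0,"az":0,"tx":0.09,"ty":0,"tz":0.107,"fingers":0.03},{"ax":0.1,"ay":0,"az":0,"tx":0.115,"ty":0,"tz":0.107,"fingers":0.03}]' 20; python3 -m creep '[{"ax":0,"ay":0,"az":0,"tx":0,"ty":0,"tz":0,"fingers":0.03},{"ax":0,"ay":0,"az":0,"tx":0,"ty":0,"tz":0,"fingers":0.03},{"ax":0,"ay":0,"az":0,"tx":0,"ty":0,"tz":0,"fingers":0.03}]' 20;  python3 -c "
from meas import *
go([0.4951,0.3903,0.0188],-4.6)"
```

```text
time_s: 60.85
tcp_pos: [0.4942, 0.3863, 0.0602]
eef_rot: [128.1, 89.8, -146.6]
contact_force: [-0.3, -0.8, -0.2]
gripper_width: 0.03
time_s: 61.15
tcp_pos: [0.4963, 0.387, 0.0655]
eef_rot: [-21.8, 89.9, 63.5]
contact_force: [0.4, 0.1, 0.4]
gripper_width: 0.0301
tcp [0.4963 0.387  0.0655] t= 61.15 j [ 56.  24. -17.  -0. -49. -60.] w 0.0301 F [0.4 0.1 0.4]
jaw yaw 175.35 appr [ 0.001  0.002 -1.   ]
MOVE tx 0.0467 ty 0.0015 tz 0.0031 ax -0.05 ay 0.13 az 0.05
```

```bash
python3 -m creep '[{"ax":0,"ay":0.1,"az":0,"tx":0.02,"ty":0.001,"tz":0.0031,"fingers":0.03},{"ax":0,"ay":0.1,"az":0,"tx":0.036,"ty":0.001,"tz":0.0031,"fingers":0.03},{"ax":0,"ay":0.1,"az":0,"tx":0.044,"ty":0.001,"tz":0.0031,"fingers":0.03},{"ax":0,"ay":0.1,"az":0,"tx":0.0455,"ty":0.001,"tz":0.0031,"fingers":0.03},{"ax":0,"ay":0.1,"az":0,"tx":0.0455,"ty":0.001,"tz":0.0031,"fingers":0.03}]' 20; python3 -m creep '[{"ax":0,"ay":0,"az":0,"tx":0,"ty":0,"tz":0,"fingers":0.03},{"ax":0,"ay":0,"az":0,"tx":0,"ty":0,"tz":0,"fingers":0.03},{"ax":0,"ay":0,"az":0,"tx":0,"ty":0,"tz":0,"fingers":0.03}]' 20;  python3 -c "
from meas import *
go([0.4951,0.3903,0.0188],-4.6)"
```

```text
time_s: 61.65
tcp_pos: [0.4951, 0.3897, 0.0191]
eef_rot: [176.9, 90.0, -97.7]
contact_force: [0.9, 0.1, -0.6]
gripper_width: 0.0303
time_s: 61.95
tcp_pos: [0.4948, 0.3896, 0.0187]
eef_rot: [153.6, 90.0, -121.0]
contact_force: [0.5, 0.7, 0.9]
gripper_width: 0.0301
tcp [0.4948 0.3896 0.0187] t= 61.95 j [ 56.  28. -19.   0. -44. -61.] w 0.0301 F [0.5 0.7 0.9]
jaw yaw 175.34 appr [-0.    -0.001 -1.   ]
MOVE tx -0.0001 ty -0.0002 tz 0.0007 ax -0.06 ay -0.04 az -0.02
```

```bash
python3 -m creep '[{"ax":0,"ay":0,"az":0,"tx":0,"ty":-0.0002,"tz":0,"fingers":0.02},{"ax":0,"ay":0,"az":0,"tx":0,"ty":-0.0002,"tz":0,"fingers":0.012},{"ax":0,"ay":0,"az":0,"tx":0,"ty":-0.0002,"tz":0,"fingers":0.004},{"ax":0,"ay":0,"az":0,"tx":0,"ty":-0.0002,"tz":0,"fingers":0.004},{"ax":0,"ay":0,"az":0,"tx":0,"ty":-0.0002,"tz":0,"fingers":0.004}]' 40; python3 -m creep '[{"ax":0,"ay":0,"az":0,"tx":0,"ty":0,"tz":0.001,"fingers":0.004},{"ax":0,"ay":0,"az":0,"tx":0,"ty":0,"tz":0.0015,"fingers":0.004},{"ax":0,"ay":0,"az":0,"tx":0,"ty":0,"tz":0.0015,"fingers":0.004}]' 40;  python3 -c "
from meas import *
go([0.4951,0.3903,0.0188],-4.6)"
```

```text
time_s: 62.45
tcp_pos: [0.4948, 0.3893, 0.0181]
eef_rot: [151.4, 89.9, -123.2]
contact_force: [0.7, -0.2, 0.6]
gripper_width: 0.0099
time_s: 62.75
tcp_pos: [0.4948, 0.3904, 0.0181]
eef_rot: [153.1, 89.9, -121.5]
contact_force: [-0.2, -2.9, 2.1]
gripper_width: 0.0101
tcp [0.4948 0.3904 0.0181] t= 62.75 j [ 56.  28. -18.   0. -44. -61.] w 0.0101 F [-0.2 -2.9  2.1]
jaw yaw 175.33 appr [-0.001 -0.002 -1.   ]
MOVE tx -0.0007 ty -0.0003 tz -0.0001 ax -0.07 ay -0.13 az -0.07
```

```bash
python3 -m creep '[{"ax":0,"ay":0,"az":0,"tx":0,"ty":0,"tz":0.0005,"fingers":0.004},{"ax":0,"ay":0,"az":0,"tx":0,"ty":0,"tz":0.001,"fingers":0.004},{"ax":0,"ay":0,"az":0,"tx":0,"ty":0,"tz":0.001,"fingers":0.004}]' 40;  python3 -c "
from meas import *
go([0.4951,0.3903,0.0188],-4.6)"
```

```text
time_s: 63.05
tcp_pos: [0.4948, 0.3906, 0.0181]
eef_rot: [156.3, 89.8, -118.4]
contact_force: [-1.3, -6.1, 4.5]
gripper_width: 0.0096
tcp [0.4948 0.3906 0.0181] t= 63.05 j [ 56.  28. -18.   0. -44. -61.] w 0.0096 F [-1.3 -6.1  4.5]
jaw yaw 175.32 appr [-0.002 -0.003 -1.   ]
MOVE tx -0.0007 ty -0.0003 tz -0.0003 ax -0.08 ay -0.20 az -0.09
```

Notch bottom found at y≈0.3905; back off about 3.4 mm and release.

```bash
python3 -m creep '[{"ax":0,"ay":0,"az":0,"tx":-0.0003,"ty":0,"tz":-0.002,"fingers":0.004},{"ax":0,"ay":0,"az":0,"tx":-0.0004,"ty":0,"tz":-0.004,"fingers":0.004},{"ax":0,"ay":0,"az":0,"tx":-0.0004,"ty":0,"tz":-0.0046,"fingers":0.004},{"ax":0,"ay":0,"az":0,"tx":-0.0004,"ty":0,"tz":-0.0046,"fingers":0.004}]' 40;  python3 -c "
from meas import *
go([0.4948,0.3871,0.0185],-4.6)"
```

```text
time_s: 63.45
tcp_pos: [0.4946, 0.3874, 0.0184]
eef_rot: [145.6, 89.9, -129.0]
contact_force: [0.2, -1.1, -1.1]
gripper_width: 0.0097
tcp [0.4946 0.3874 0.0184] t= 63.45 j [ 56.  28. -19.  -0. -44. -60.] w 0.0097 F [ 0.2 -1.1 -1.1]
jaw yaw 175.34 appr [-0.001 -0.001 -1.   ]
MOVE tx -0.0001 ty -0.0003 tz -0.0003 ax -0.06 ay -0.07 az -0.05
```

```bash
python3 -m creep '[{"ax":0,"ay":0,"az":0,"tx":0.0004,"ty":0,"tz":0,"fingers":0.03},{"ax":0,"ay":0,"az":0,"tx":0.0004,"ty":0,"tz":0,"fingers":0.03},{"ax":0,"ay":0,"az":0,"tx":0.0004,"ty":0,"tz":0,"fingers":0.03},{"ax":0,"ay":0,"az":0,"tx":-0.02,"ty":0,"tz":0,"fingers":0.03},{"ax":0,"ay":0,"az":0,"tx":-0.06,"ty":0,"tz":0,"fingers":0.03}]' 20; python3 -m creep '[{"ax":0,"ay":0,"az":0,"tx":-0.05,"ty":0,"tz":0,"fingers":0.03},{"ax":0,"ay":0,"az":0,"tx":-0.1,"ty":0.02,"tz":0,"fingers":0.03},{"ax":0,"ay":0,"az":0,"tx":-0.1,"ty":0.03,"tz":-0.05,"fingers":0.03},{"ax":0,"ay":0,"az":0,"tx":-0.1,"ty":0.04,"tz":-0.1,"fingers":0.03},{"ax":0,"ay":0,"az":0,"tx":-0.1,"ty":0.05,"tz":-0.15,"fingers":0.03}]' 20; python3 -m creep '[{"ax":0,"ay":0,"az":0,"tx":0,"ty":0,"tz":-0.05,"fingers":0.03},{"ax":0,"ay":0,"az":0,"tx":0,"ty":0,"tz":-0.1,"fingers":0.03},{"ax":0,"ay":0,"az":0,"tx":0,"ty":0,"tz":-0.15,"fingers":0.03},{"ax":0,"ay":0,"az":0,"tx":0,"ty":0,"tz":-0.2,"fingers":0.03},{"ax":0,"ay":0,"az":0,"tx":0,"ty":0,"tz":-0.25,"fingers":0.03}]' 20; python3 -m creep '[{"ax":0,"ay":0,"az":0,"tx":0,"ty":0,"tz":-0.05,"fingers":0.03},{"ax":0,"ay":0,"az":0,"tx":0,"ty":0,"tz":-0.1,"fingers":0.03},{"ax":0,"ay":0,"az":0,"tx":0,"ty":0,"tz":-0.15,"fingers":0.03},{"ax":0,"ay":0,"az":0,"tx":0,"ty":0,"tz":-0.2,"fingers":0.03},{"ax":0,"ay":0,"az":0,"tx":0,"ty":0,"tz":-0.2,"fingers":0.03}]' 20;  python3 -m creep '[{"ax":0,"ay":0,"az":0,"tx":0,"ty":0,"tz":-0.05,"fingers":0.03},{"ax":0,"ay":0,"az":0,"tx":0,"ty":0,"tz":-0.1,"fingers":0.03},{"ax":0,"ay":0,"az":0,"tx":0,"ty":0,"tz":-0.1,"fingers":0.03}]' 20; python3 -c "
from meas import *
go([0.4357,0.3932,0.0188],-4.6)
T=avg('top',8);S=avg('scene',6);crop(S,'s40.png',250,400,85,215,5);crop(T,'t40.png',105,255,150,270,5);np.save('T40.npy',T['f']);cv2.imwrite('pics/T40.png',T['pixels'])
g=T['f'].mean(2)
h=np.array([np.cos(np.radians(85.4)),np.sin(np.radians(85.4))])
for vs in ((218,220,222,224,226),(236,238,240,242,244)):
    out=[]
    for v in vs:
        s=g[v,147:160];m=(s[:4].mean()+s.min())/2;i=[k for k in range(len(s)-1) if s[k]>m>=s[k+1]][0];out.append(147+i+(s[i]-m)/(s[i]-s[i+1]))
    P=onz(T,(np.mean(out),np.mean(vs)),.0145)[0];print(np.round(out,2),P.round(4),(P[:2]@h).round(4))
print(chocks(T,.045))"
```

```text
time_s: 63.95
tcp_pos: [0.4932, 0.3856, 0.076]
eef_rot: [146.1, 89.5, -128.6]
contact_force: [0.1, 0.5, -0.6]
gripper_width: 0.0298
time_s: 64.45
tcp_pos: [0.4329, 0.2441, 0.1792]
eef_rot: [152.6, 90.0, -122.0]
contact_force: [1.7, 0.7, 1.4]
gripper_width: 0.0304
time_s: 64.95
tcp_pos: [0.4128, -0.0055, 0.1797]
eef_rot: [-148.9, 89.9, -63.6]
contact_force: [1.8, -0.8, -0.1]
gripper_width: 0.0296
time_s: 65.45
tcp_pos: [0.3957, -0.2081, 0.1794]
eef_rot: [150.2, 89.9, -124.9]
contact_force: [-0.7, 0.2, 0.6]
gripper_width: 0.0302
time_s: 65.75
tcp_pos: [0.3883, -0.3069, 0.1794]
eef_rot: [150.0, 89.8, -125.0]
contact_force: [-0.3, 2.0, -0.3]
gripper_width: 0.03
tcp [ 0.3883 -0.3069  0.1794] t= 65.75 j [-15.   6. -26.   0. -59.  10.] w 0.03 F [-0.3  2.  -0.3]
jaw yaw 175.08 appr [-0.002 -0.002 -1.   ]
MOVE tx 0.1590 ty 0.0127 tz 0.7019 ax -0.32 ay -0.13 az -0.08
[153.89 153.82 153.98 153.93 153.18] [0.497  0.345  0.0145] 0.3837
[152.29 152.19 151.93 151.82 151.8 ] [0.4374 0.3503 0.0145] 0.3842
[(array([0.5787, 0.1203]), np.float64(89.0), array([20., 70.]), np.int64(127)), (array([ 0.4697, -0.4528]), np.float64(135.9), array([23., 49.]), np.int64(103)), (array([0.4464, 0.1179]), np.float64(89.0), array([16., 75.]), np.int64(115))]
```

View pics/s40.png

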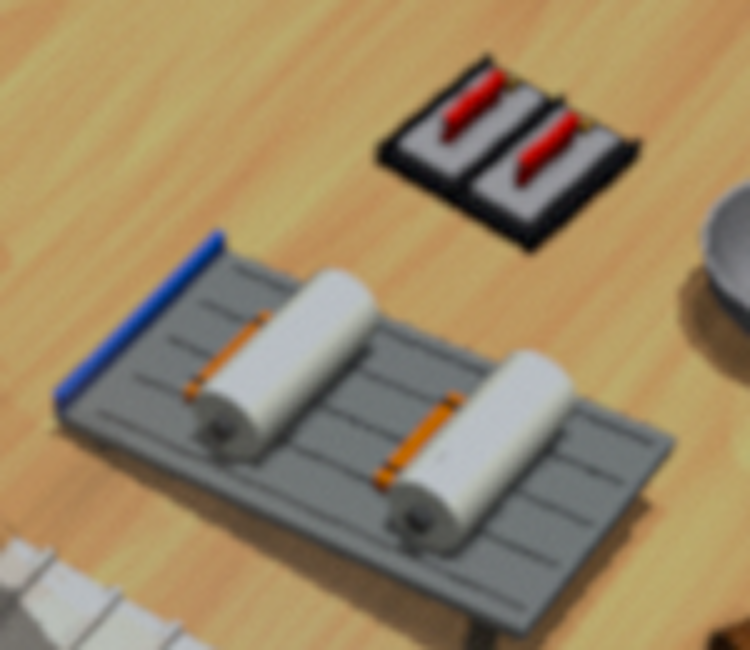

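View pics/t40.png

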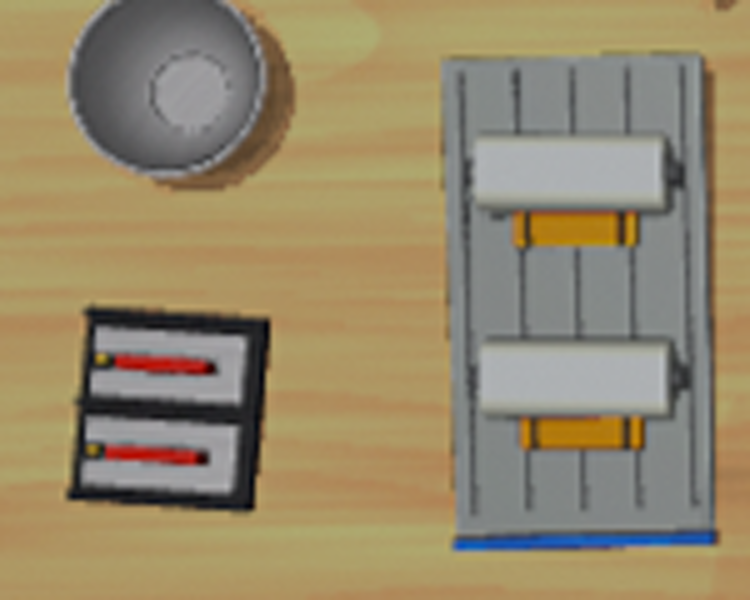

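View pics/T40.png

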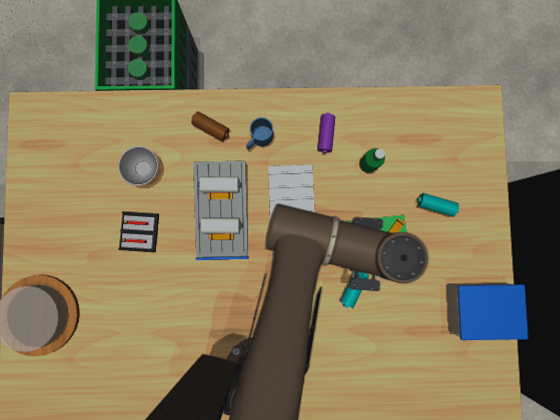

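In the final pictures both blades are flat in their bays, with pins in the notches at crop (103,360) and (93,450). Each roller lies on the uphill side of its own chock, clear of the lip and of the other. The mug, bottle, bowl and look-alikes are where they started, and the arm is clear of everything. Letting it settle, then handing in.

```bash
python3 -m creep '[{"ax":0,"ay":0,"az":0,"tx":0,"ty":0,"tz":0,"fingers":0.03},{"ax":0,"ay":0,"az":0,"tx":0,"ty":0,"tz":0,"fingers":0.03},{"ax":0,"ay":0,"az":0,"tx":0,"ty":0,"tz":0,"fingers":0.03}]' 20; python3 -c "
from meas import *
S=cap('scene');print(ribs(S,.041)); T=cap('top'); print(ribs(T,.041))
print(order.close_job())"
```

```text
time_s: 66.75
tcp_pos: [0.3889, -0.3029, 0.1796]
eef_rot: [147.3, 89.9, -127.3]
contact_force: [-0.3, -0.1, -0.2]
gripper_width: 0.0297
[(array([0.4366, 0.3912]), np.float64(87.8), array([13., 63.]), np.int64(52), array([344.6, 104.6])), (array([0.4953, 0.387 ]), np.float64(87.0), array([12., 63.]), np.int64(50), array([359.6, 113. ]))]
[(array([0.4949, 0.3925]), np.float64(84.6), array([ 8., 63.]), np.int64(47), array([136.8, 222.5])), (array([0.4358, 0.3957]), np.float64(86.3), array([ 8., 63.]), np.int64(44), array([135.6, 240.7]))]
the job is handed in; nothing more can be done
None
```

The job is done and handed in at about 67 s. Both scraper blades are in the holder with their notches on the pins, and both rollers are on the drainer. Only two of the three rollers were in the rack.

- **Blades:** The first blade swung about 35° in the grip and bumped its pin at about 12 N. I levelled it on the bay floor, re-gripped it at 60 N and seated it. The other blade was later knocked back about 8 mm, so I slid it back over its pin. I centred both by feeling for the bottom of the notch and backing off about 3.4 mm.
- **Rollers:** I laid a chock across the board first for each roller. I lowered each roller onto the board and eased it down against its chock before letting go. Neither has moved since.

**Last checks:** Measured from above, the blades' rear edges agree to about 0.5 mm, and the pins show in both notches. Each roller's body is wholly on the board, clear of the lip and of the other roller. The mug, bottle, bowl and look-alikes look unmoved in the last picture, and the arm touches nothing.

**Disagreements:** The two cameras differed by 2–4 mm throughout, so the final blade seating rests on touch rather than on the pictures. The third chock is still on the mat.

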